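Pack a hardware kit through the drop-bottom hopper

TASK

Pack this batch of loose post collars and lens caps with the kitting station: swing the hopper's trap shut until it latches, put every collar and cap on the bench into the hopper, and with the grey kit box pushed fully in under it release the trap so that the whole load drops into the box. Then latch the trap shut again, draw the box all the way out on its rail and press its lid shut until the tab snaps in behind the rim. Do not knock over or push away the other things on the bench.

Things in the scene. Friction and masses are not known exactly. Their poses are not given: they have to be found in the camera images.
- hopper_floor (a point): middle of the hopper's floor (top of the closed trap), 176 mm above the bench. The hopper is a square duct on a column, aluminium with clear sides, 76 x 76 mm inside; its mouth flares to 108 mm, 76 mm above this point. Axes of the station: x from its front (levers) to its column, y along the rail to the drawn-out end, z up; the station is turned up to 6 degrees
- trap (a joint): trap door, the hopper's hinged bottom (rad): 0 = closed, 1.4 = hanging open (as at the start). It falls open by its weight unless the catch holds the lever; latched it reads about 0 to 0.02; it can be pressed to -0.05 at most. Closing takes 1 to 2 N on the lever grip and up to 8 N where the bar passes the catch
- trap_hinge (a point): middle of the trap's hinge line, under the front wall of the hopper, 174 mm above the bench, 46 mm in front of hopper_floor; the hinge runs along the station's y
- lever_grip (a point): middle of the black grip (15 mm thick, 32 mm long along y) on the cross bar of the trap's hand lever, in front of the hopper. Open, it stands 58 mm above the trap hinge and 48 mm in front of it; pressed down it swings round the hinge (radius 75 mm) to 37 mm below and 65 mm in front. Near the end the bar, which runs on to y = -46 mm, pushes the catch aside (at about 40 mm below the hinge) and snaps under its nose
- catch (a joint): sprung catch that holds the lever's cross bar down (rad): 0 = at rest, grows to 0.35 as its paddle is pressed; from 0.15 to 0.2 on the bar is free and the trap falls open. The spring brings it back to 0
- catch_paddle (a point): top of the catch's press paddle, a dark ribbed plate 56 mm by 26 mm in front of the lever and to its right (y = -38 mm of the station); the point lies 12 mm from its front edge. Pressing it straight down 12 to 18 mm (2 to 4 N) frees the trap; the lever then jumps up behind it
- shuttle (a joint): slide of the shuttle that carries the kit box along the rail (m): 0 = fully in, box right under the hopper; 0.16 = drawn all the way out along station +y; stays where it is left (about 1.5 N of friction)
- shuttle_post (a point): point on the axis of the shuttle's upright steel post, its handle, 12.7 mm thick and standing 60 mm high, on an arm at the front left of the shuttle (105 mm in front of the box's middle and 105 mm to +y); the point lies 22 mm below the post's top and 38 mm above the shuttle plate
- box_floor (a point): middle of the inner floor of the open grey plastic kit box on the shuttle, 25 mm above the bench; inside 100 mm (x) by 104 mm (y) and 61 mm deep; axes as those of the station
- box_lid (a joint): hinge of the kit box's lid (rad): 0 = flat shut, about 1.6 to 1.9 = standing open at the start. A light spring lifts the lid again unless its tab is snapped in; snapped in it reads under 0.04 by itself
- lid_hinge (a point): middle of the lid's hinge line, along the station's x on top of the box's +y wall, 86 mm above the bench. The lid is 108 mm wide (along x) and reaches 112 mm from this line, 3 mm thick; shut, it lies over the box towards station -y
- lid_edge (a point): point on the lid's outer face, on its middle line, 102 mm from the hinge and 10 mm from the free edge, over the tab, which stands 16 mm out of the lid's inner face. Push the standing lid over from its outer (+y) side, then press here straight down with about 5 to 8 N until the tab clicks under the bead inside the box's -y rim
- collar_1_mid (a point): loose black post collar: a ring 28 mm across, 12 mm high, with a 14 mm hole, lying flat on the bench (40 g); the point is its centre, 6 mm above its underside; z is the ring's axis. May be absent (None): it is then not part of this batch
- collar_2_mid (a point): loose black post collar: a ring 28 mm across, 12 mm high, with a 14 mm hole, lying flat on the bench (40 g); the point is its centre, 6 mm above its underside; z is the ring's axis. May be absent (None): it is then not part of this batch
- collar_3_mid (a point): loose black post collar: a ring 28 mm across, 12 mm high, with a 14 mm hole, lying flat on the bench (40 g); the point is its centre, 6 mm above its underside; z is the ring's axis. May be absent (None): it is then not part of this batch
- cap_1_mid (a point): loose black plastic lens cap: a plain solid disc 34 mm across, 10 mm high, lying flat on the bench (20 g); the point is its centre, 5 mm above its underside; z is the disc's axis. May be absent (None): it is then not part of this batch
- cap_2_mid (a point): loose black plastic lens cap: a plain solid disc 34 mm across, 10 mm high, lying flat on the bench (20 g); the point is its centre, 5 mm above its underside; z is the disc's axis. May be absent (None): it is then not part of this batch
- stage_motor (a point): left front corner of the motor block of the fixed black rotation stage that stands on the bench to the right; its parts reach from 78 to 214 mm above the bench to the right of and beyond this point: keep the gripper's body clear of them
- bottle_mid (a point): small brown dropper bottle, 32 mm thick and 70 mm high, standing upright at the left of the work, by the tape roll; the point is its middle. A bystander: leave it standing where it is
- laser_mid (a point): small brass-coloured laser module in a v-mount, 30 by 74 by 28 mm, lying on the bench; the point is its middle. A bystander: leave it where it is

How it is judged:
By the outcome, as a careful person would: the job done as asked, in the order asked, and still so for the second after the job is handed in, with the robot touching nothing.
Of collar_1, collar_2, collar_3, cap_1, cap_2 only 3 to 5 are there at a start; the rules pass over those that are not, and their reading is None.
At some moment in a run one of collar_1, collar_2, collar_3, cap_1, cap_2 may be knocked a few centimetres aside while the robot is not near it.
Once in a run the grip may slacken for a moment while it holds something.
It also fails if it takes over 210 s, if anything falls off the work surface, if the arm or the gripper's body presses on something with over 40 N, if the wrist force passes 120 N, or if a joint passes its speed limit or range.

ROBOT

A 6-joint arm with a two-finger parallel gripper is mounted at the origin on a cart in front of the work surface, level with it; the furniture and walls round the work are solid. World frame = base frame: x ahead of the robot, y to its left, z up, the work surface at z = 0. Lengths are in m, angles in degrees, forces in N, time in s.
With the tool pointing down it reaches from about 0.375 to 0.9 m from the base axis. Payload 3.1 kg.
Tool frame: the origin (TCP) lies at the very end of the fingers, on their centre line; the grasp point (between the pads) lies 19 mm behind it (bot.grip_point_offset is the distance from the TCP to the grasp point, in m); z points along the fingers, x is the direction in which the jaws open and shut, and the axes are right-handed (so a half turn about z gives the same grasp; the last joint's range is limited). The gripper opens to 87 mm and grips with 3 to 60 N. Pads are 19 mm wide; open, the fingers measure 117 mm over their backs; the gripper's body (75 mm by 190 mm) begins 51 mm behind the grasp point.
Start: joints at [54.116, 30.224, 82.088, -0, 67.689, -10.227], TCP at [0.271, 0.563, 0.223] pointing down, gripper open.
Joint ranges: [-176.69, 176.69], [-43.24, 126.21], [12.49, 139.97], [-82, 262], [0, 151.66], [-163.58, 163.58]. Speed limits (degrees/s): [159.86, 159.86, 180, 180, 180, 180].

INTERFACE

Orientations are given as a 3x3 rotation matrix whose columns are the frame's x, y, z axes.
In Python, from rig import bot, capture, recognise, place_of gives the robot as it stands.
- The arm moves only by the tool send_rows, never from a script. Its argument "motion" is a list of rows, each a list of 2 entries, a list of its own where there are three numbers: the shift along the tool's x, y, z in mm, then the turn about the tool's z in rad. A call has exactly 5 rows; each row shifts and turns the pose as measured when the row begins, along the tool's axes as they then stand; what a row does not reach is not made up. A row lasts 1/12 s, in which the tool goes at most 41.7 mm and 7.16 degrees, less where a joint would pass 70% of its speed; a pose out of reach is approached as far as the arm can. A call with a gripper value outside its range is refused whole. "gripper" is the closure, from 0 (fully open) to 1 (shut), set as the call begins (left out, the last holds). The fingers move at their own pace and stop on an object; the grip force is fixed at half the most. Time passes only in rows, so rows that do not move let the fingers close, or fill a call up. It gives the time, the measured TCP pose, the force and the opening at its end, in the units of the state.
- bot.read_state(): the state, without advancing time (a new reading comes with each control period).
- capture(name): name is "scene" or "top" or "wrist"; returns a dict with "image" (400x640x3 uint8, blue, green, red), "fx", "fy", "cx", "cy" (pixels), "dist_coeffs" ([k1, k2, p1, p2, k3] as OpenCV has them; the pictures are not rectified), "rvec" (rotation vector, rad) and "tvec" (3), from world to camera coordinates, as OpenCV has them. Camera axes: x right, y down, z forward; pixel columns grow to the right and rows downward; lengths in m; the calibration is good to about 2 mm. A picture is of the moment at which its call begins. There is no depth.
- bot.hand_in(): hands the job in, once; it reports no verdict.
Trained networks look in the newest picture that a camera, given by its name, has taken for a name from the list of things; names that differ only in an ending like _2 or _b are one class to them, and where a whole thing is asked for, a point or a joint stands for the part that bears it (a point fixed in the world has none). Each returns a list of dicts, best first, with "p" (0 to 1); they miss things now and then, are a little off and sometimes report something else, mostly with a low value. They report only what shows in the picture. A call takes as long as a camera call.
- recognise(camera, target): "xy" ([column, row] in pixels, amid what is visible of it).
- place_of(camera, target): "xy" ([column, row] in pixels: a listed point, or the origin of a listed thing).
The state is a dict: "time_s": time; "joint_positions": joint angles; "qvel": joint speeds; "tau": joint torques, N m; "position": TCP position; "tcp_rot": TCP orientation; "force": force on the tool from outside, world axes, zero at the start; "moment": the same for the moment, N m; "opening": opening from 0.0 (shut) to 1.0 (fully open).
Only numpy, scipy, OpenCV 4.12 (cv2) and the standard library are available. Lean on these libraries where they do the work, as an engineer would, in place of code of your own. Each camera call takes 0.05 s, during which the arm holds its last target.

## Working session

There is one attempt and no reset: what is moved stays moved. The work goes in short steps, Python scripts to look and compute and a tool call to move; the robot and the scene stay as the last step left them, time stands still between calls to the robot, and variables do not carry over. Pictures are saved under pics/ and viewed, and the job is handed in when it is done.

Besides the shell and the picture viewer there is one more tool, called after "Emit:" by a JSON object that holds its "api" and its "payload", one argument or row to a line. send_rows: Moves the arm, as the interface text tells. Its arguments: {"type":"object","properties":{"motion":{"type":"array","items":{"type":"array"}},"gripper":{"type":"number"}},"required":["motion"]}

```bash
ls; mkdir -p pics; cat > h.py <<'E'
import numpy as np, cv2
from rig import bot, capture, recognise, place_of
def cap(n,save=None):
    c=capture(n)
    if save: cv2.imwrite('pics/'+save+'.png',c['image'])
    return c
def ray(c,uv):
    K=np.array([[c['fx'],0,c['cx']],[0,c['fy'],c['cy']],[0,0,1.]])
    p=cv2.undistortPoints(np.array([[uv]],float),K,np.array(c['dist_coeffs'],float))[0,0]
    R=cv2.Rodrigues(np.array(c['rvec'],float))[0]; t=np.array(c['tvec'],float).ravel()
    return -R.T@t, R.T@np.array([p[0],p[1],1.])
def at_z(c,uv,z):
    o,d=ray(c,uv); return o+d*(z-o[2])/d[2]
def proj(c,P):
    K=np.array([[c['fx'],0,c['cx']],[0,c['fy'],c['cy']],[0,0,1.]])
    return cv2.projectPoints(np.array(P,float).reshape(-1,1,3),np.array(c['rvec'],float),np.array(c['tvec'],float),K,np.array(c['dist_coeffs'],float))[0][:,0]
def tri(obs):
    A=np.zeros((3,3));b=np.zeros(3)
    for c,uv in obs:
        o,d=ray(c,uv);d=d/np.linalg.norm(d);M=np.eye(3)-np.outer(d,d);A+=M;b+=M@o
    return np.linalg.solve(A,b)
def st():
    s=bot.read_state(); print('t',s['time_s'],'pos',np.round(s['position'],4),'F',np.round(s['force'],1),'open',round(s['opening'],3),'j',np.round(s['joint_positions'],1)); return s
def tool(target):
    "world target -> tool-frame shift in mm"
    s=bot.read_state();R=np.array(s['tcp_rot']);return R.T@(np.array(target)-np.array(s['position']))*1000
E
python3 - <<'E'
from h import *
s=st();print(np.round(s['tcp_rot'],3))
cs={n:cap(n,n+'0') for n in('scene','top','wrist')}
Z={'hopper_floor':.176,'trap_hinge':.174,'catch_paddle':None,'lever_grip':.232,'shuttle_post':None,'box_floor':.025,'lid_hinge':.086,'lid_edge':None,'collar_1_mid':.006,'cap_1_mid':.005,'stage_motor':None,'bottle_mid':.035,'laser_mid':.014}
for k,z in Z.items():
    for n,c in cs.items():
        for r in place_of(n,k)[:5]:
            if r['p']>.2: print(k,n,round(r['p'],2),np.round(r['xy']),'' if z is None else np.round(at_z(c,r['xy'],z),3))
for n,c in cs.items(): print(n,np.round(ray(c,(320,200)),2))
E
```

```text
pics
t 0.0 pos [0.2702 0.5628 0.2216] F [-0.4 -0.  -0.5] open 0.993 j [ 54.1  30.3  82.2  -0.   67.7 -10.2]
[[ 0.433  0.901 -0.001]
 [ 0.901 -0.433 -0.002]
 [-0.002 -0.    -1.   ]]
hopper_floor scene 0.93 [363. 168.] [0.612 0.02  0.176]
hopper_floor top 0.98 [335. 152.] [0.626 0.03  0.176]
trap_hinge scene 0.73 [350. 171.] [0.584 0.036 0.174]
trap_hinge top 0.89 [332. 174.] [0.574 0.035 0.174]
catch_paddle scene 0.57 [321. 223.] 
catch_paddle scene 0.43 [356. 302.] 
catch_paddle top 0.78 [348. 229.] 
lever_grip scene 0.63 [351. 170.] [ 0.508 -0.028  0.232]
lever_grip scene 0.6 [329. 162.] [0.501 0.028 0.232]
lever_grip top 0.76 [328. 199.] [0.503 0.042 0.232]
lever_grip top 0.67 [331. 172.] [0.562 0.036 0.232]
shuttle_post scene 0.57 [267. 188.] 
shuttle_post top 0.75 [244. 207.] 
box_floor scene 0.89 [326. 198.] [0.628 0.156 0.025]
box_floor top 0.63 [286. 167.] [0.629 0.157 0.025]
lid_hinge scene 0.87 [310. 173.] [0.622 0.209 0.086]
lid_hinge top 0.98 [264. 165.] [0.618 0.205 0.086]
lid_hinge top 0.69 [348. 229.] [ 0.46  -0.004  0.086]
lid_edge scene 0.74 [306. 135.] 
lid_edge scene 0.36 [354. 301.] 
lid_edge top 0.95 [254. 151.] 
collar_1_mid scene 0.66 [258. 232.] [0.42  0.195 0.006]
collar_1_mid top 0.68 [328. 200.] [0.548 0.045 0.006]
collar_1_mid top 0.56 [265. 250.] [0.414 0.203 0.006]
cap_1_mid scene 0.49 [272. 243.] [0.416 0.135 0.005]
cap_1_mid top 0.62 [291. 252.] [0.409 0.136 0.005]
bottle_mid top 0.61 [333. 172.] [0.616 0.033 0.035]
bottle_mid top 0.58 [200. 225.] [0.47  0.369 0.035]
laser_mid scene 0.71 [260. 182.] [0.575 0.371 0.014]
laser_mid top 0.88 [203. 190.] [0.568 0.372 0.014]
scene [[-0.12 -0.54  0.68]
 [ 0.6   0.58 -0.54]]
top [[ 0.29  0.03  1.24]
 [ 0.2   0.03 -0.98]]
wrist [[ 0.21  0.59  0.38]
 [ 0.25 -0.1  -0.96]]
```

View pics/scene0.png

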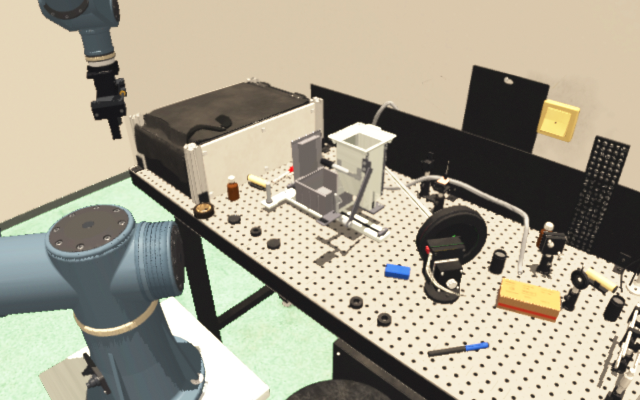

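View pics/top0.png

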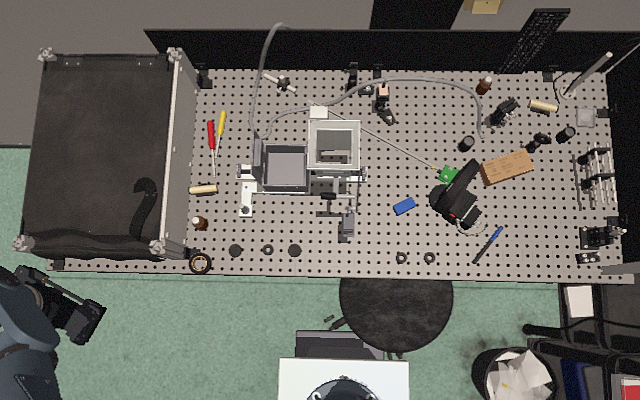

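View pics/wrist0.png

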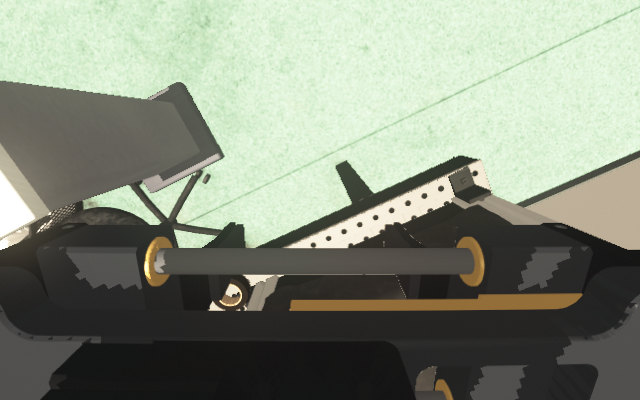

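```bash
python3 - <<'E'
import cv2
t=cv2.imread('pics/top0.png')[90:280,180:450]; cv2.imwrite('pics/top0z.png',cv2.resize(t,None,fx=2.9,fy=2.9,interpolation=cv2.INTER_CUBIC))
t=cv2.imread('pics/scene0.png')[110:340,190:450]; cv2.imwrite('pics/scene0z.png',cv2.resize(t,None,fx=2.6,fy=2.6,interpolation=cv2.INTER_CUBIC))
t=cv2.imread('pics/scene0.png')[0:150,20:160]; cv2.imwrite('pics/grip0z.png',cv2.resize(t,None,fx=3,fy=3,interpolation=cv2.INTER_CUBIC))
E
```

```text
(no output)
```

View pics/top0z.png

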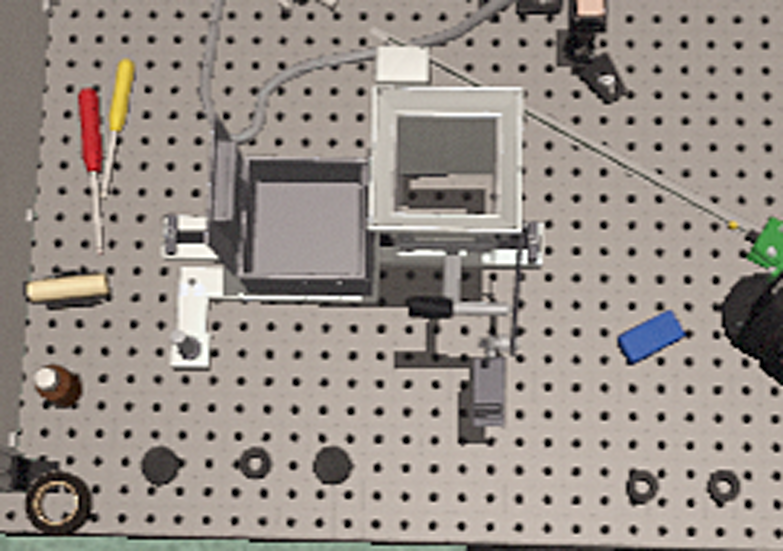

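View pics/scene0z.png

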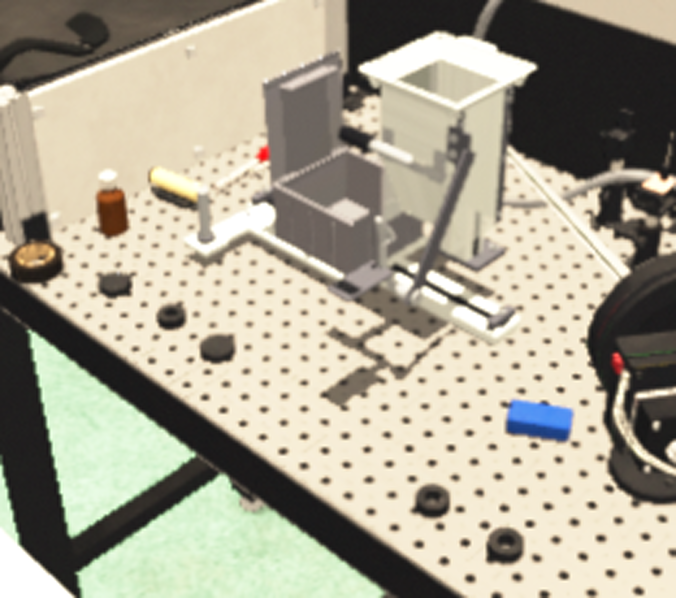

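View pics/grip0z.png

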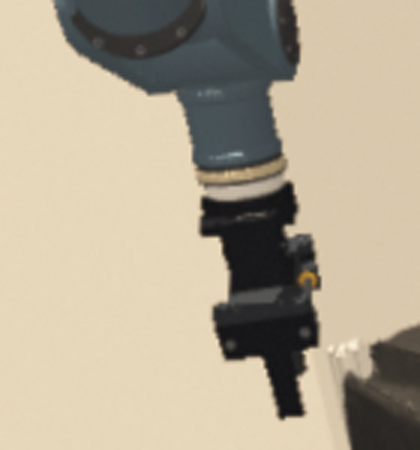

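```bash
cat > fit.py <<'E'
from h import *
from scipy.optimize import least_squares
cs={n:cap(n) for n in('scene','top')}
# model params: X,Y,yaw,s, lidangle, postz, paddle x, paddle z
def W(p,q):
    X,Y,a=p[:3]; c,s=np.cos(a),np.sin(a)
    return np.array([X+c*q[0]-s*q[1],Y+s*q[0]+c*q[1],q[2]])
def pts(p):
    s=p[3]; hy=s+.0545; L=p[4]
    return {'hopper_floor':(0,0,.176),'trap_hinge':(-.046,0,.174),'lever_grip':(-.094,0,.232),'box_floor':(0,s,.025),'lid_hinge':(0,hy,.086),
    'lid_edge':(0,hy-.102*np.cos(L),.086+.102*np.sin(L)),'shuttle_post':(-.105,s+.105,p[5]),'catch_paddle':(p[6],-.038,p[7])}
p0=np.array([.62,.03,0,.13,1.7,.06,-.16,.11])
obs=[]
for k in pts(p0):
    for n,c in cs.items():
        e=proj(c,W(p0,pts(p0)[k]))[0]
        rs=[r for r in place_of(n,k) if np.linalg.norm(np.array(r['xy'])-e)<25 and r['p']>.3]
        if rs: obs.append((k,n,np.array(min(rs,key=lambda r:np.linalg.norm(np.array(r['xy'])-e))['xy'])))
def res(p):
    P=pts(p); return np.concatenate([proj(cs[n],W(p,P[k]))[0]-uv for k,n,uv in obs])
r=least_squares(res,p0,loss='soft_l1',x_scale=[.01,.01,.02,.01,.1,.01,.01,.01])
p=r.x;print(np.round(p,4),'yaw deg',np.degrees(p[2]))
rr=res(p).reshape(-1,2)
for o,e in zip(obs,rr): print(o[0],o[1],np.round(o[2],1),np.round(e,1))
np.save('p.npy',p)
for k,q in pts(p).items(): print(k,np.round(W(p,q),4))
for k,z in(('collar_1_mid',.006),('cap_1_mid',.005),('bottle_mid',.035),('laser_mid',.014)):
    for n,c in cs.items():
        for q in place_of(n,k): 
            if q['p']>.1: print(k,n,round(q['p'],2),np.round(q['xy'],1),np.round(at_z(c,q['xy'],z),4))
print(np.round(at_z(cs['top'],(402,258),.012),3),np.round(at_z(cs['top'],(429,258),.012),3),at_z(cs['top'],(236,250),.01))
E
python3 fit.py
```

```text
[ 0.6179  0.0346 -0.0104  0.1177  1.6813  0.0615 -0.1664  0.1189] yaw deg -0.59314679036049
hopper_floor scene [361.3 169. ] [-1.2 -3.6]
hopper_floor top [331.9 153.9] [0.7 1. ]
trap_hinge scene [348.  170.4] [-0.8  2.7]
trap_hinge top [332.8 174.1] [-0.8  0.6]
lever_grip scene [329.3 161.3] [ 4.  -3.6]
lever_grip top [329.5 199.3] [ 1.8 -9.7]
box_floor scene [322.1 199.6] [2.2 0.7]
box_floor top [287.4 169.8] [-0.   1.1]
lid_hinge scene [309.3 173. ] [0.4 0.7]
lid_hinge top [264.7 163.7] [-1.5  0.2]
lid_edge scene [305.  137.9] [0.9 0.4]
lid_edge top [252.6 152. ] [-0.6 -0.5]
shuttle_post scene [266.3 189.5] [ 2.1 -0.1]
shuttle_post top [245.3 203.1] [-3.2  3.6]
catch_paddle scene [320.8 221.4] [ 2.1 -0.2]
catch_paddle top [350.9 230.1] [-4.1  1.1]
hopper_floor [0.6179 0.0346 0.176 ]
trap_hinge [0.5719 0.0351 0.174 ]
lever_grip [0.5239 0.0356 0.232 ]
box_floor [0.6191 0.1523 0.025 ]
lid_hinge [0.6196 0.2068 0.086 ]
lid_edge [0.6198 0.218  0.1874]
shuttle_post [0.5152 0.2584 0.0615]
catch_paddle [ 0.451  -0.0017  0.1189]
collar_1_mid scene 0.66 [256.9 229.8] [0.4237 0.2026 0.006 ]
collar_1_mid top 0.53 [265.2 248.2] [0.4185 0.2037 0.006 ]
cap_1_mid scene 0.68 [270.2 244.7] [0.4081 0.1335 0.005 ]
cap_1_mid scene 0.49 [308.4 172. ] [0.7248 0.3189 0.005 ]
cap_1_mid top 0.67 [431.7 255.6] [ 0.4092 -0.2197  0.005 ]
cap_1_mid top 0.56 [290.  249.1] [0.4178 0.14   0.005 ]
cap_1_mid top 0.5 [262.  163.4] [0.6439 0.2227 0.005 ]
bottle_mid scene 0.8 [232.1 187. ] [0.4806 0.3773 0.035 ]
bottle_mid top 0.7 [333.7 173.5] [0.6114 0.0318 0.035 ]
bottle_mid top 0.53 [252.7 150.9] [0.6687 0.2439 0.035 ]
bottle_mid top 0.43 [198.2 225.9] [0.4685 0.3731 0.035 ]
laser_mid scene 0.36 [234.4 218.7] [0.4076 0.2739 0.014 ]
laser_mid top 0.84 [204.2 188.7] [0.5703 0.3703 0.014 ]
[ 0.401 -0.144  0.012] [ 0.402 -0.211  0.012] [0.41184412 0.27804312 0.01      ]
```

```bash
python3 - <<'E'
from h import *
c=cap('wrist');R=np.array(bot.read_state()['tcp_rot']);p=np.array(bot.read_state()['position'])
for uv in((320,200),(320,0),(320,220),(0,100),(640,100)):
    o,d=ray(c,uv);print(uv,np.round(R.T@(o-p),3),np.round(R.T@d,3))
c=cap('top')
def zz(u,v): return (180+u/2.9,90+v/2.9)
for n,uv,z in(('mouth',(446,158),.252),('grip',(430,307),.24),('box fl',(305,230),.025),('mouth l',(370,157),.252),('mouth r',(522,160),.252),('mouth back',(448,87),.252),('mouth front',(445,231),.252),('paddle',(487,392),.119),('post',(190,345),.084),('cap a',(160,465),.01),('col',(256,463),.012),('cap b',(332,464),.01),('col2',(641,487),.012),('col3',(723,487),.012),('boxfrontedgeL',(240,277),.025),('R',(362,277),.025)):
    print(n,np.round(at_z(c,zz(*uv),z),4))
E
```

```text
(320, 200) [ 0.    -0.071 -0.163] [0.021 0.271 0.963]
(320, 0) [ 0.    -0.071 -0.163] [ 0.021 -0.425  1.15 ]
(320, 220) [ 0.    -0.071 -0.163] [0.021 0.34  0.944]
(0, 100) [ 0.    -0.071 -0.163] [-1.153 -0.083  1.058]
(640, 100) [ 0.    -0.071 -0.163] [ 1.2   -0.085  1.058]
mouth [0.6178 0.032  0.252 ]
grip [0.5083 0.0416 0.24  ]
box fl [0.6232 0.1582 0.025 ]
mouth l [0.6178 0.0879 0.252 ]
mouth r [ 0.6171 -0.0237  0.252 ]
mouth back [0.6729 0.0315 0.252 ]
mouth front [0.5624 0.0317 0.252 ]
paddle [ 0.4652 -0.004   0.119 ]
post [0.5055 0.2453 0.084 ]
cap a [0.4109 0.2801 0.01  ]
col [0.4144 0.1948 0.012 ]
cap b [0.4152 0.128  0.01  ]
col2 [ 0.401  -0.1416  0.012 ]
col3 [ 0.4026 -0.2122  0.012 ]
boxfrontedgeL [0.5789 0.2148 0.025 ]
R [0.5808 0.1057 0.025 ]
```

Emit:
{"api": "send_rows", "payload": {
  "motion": [
    [[0,0,-40],-0.12],
    [[0,0,-40],-0.12],
    [[0,0,-40],-0.12],
    [[0,0,-40],-0.09],
    [[0,0,0],0]
  ]
}}

```text
time_s: 3.92
position: [0.2696, 0.5619, 0.3845]
tcp_rot: [[-0.024, 1.0, -0.007], [1.0, 0.023, -0.01], [-0.01, -0.007, -1.0]]
force: [0.5, 0.1, 0.5]
opening: 0.999
```

Emit:
{"api": "send_rows", "payload": {
  "motion": [
    [[-36,18,-6],0],
    [[-36,18,-6],0],
    [[-36,18,-6],0],
    [[-36,18,-6],0],
    [[-36,18,-6],0]
  ]
}}

```text
time_s: 4.33
position: [0.3637, 0.3868, 0.4175]
tcp_rot: [[-0.037, 0.999, -0.003], [0.999, 0.037, -0.0], [0.0, -0.003, -1.0]]
force: [0.7, -0.1, 0.2]
opening: 1.001
```

Emit:
{"api": "send_rows", "payload": {
  "motion": [
    [[-36,16,-6],0],
    [[-36,16,-6],0],
    [[-36,14,-6],0],
    [[-36,14,-6],0],
    [[-36,14,-6],0]
  ]
}}

```text
time_s: 4.75
position: [0.4464, 0.2006, 0.4489]
tcp_rot: [[-0.036, 0.999, 0.001], [0.999, 0.036, 0.001], [0.001, 0.001, -1.0]]
force: [1.0, 0.2, 0.0]
opening: 0.998
```

```bash
python3 - <<'E'
from h import *
st();c=cap('wrist','w1');c=cap('top','top1')
E
```

```text
t 4.75 pos [0.4464 0.2006 0.4489] F [1.  0.2 0. ] open 0.998 j [ 11.1   7.9  80.3   0.   91.7 -81. ]
```

View pics/w1.png

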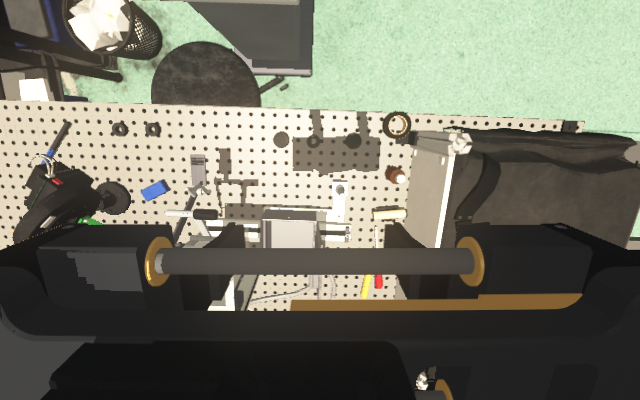

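Emit:
{"api": "send_rows", "payload": {
  "motion": [
    [[-20,30,10],0],
    [[-20,30,10],0],
    [[-20,30,10],0],
    [[-20,30,10],0],
    [[-20,30,10],0]
  ]
}}

```text
time_s: 5.27
position: [0.6019, 0.1034, 0.4036]
tcp_rot: [[-0.03, 0.999, 0.011], [1.0, 0.029, 0.006], [0.006, 0.012, -1.0]]
force: [0.8, -0.1, 0.3]
opening: 0.999
```

```bash
cat > collect.py <<'E'
from h import *
import sys,pickle,os
names=['hopper_floor','trap_hinge','lever_grip','box_floor','lid_hinge','lid_edge','shuttle_post','catch_paddle']
db=pickle.load(open('db.pkl','rb')) if os.path.exists('db.pkl') else []
for n in sys.argv[2:]:
    c=cap(n,sys.argv[1]+n); 
    for k in names:
        for r in place_of(n,k): db.append((n,{q:v for q,v in c.items() if q!='image'},k,r['xy'],r['p']))
pickle.dump(db,open('db.pkl','wb'))
t=cv2.imread('pics/'+sys.argv[1]+'wrist.png')[80:310]; cv2.imwrite('pics/'+sys.argv[1]+'z.png',cv2.resize(t[:,120:440],None,fx=2.5,fy=2.5,interpolation=cv2.INTER_CUBIC))
st()
E
python3 collect.py a wrist top scene
```

```text
t 6.6167 pos [0.601  0.1034 0.404 ] F [-0.2 -0.3 -0.4] open 1.003 j [ -0.9  20.4  69.9   0.3  89.1 -92.6]
```

View pics/awrist.png

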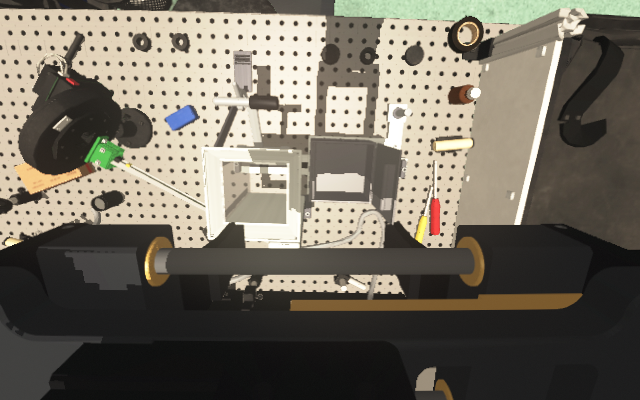

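View pics/az.png

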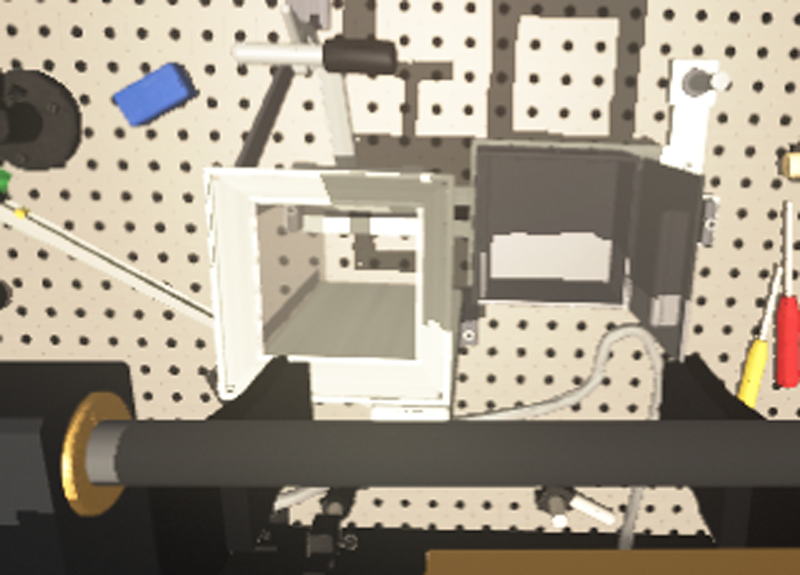

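```bash
python3 - <<'E'
import cv2
t=cv2.imread('pics/atop.png')
E
sed -i 's/^cs={n.*$/import pickle; db=pickle.load(open("db.pkl","rb"))/' fit.py
python3 - <<'E'
s=open('fit.py').read()
i=s.index('obs=[]');j=s.index("def res(p)")
s=s[:i]+'''obs=[]
for n,c,k,xy,pp in db:
    e=proj(c,W(p0,pts(p0)[k]))[0]
    if np.linalg.norm(np.array(xy)-e)<22 and pp>.3: obs.append((k,c,np.array(xy),n))
'''+'''def res(p):
    P=pts(p); return np.concatenate([proj(c,W(p,P[k]))[0]-uv for k,c,uv,n in obs])
r=least_squares(res,p0,loss='soft_l1',x_scale=[.01,.01,.02,.01,.1,.01,.01,.01])
p=r.x;print(np.round(p,4),'yaw deg',np.degrees(p[2]))
rr=res(p).reshape(-1,2)
for o,e in zip(obs,rr): print(o[0],o[3],np.round(o[2],1),np.round(e,1))
np.save('p.npy',p)
for k,q in pts(p).items(): print(k,np.round(W(p,q),4))
'''
open('fit.py','w').write(s)
E
python3 fit.py
```

```text
[ 0.615   0.0343 -0.0272  0.1211  1.6577  0.0572 -0.1556  0.1154] yaw deg -1.5611117528436251
hopper_floor wrist [261.1 182.8] [ 2.9 -3.7]
trap_hinge wrist [264.  149.2] [ 0.6 -2.9]
lever_grip wrist [260.6  98.9] [-4.   9.8]
box_floor wrist [339.9 166.6] [-0.6 -0.4]
lid_hinge wrist [374.2 173.6] [-0.5  0.2]
lid_edge wrist [394.8 188.1] [0.5 0.1]
shuttle_post wrist [403.1 110.2] [2.6 3. ]
hopper_floor top [333.9 154.2] [-1.2  2. ]
trap_hinge top [331.8 175.6] [-0.   0.3]
lever_grip top [326.3 201.6] [  4.4 -10.7]
catch_paddle top [345.4 227.4] [0.5 0.8]
hopper_floor scene [363.6 168.2] [-4.2 -2.3]
trap_hinge scene [347.8 171.8] [-1.5  1.7]
lever_grip scene [327.8 161.8] [ 4.2 -3.8]
box_floor scene [323.5 198.8] [-0.3  1.2]
lid_hinge scene [310.3 174.3] [-1.4 -1. ]
lid_edge scene [301.6 135.3] [4.2 2.8]
shuttle_post scene [265.1 189.5] [2.5 0.5]
catch_paddle scene [323.3 220.8] [ 1.2 -0.1]
hopper_floor [0.615  0.0343 0.176 ]
trap_hinge [0.569  0.0355 0.174 ]
lever_grip [0.521  0.0368 0.232 ]
box_floor [0.6183 0.1553 0.025 ]
lid_hinge [0.6197 0.2098 0.086 ]
lid_edge [0.62   0.2187 0.1876]
shuttle_post [0.5162 0.2632 0.0572]
catch_paddle [0.4584 0.0005 0.1154]
```

```bash
cat > tr.py <<'E'
from h import *
import pickle
db=pickle.load(open('db.pkl','rb'))
C={}
for n,c,k,xy,pp in db: C[n]=c   # last
for k in ['hopper_floor','trap_hinge','lever_grip','box_floor','lid_hinge','lid_edge','shuttle_post','catch_paddle']:
    o={}
    for n,c,kk,xy,pp in db:
        if kk==k and (n not in o): o[n]=(c,xy)
    P=tri(list(o.values()));print(k,np.round(P,4),[(n,np.round(proj(c,P)[0]-xy,1)) for n,(c,xy) in o.items()])
E
python3 tr.py; python3 - <<'E'
import sys; sys.path.insert(0,'.')
from h import *
import pickle
db=pickle.load(open('db.pkl','rb'))
c=[d[1] for d in db if d[0]=='wrist'][-1]
z=lambda u,v:(120+u/2.5,80+v/2.5)
for n,uv,h in(('mouth FR',(207,168),.252),('mouth FL',(453,177),.252),('mouth BL',(450,402),.252),('mouth BR',(226,400),.252),('grip',(360,57),.24),('barR',(237,52),.232),('post top',(692,83),.082),('box FR',(474,142),.086),('box FL',(640,147),.086),('box BR',(478,300),.086),('lid hinge back',(630,305),.086),('postplateedge a',(672,62),.022),('b',(668,165),.022)):
    print(n,np.round(at_z(c,z(*uv),h),4))
E
```

```text
hopper_floor [0.6226 0.0295 0.1685] [('wrist', array([0.6, 0.3])), ('top', array([ 0.9, -0.3])), ('scene', array([-0.7,  0. ]))]
trap_hinge [0.5714 0.0349 0.1771] [('wrist', array([-0.2, -0.9])), ('top', array([ 0.3, -1.1])), ('scene', array([-0.6,  0.2]))]
lever_grip [0.5321 0.0474 0.2128] [('wrist', array([  4.9, -29.4])), ('top', array([ -0.3, -13.9])), ('scene', array([4. , 0.7]))]
box_floor [0.6188 0.1558 0.0283] [('wrist', array([-0.2,  0.2])), ('scene', array([-0.2,  0. ]))]
lid_hinge [0.5285 0.2165 0.1664] [('wrist', array([-66.1,  29.1])), ('scene', array([-29.7, -16.7]))]
lid_edge [0.6135 0.219  0.1975] [('wrist', array([ 3.4, -2.8])), ('scene', array([2.3, 0.1]))]
shuttle_post [ 0.5002  0.3114 -0.0943] [('wrist', array([ 3.1, -2.5])), ('scene', array([2.8, 0.5]))]
catch_paddle [0.4593 0.0027 0.1139] [('top', array([-0.5,  0.5])), ('scene', array([ 0.7, -0.1]))]
mouth FR [ 0.564 -0.02   0.252]
mouth FL [0.5649 0.0891 0.252 ]
mouth BL [0.6736 0.0895 0.252 ]
mouth BR [ 0.6757 -0.0194  0.252 ]
grip [0.5147 0.0466 0.24  ]
barR [ 0.5137 -0.0103  0.232 ]
post top [0.5173 0.2404 0.082 ]
box FR [0.5599 0.0966 0.086 ]
box FL [0.5598 0.2085 0.086 ]
box BR [0.6703 0.1023 0.086 ]
lid hinge back [0.671  0.2112 0.086 ]
postplateedge a [0.5013 0.2413 0.022 ]
b [0.5768 0.2457 0.022 ]
```

Emit:
{"api": "send_rows", "payload": {
  "motion": [
    [[-14,-22,30],0.02],
    [[-14,-22,30],0.02],
    [[-14,-22,30],0],
    [[-14,-20,30],0],
    [[0,0,10],0]
  ],
  "gripper": 1
}}

```text
time_s: 7.03
position: [0.5182, 0.0472, 0.2718]
tcp_rot: [[0.009, 1.0, 0.025], [1.0, -0.009, 0.005], [0.005, 0.025, -1.0]]
force: [-1.2, -0.5, -1.3]
opening: 0.708
```

```bash
python3 - <<'E'
from h import *
s=st();print(np.round(tool([.512,.045,.24]),1),np.round(s['tcp_rot'],3).tolist())
c=cap('top');r=[q for q in place_of('top','lever_grip')];print(r)
cap('wrist','b')
E
```

```text
t 7.0333 pos [0.5182 0.0472 0.2718] F [-1.2 -0.5 -1.3] open 0.708 j [ -7.4  18.1  94.5   0.5  66.  -97.1]
[-2.4 -7.  31.6] [[0.009, 1.0, 0.025], [1.0, -0.009, 0.005], [0.005, 0.025, -1.0]]
[{'xy': [328.1, 199.3], 'p': 0.39}]
```

View pics/b.png

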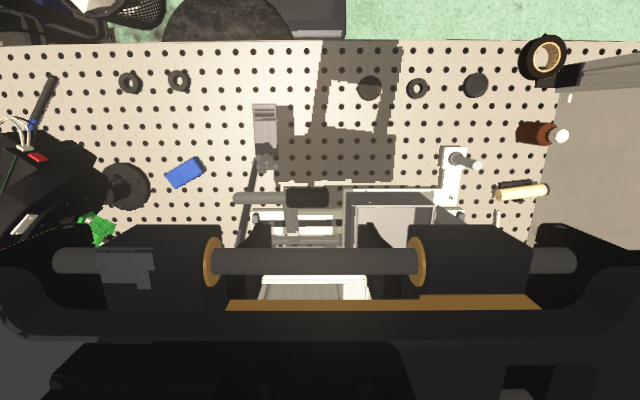

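Emit:
{"api": "send_rows", "payload": {
  "motion": [
    [[0,-1,2],0],
    [[0,-1,2],0],
    [[0,-1,2],0],
    [[0,-1,2],0],
    [[0,0,2],0]
  ]
}}

```text
time_s: 7.6
position: [0.5302, 0.0485, 0.2721]
tcp_rot: [[0.006, 0.998, 0.055], [1.0, -0.006, 0.003], [0.004, 0.055, -0.998]]
force: [-0.1, -1.0, 0.2]
opening: 0.185
```

Emit:
{"api": "send_rows", "payload": {
  "motion": [
    [[0,0,0],0],
    [[0,0,0],0],
    [[0,0,0],0],
    [[0,0,0],0],
    [[0,0,0],0]
  ]
}}

```text
time_s: 8.02
position: [0.5309, 0.0489, 0.2726]
tcp_rot: [[0.005, 0.998, 0.057], [1.0, -0.005, 0.003], [0.004, 0.056, -0.998]]
force: [1.3, -0.1, 0.0]
opening: 0.007
```

```bash
python3 - <<'E'
from h import *
s=st()
c=cap('wrist','c')
o,_=ray(c,(1,1));print(o)
E
```

```text
t 8.0167 pos [0.5309 0.0489 0.2726] F [ 1.3 -0.1  0. ] open 0.007 j [ -7.1  18.3  94.1   0.7  64.4 -97.1]
[0.45127845 0.04900567 0.43084535]
```

View pics/c.png

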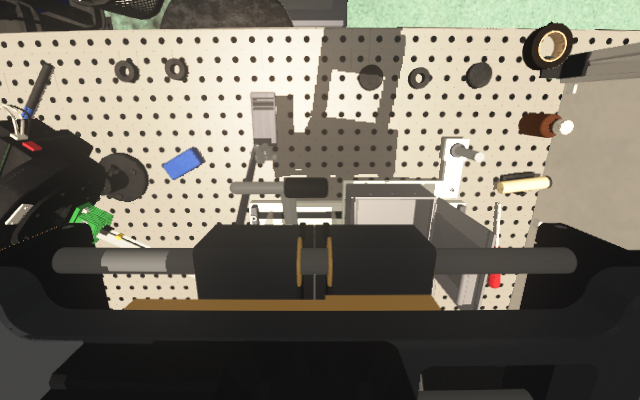

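Emit:
{"api": "send_rows", "payload": {
  "motion": [
    [[0,-3,0],0],
    [[0,-3,0],0],
    [[0,-3,0],0],
    [[0,-3,0],0],
    [[0,-3,0],0]
  ]
}}

```text
time_s: 8.48
position: [0.5147, 0.0489, 0.2716]
tcp_rot: [[0.005, 0.998, 0.056], [1.0, -0.006, 0.003], [0.004, 0.056, -0.998]]
force: [-0.3, 0.6, 0.1]
opening: 0.005
```

Emit:
{"api": "send_rows", "payload": {
  "motion": [
    [[0,0,3],0],
    [[0,0,3],0],
    [[0,0,3],0],
    [[0,0,3],0],
    [[0,0,3],0]
  ]
}}

```text
time_s: 8.9
position: [0.5149, 0.049, 0.2559]
tcp_rot: [[0.005, 0.998, 0.058], [1.0, -0.006, 0.003], [0.004, 0.058, -0.998]]
force: [0.1, -0.3, 1.0]
opening: 0.003
```

Emit:
{"api": "send_rows", "payload": {
  "motion": [
    [[-1,-1,4],0],
    [[-1,-1,4],0],
    [[0,-1,4],0],
    [[0,-1,4],0],
    [[0,-1,4],0]
  ]
}}

```text
time_s: 9.32
position: [0.5111, 0.0467, 0.233]
tcp_rot: [[0.006, 0.998, 0.057], [1.0, -0.006, 0.003], [0.004, 0.057, -0.998]]
force: [0.1, 0.5, -0.0]
opening: 0.003
```

Emit:
{"api": "send_rows", "payload": {
  "motion": [
    [[0,-1,4],0],
    [[0,-1,4],0],
    [[0,-1,4],0],
    [[0,-1,4],0],
    [[0,-1,4],0]
  ]
}}

```text
time_s: 9.73
position: [0.506, 0.0469, 0.2103]
tcp_rot: [[0.006, 0.998, 0.055], [1.0, -0.006, 0.003], [0.004, 0.055, -0.998]]
force: [-1.4, 0.7, 0.7]
opening: 0.001
```

Emit:
{"api": "send_rows", "payload": {
  "motion": [
    [[0,-1,4],0],
    [[0,-1,4],0],
    [[0,-1,4],0],
    [[0,-1,4],0],
    [[0,-1,4],0]
  ]
}}

```text
time_s: 10.15
position: [0.5015, 0.0471, 0.188]
tcp_rot: [[0.005, 0.998, 0.055], [1.0, -0.006, 0.003], [0.004, 0.055, -0.998]]
force: [-0.5, -0.4, 0.5]
opening: 0.004
```

```bash
python3 - <<'E'
from h import *
s=st()
c=cap('wrist','d')
t=c['image'][80:310]; cv2.imwrite('pics/dz.png',cv2.resize(t[:,180:440],None,fx=2.5,fy=2.5))
E
```

```text
t 10.15 pos [0.5015 0.0471 0.188 ] F [-0.5 -0.4  0.5] open 0.004 j [ -7.7  22.6 103.7   0.8  50.6 -97.9]
```

View pics/dz.png

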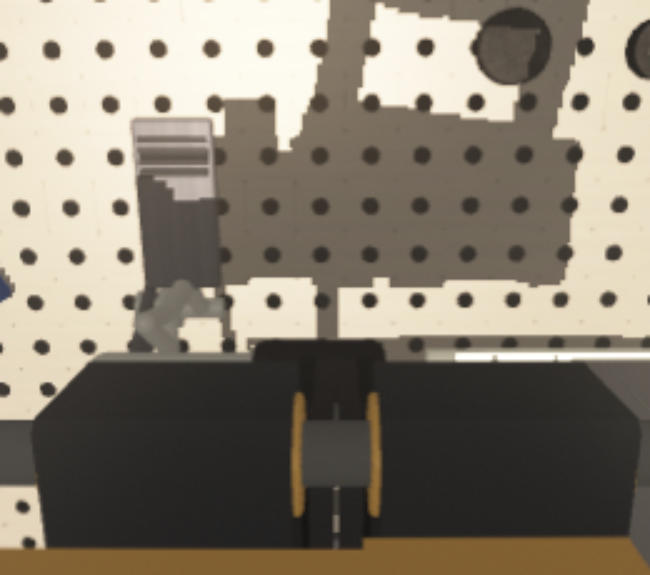

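Emit:
{"api": "send_rows", "payload": {
  "motion": [
    [[0,-0.5,4],0],
    [[0,0,4],0],
    [[0,0,4],0],
    [[0,0,4],0],
    [[0,0,4],0]
  ]
}}

```text
time_s: 10.62
position: [0.5016, 0.0471, 0.1661]
tcp_rot: [[0.005, 0.999, 0.054], [1.0, -0.005, 0.003], [0.004, 0.054, -0.999]]
force: [-0.5, 1.5, 2.7]
opening: 0.005
```

Emit:
{"api": "send_rows", "payload": {
  "motion": [
    [[0,0.5,4],0],
    [[0,0.5,4],0],
    [[0,0.5,4],0],
    [[0,0.5,3],0],
    [[0,0.5,3],0]
  ]
}}

```text
time_s: 11.03
position: [0.5065, 0.0471, 0.1466]
tcp_rot: [[0.005, 0.998, 0.057], [1.0, -0.006, 0.003], [0.003, 0.057, -0.998]]
force: [-0.1, -0.4, -0.2]
opening: 0.005
```

Emit:
{"api": "send_rows", "payload": {
  "motion": [
    [[0,0.5,2],0],
    [[0,0.5,2],0],
    [[0,0,2],0],
    [[0,0,2],0],
    [[0,0,2],0]
  ]
}}

```text
time_s: 11.45
position: [0.509, 0.0471, 0.1404]
tcp_rot: [[0.005, 0.998, 0.058], [1.0, -0.005, 0.003], [0.003, 0.058, -0.998]]
force: [-5.8, 0.6, 21.6]
opening: 0.005
```

```bash
python3 - <<'E'
from h import *
s=st()
c=cap('wrist','e')
s=st()
t=c['image'][80:310]; cv2.imwrite('pics/ez.png',cv2.resize(t[:,180:440],None,fx=2.5,fy=2.5))
c=cap('scene')['image'][110:280,250:420];cv2.imwrite('pics/es.png',cv2.resize(c,None,fx=3.5,fy=3.5))
E
```

```text
t 11.45 pos [0.509  0.0471 0.1404] F [-5.8  0.6 21.6] open 0.005 j [ -7.6  27.5 105.4   0.9  43.8 -97.9]
t 11.5 pos [0.509  0.0471 0.1405] F [-6.3  0.2 20.3] open 0.008 j [ -7.6  27.5 105.4   0.9  43.8 -97.9]
```

View pics/ez.png

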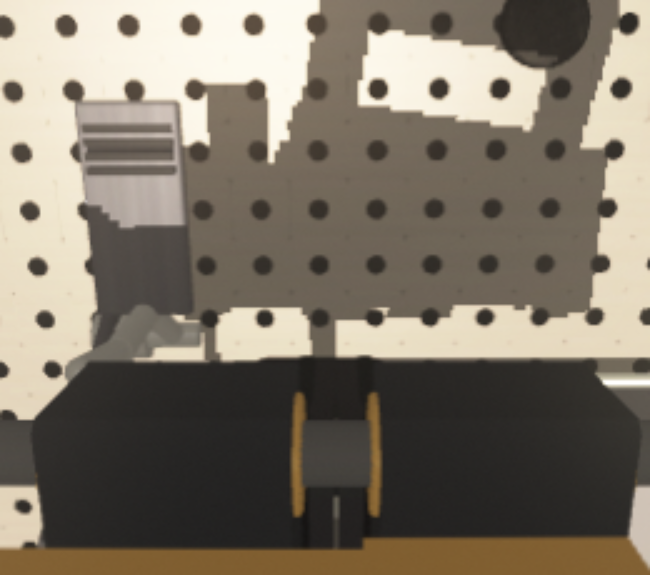

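View pics/es.png

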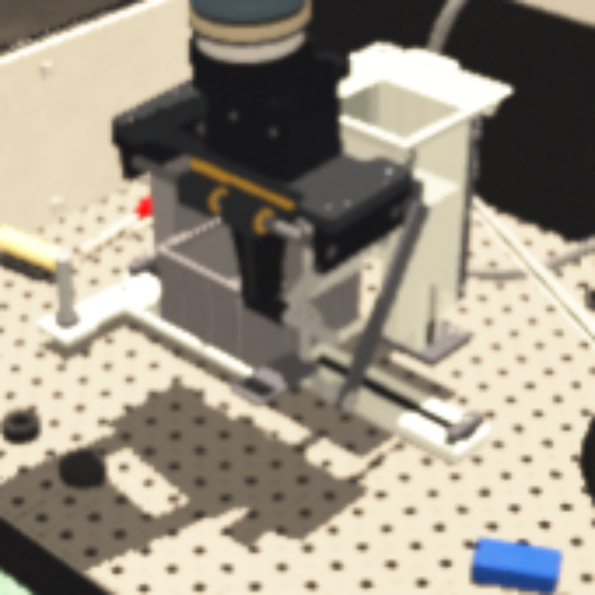

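Emit:
{"api": "send_rows", "payload": {
  "motion": [
    [[0,0,-3],0],
    [[0,0,-4],0],
    [[0,-1,-5],0],
    [[0,-2,-6],0],
    [[0,-2,-6],0]
  ]
}}

```text
time_s: 11.97
position: [0.5021, 0.0471, 0.1656]
tcp_rot: [[0.004, 0.998, 0.058], [1.0, -0.005, 0.002], [0.003, 0.058, -0.998]]
force: [-0.1, 0.5, 0.2]
opening: 0.008
```

Emit:
{"api": "send_rows", "payload": {
  "motion": [
    [[0,-2,-10],0],
    [[0,-2,-20],0],
    [[0,-2,-20],0],
    [[0,0,-20],0],
    [[0,0,-10],0]
  ]
}}

```text
time_s: 12.38
position: [0.4876, 0.0472, 0.2485]
tcp_rot: [[0.005, 0.999, 0.051], [1.0, -0.005, 0.004], [0.004, 0.051, -0.999]]
force: [0.8, 0.6, -0.1]
opening: 0.004
```

```bash
python3 - <<'E'
from h import *
s=st()
c=cap('wrist','f')
t=c['image'][80:310]; cv2.imwrite('pics/fz.png',cv2.resize(t[:,180:440],None,fx=2.5,fy=2.5))
c=cap('scene')['image'][110:280,250:420];cv2.imwrite('pics/fs.png',cv2.resize(c,None,fx=3.5,fy=3.5))
E
```

```text
t 12.3833 pos [0.4876 0.0472 0.2485] F [ 0.8  0.6 -0.1] open 0.004 j [ -8.   16.6 101.3   0.7  59.2 -98. ]
```

View pics/fz.png

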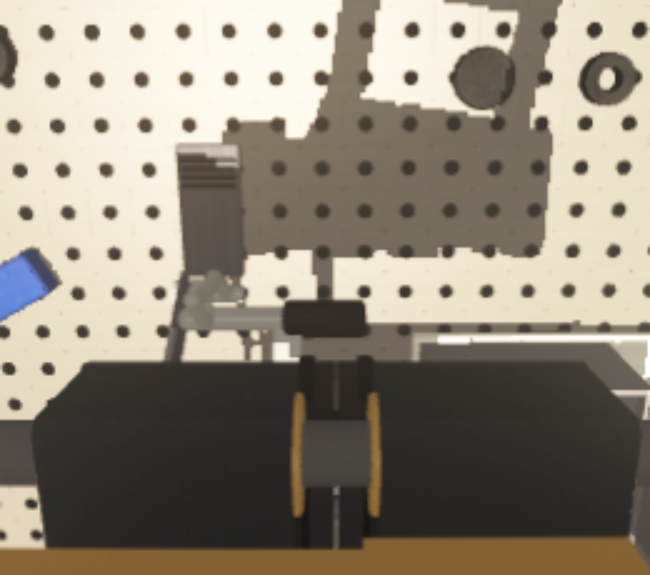

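View pics/fs.png

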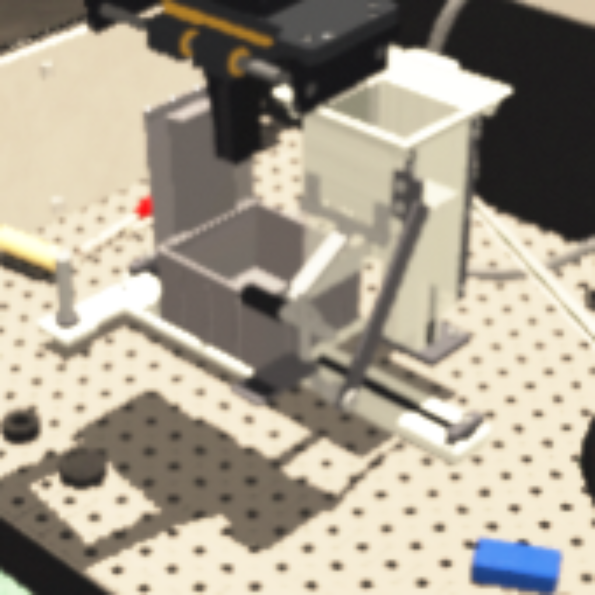

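Emit:
{"api": "send_rows", "payload": {
  "motion": [
    [[8,-8,5],0],
    [[16,-16,20],0],
    [[22,-18,28],0],
    [[20,-16,28],0],
    [[14,-12,22],0]
  ],
  "gripper": 0.42
}}

```text
time_s: 12.9
position: [0.4269, 0.1283, 0.141]
tcp_rot: [[0.012, 0.998, 0.069], [1.0, -0.012, 0.001], [0.002, 0.068, -0.998]]
force: [0.5, 0.0, -0.2]
opening: 0.3
```

Emit:
{"api": "send_rows", "payload": {
  "motion": [
    [[8,-2,16],0],
    [[4,0,10],0],
    [[2,0,6],0],
    [[0,0,3],0],
    [[0,0,2],0]
  ]
}}

```text
time_s: 13.32
position: [0.4103, 0.1466, 0.0937]
tcp_rot: [[0.007, 0.999, 0.04], [1.0, -0.007, 0.0], [0.001, 0.04, -0.999]]
force: [1.2, 0.4, 0.1]
opening: 0.568
```

```bash
cat > part.py <<'E'
from h import *
import sys
s=st(); print('tilt',np.round(np.array(s['tcp_rot'])[:,2],3),np.round(np.array(s['tcp_rot'])[:,0],3))
c=cap('wrist',sys.argv[1])
for k,z in(('collar_1_mid',.006),('cap_1_mid',.005)):
    for r in place_of('wrist',k):
        if r['p']>.2: P=at_z(c,r['xy'],z);print(k,round(r['p'],2),np.round(r['xy'],1),np.round(P,4),'tool shift to z.003:',np.round(tool([P[0],P[1],.003]),1))
t=c['image']; cv2.imwrite('pics/'+sys.argv[1]+'z.png',cv2.resize(t[60:320,120:520],None,fx=2,fy=2))
E
python3 part.py g1
```

```text
t 13.3167 pos [0.4103 0.1466 0.0937] F [1.2 0.4 0.1] open 0.568 j [  5.   29.1 117.1  -0.3  31.5 -84.3]
tilt [ 0.04   0.    -0.999] [0.007 1.    0.001]
collar_1_mid 0.67 [373.  201.1] [0.4151 0.2018 0.006 ] tool shift to z.003: [55.3 -0.2 91.3]
cap_1_mid 0.71 [294.7 204.9] [0.4187 0.1288 0.005 ] tool shift to z.003: [-17.6   3.2  91.9]
```

View pics/g1z.png

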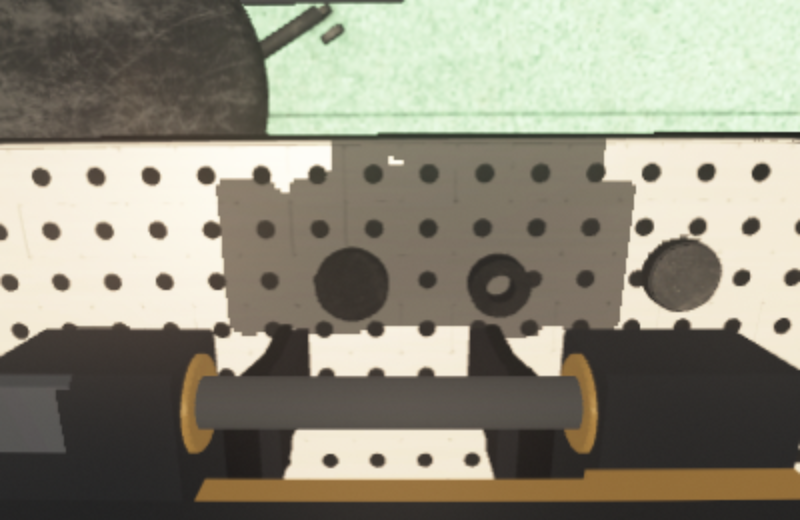

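Emit:
{"api": "send_rows", "payload": {
  "motion": [
    [[-4,1,8],0],
    [[-5,1,14],0],
    [[-5,1,16],0],
    [[-3,0,14],0],
    [[-1,0,10],0]
  ]
}}

```text
time_s: 13.88
position: [0.4254, 0.1259, 0.0347]
tcp_rot: [[0.01, 0.998, 0.062], [1.0, -0.01, 0.001], [0.002, 0.062, -0.998]]
force: [0.0, 1.1, -0.8]
opening: 0.58
```

```bash
python3 part.py g2
```

```text
t 13.8833 pos [0.4254 0.1259 0.0347] F [ 0.   1.1 -0.8] open 0.58 j [ 2.000e+00  3.700e+01  1.188e+02 -1.000e-01  2.070e+01 -8.730e+01]
tilt [ 0.062  0.001 -0.998] [0.01  1.    0.002]
cap_1_mid 0.93 [316.5 207.6] [0.4162 0.1281 0.005 ] tool shift to z.003: [  1.7 -10.3  31.4]
```

Emit:
{"api": "send_rows", "payload": {
  "motion": [
    [[1,-3,4],0],
    [[0,-3,6],0],
    [[0,-2,6],0],
    [[0,-1,5],0],
    [[0,-1,3],0]
  ]
}}

```text
time_s: 14.45
position: [0.4179, 0.1275, 0.0112]
tcp_rot: [[0.01, 0.998, 0.067], [1.0, -0.01, 0.002], [0.002, 0.067, -0.998]]
force: [0.9, -0.3, 0.1]
opening: 0.581
```

```bash
python3 - <<'E'
from h import *
st();print(np.round(tool([.4162,.1281,.003]),1))
E
```

```text
t 14.45 pos [0.4179 0.1275 0.0112] F [ 0.9 -0.3  0.1] open 0.581 j [  2.3  40.2 120.4  -0.2  15.6 -86.9]
[ 0.6 -2.2  8.1]
```

Emit:
{"api": "send_rows", "payload": {
  "motion": [
    [[0,-1,2],0],
    [[0,-1,2],0],
    [[0,0,2],0],
    [[0,0,1.5],0],
    [[0,0,0],0]
  ],
  "gripper": 1
}}

```text
time_s: 14.87
position: [0.4155, 0.1278, 0.003]
tcp_rot: [[0.009, 0.998, 0.067], [1.0, -0.009, 0.002], [0.002, 0.067, -0.998]]
force: [-0.6, -0.9, 1.6]
opening: 0.381
```

Emit:
{"api": "send_rows", "payload": {
  "motion": [
    [[0,0,0],0],
    [[0,0,0],0],
    [[0,0,0],0],
    [[0,0,0],0],
    [[0,0,0],0]
  ]
}}

```text
time_s: 15.28
position: [0.4162, 0.1278, 0.0031]
tcp_rot: [[0.009, 0.998, 0.068], [1.0, -0.009, 0.002], [0.002, 0.068, -0.998]]
force: [-0.2, -0.5, 0.4]
opening: 0.382
```

Emit:
{"api": "send_rows", "payload": {
  "motion": [
    [[0,0,-3],0],
    [[0,0,-8],0],
    [[0,0,-14],0],
    [[0,0,-20],0],
    [[0,0,-28],0]
  ]
}}

```text
time_s: 15.7
position: [0.4083, 0.1274, 0.0752]
tcp_rot: [[0.009, 0.998, 0.057], [1.0, -0.009, 0.001], [0.002, 0.057, -0.998]]
force: [0.8, 0.5, -0.2]
opening: 0.378
```

Emit:
{"api": "send_rows", "payload": {
  "motion": [
    [[0,8,-36],0],
    [[-6,10,-38],0],
    [[-8,12,-38],0],
    [[-8,16,-36],0],
    [[-10,22,-28],0]
  ]
}}

```text
time_s: 16.12
position: [0.4561, 0.0954, 0.2637]
tcp_rot: [[0.005, 0.999, 0.042], [1.0, -0.005, 0.002], [0.002, 0.042, -0.999]]
force: [0.7, 0.2, -0.4]
opening: 0.379
```

Emit:
{"api": "send_rows", "payload": {
  "motion": [
    [[-14,30,-16],0],
    [[-14,32,-8],0],
    [[-12,30,-2],0],
    [[-8,22,0],0],
    [[-4,12,0],0]
  ]
}}

```text
time_s: 16.53
position: [0.5861, 0.0396, 0.3127]
tcp_rot: [[0.005, 0.998, 0.066], [1.0, -0.005, -0.001], [-0.0, 0.066, -0.998]]
force: [-0.4, -0.7, -0.3]
opening: 0.378
```

```bash
python3 - <<'E'
from h import *
s=st();print(np.round(np.array(s['tcp_rot'])[:,2],3),np.round(tool([.619,.034,.245]),1))
c=cap('wrist');cv2.imwrite('pics/h1.png',c['image'])
E
```

```text
t 16.5333 pos [0.5861 0.0396 0.3127] F [-0.4 -0.7 -0.3] open 0.378 j [ -7.3  20.4  83.9   0.5  71.9 -97.1]
[ 0.066 -0.001 -0.998] [-5.4 28.4 69.7]
```

View pics/h1.png

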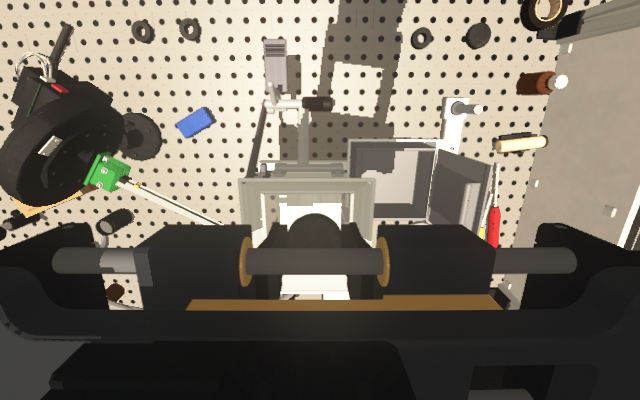

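Emit:
{"api": "send_rows", "payload": {
  "motion": [
    [[-1,6,8],0],
    [[-2,8,16],0],
    [[-1,7,16],0],
    [[-1,4,12],0],
    [[0,2,6],0]
  ]
}}

```text
time_s: 17.0
position: [0.616, 0.0346, 0.2554]
tcp_rot: [[0.005, 0.998, 0.066], [1.0, -0.005, -0.001], [-0.0, 0.066, -0.998]]
force: [-0.6, -0.1, -0.4]
opening: 0.377
```

```bash
python3 - <<'E'
from h import *
s=st();print(np.round(np.array(s['tcp_rot'])[:,2],3),np.round(tool([.619,.034,.245]),1))
E
```

```text
t 17.0 pos [0.616  0.0346 0.2554] F [-0.6 -0.1 -0.4] open 0.377 j [ -7.4  26.   84.2   0.5  66.  -97.3]
[ 0.066 -0.001 -0.998] [-0.6  2.3 10.5]
```

Emit:
{"api": "send_rows", "payload": {
  "motion": [
    [[0,1,3],0],
    [[0,1,5],0],
    [[0,0,4],0],
    [[0,0,2],0],
    [[0,0,0],0]
  ],
  "gripper": 0.42
}}

```text
time_s: 17.42
position: [0.6156, 0.0363, 0.2383]
tcp_rot: [[0.004, 0.998, 0.06], [1.0, -0.004, 0.001], [0.001, 0.06, -0.998]]
force: [-0.2, 0.3, -0.3]
opening: 0.57
```

Emit:
{"api": "send_rows", "payload": {
  "motion": [
    [[0,0,0],0],
    [[0,0,0],0],
    [[0,0,-4],0],
    [[0,0,-10],0],
    [[0,0,-18],0]
  ]
}}

```text
time_s: 17.83
position: [0.6116, 0.0366, 0.2699]
tcp_rot: [[0.003, 0.999, 0.054], [1.0, -0.003, 0.001], [0.001, 0.054, -0.999]]
force: [0.4, -0.9, -0.7]
opening: 0.58
```

```bash
python3 - <<'E'
from h import *
s=st();print(np.round(np.array(s['tcp_rot'])[:,2],3))
c=cap('top');cv2.imwrite('pics/i1.png',cv2.resize(c['image'][90:280,180:450],None,fx=2.9,fy=2.9))
for k,z in(('collar_1_mid',.006),('cap_1_mid',.005)):
    for r in place_of('top',k):
        if r['p']>.2: print(k,round(r['p'],2),np.round(r['xy'],1),np.round(at_z(c,r['xy'],z),4))
E
```

```text
t 17.8333 pos [0.6116 0.0366 0.2699] F [ 0.4 -0.9 -0.7] open 0.58 j [ -7.3  25.1  83.2   0.5  68.6 -97.2]
[ 0.054  0.001 -0.999]
collar_1_mid 0.42 [252.6 150.7] [0.6783 0.2494 0.006 ]
```

View pics/i1.png

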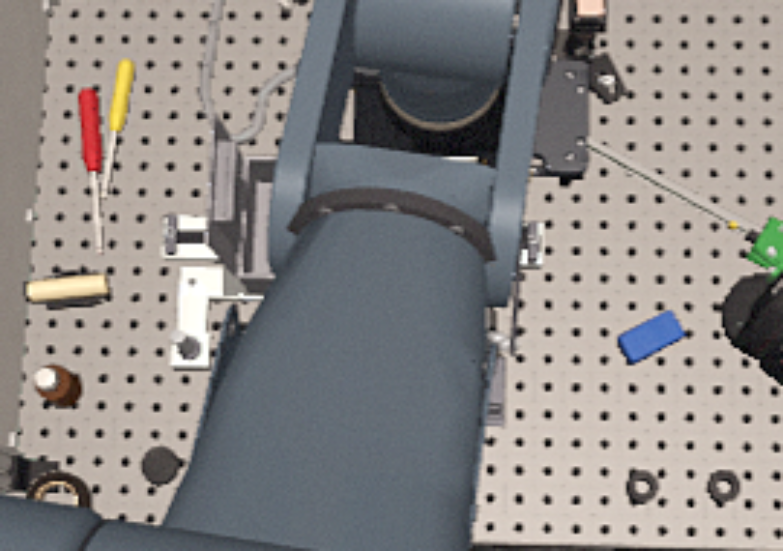

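Emit:
{"api": "send_rows", "payload": {
  "motion": [
    [[6,-12,-6],0],
    [[12,-24,-2],0],
    [[18,-32,0],0],
    [[22,-34,6],0],
    [[24,-30,16],0]
  ]
}}

```text
time_s: 18.4
position: [0.4849, 0.1174, 0.2518]
tcp_rot: [[0.012, 0.997, 0.075], [1.0, -0.012, -0.002], [-0.001, 0.075, -0.997]]
force: [0.4, 0.6, 0.1]
opening: 0.584
```

Emit:
{"api": "send_rows", "payload": {
  "motion": [
    [[24,-24,26],0],
    [[22,-18,30],0],
    [[18,-12,28],0],
    [[12,-6,20],0],
    [[6,-2,12],0]
  ]
}}

```text
time_s: 18.82
position: [0.4159, 0.2044, 0.1302]
tcp_rot: [[0.009, 0.998, 0.07], [1.0, -0.009, -0.001], [-0.0, 0.07, -0.998]]
force: [0.4, -0.1, 0.4]
opening: 0.579
```

Emit:
{"api": "send_rows", "payload": {
  "motion": [
    [[3,0,8],0],
    [[0,0,6],0],
    [[0,0,4],0],
    [[0,0,2],0],
    [[0,0,0],0]
  ]
}}

```text
time_s: 19.23
position: [0.4124, 0.208, 0.1073]
tcp_rot: [[0.006, 0.998, 0.063], [1.0, -0.006, -0.002], [-0.002, 0.063, -0.998]]
force: [0.1, 1.3, 1.7]
opening: 0.579
```

```bash
python3 part.py j1
```

```text
t 19.2333 pos [0.4124 0.208  0.1073] F [0.1 1.3 1.7] open 0.579 j [ 13.5  28.5 113.6  -1.7  34.5 -74.7]
tilt [ 0.063 -0.002 -0.998] [ 0.006  1.    -0.002]
collar_1_mid 0.56 [303.9 195.3] [0.4176 0.1981 0.006 ] tool shift to z.003: [ -9.7  -1.8 104.9]
```

View pics/j1z.png

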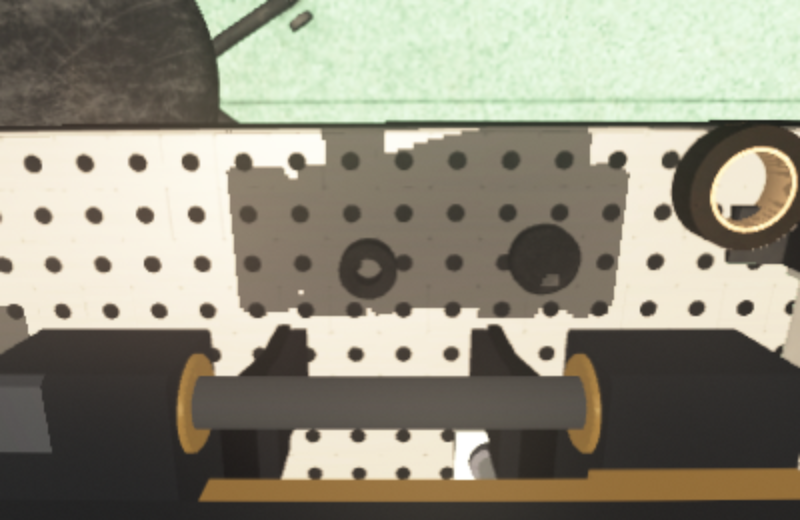

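Emit:
{"api": "send_rows", "payload": {
  "motion": [
    [[-2,-1,8],0],
    [[-3,-2,16],0],
    [[-3,-2,18],0],
    [[-2,-2,16],0],
    [[0,-1,11],0]
  ]
}}

```text
time_s: 19.8
position: [0.4156, 0.1975, 0.0398]
tcp_rot: [[0.008, 0.997, 0.08], [1.0, -0.008, 0.001], [0.002, 0.08, -0.997]]
force: [0.4, 1.1, 0.2]
opening: 0.58
```

Emit:
{"api": "send_rows", "payload": {
  "motion": [
    [[0,-1,8],0],
    [[0,-1,6],0],
    [[0,0,4],0],
    [[0,0,3],0],
    [[0,0,2],0]
  ]
}}

```text
time_s: 20.22
position: [0.4158, 0.1961, 0.0131]
tcp_rot: [[0.01, 0.997, 0.079], [1.0, -0.01, 0.001], [0.002, 0.079, -0.997]]
force: [0.0, -0.1, 0.0]
opening: 0.575
```

```bash
python3 part.py j2
```

```text
t 20.2167 pos [0.4158 0.1961 0.0131] F [ 0.  -0.1  0. ] open 0.575 j [ 11.9  40.2 117.3  -2.8  18.1 -74.8]
tilt [ 0.079  0.001 -0.997] [0.01  1.    0.002]
collar_1_mid 0.9 [315.  233.9] [0.4165 0.197  0.006 ] tool shift to z.003: [ 0.8 -0.2 10.3]
```

Emit:
{"api": "send_rows", "payload": {
  "motion": [
    [[1,0,3],0],
    [[0,0,3],0],
    [[0,0,3],0],
    [[0,0,1],0],
    [[0,0,0],0]
  ],
  "gripper": 1
}}

```text
time_s: 20.78
position: [0.4179, 0.1979, 0.0041]
tcp_rot: [[0.01, 0.997, 0.083], [1.0, -0.01, 0.002], [0.003, 0.083, -0.997]]
force: [-0.8, -0.2, 2.8]
opening: 0.307
```

Emit:
{"api": "send_rows", "payload": {
  "motion": [
    [[0,0,0],0],
    [[0,0,0],0],
    [[0,0,0],0],
    [[0,0,0],0],
    [[0,0,0],0]
  ]
}}

```text
time_s: 21.2
position: [0.4178, 0.1978, 0.0041]
tcp_rot: [[0.01, 0.997, 0.082], [1.0, -0.01, 0.002], [0.002, 0.082, -0.997]]
force: [-0.6, 0.0, 0.6]
opening: 0.308
```

Emit:
{"api": "send_rows", "payload": {
  "motion": [
    [[0,0,-3],0],
    [[0,0,-12],0],
    [[0,0,-24],0],
    [[0,0,-34],0],
    [[0,2,-40],0]
  ]
}}

```text
time_s: 21.62
position: [0.4057, 0.1963, 0.1139]
tcp_rot: [[0.011, 0.998, 0.064], [1.0, -0.01, -0.002], [-0.001, 0.064, -0.998]]
force: [0.6, 0.5, -0.6]
opening: 0.304
```

Emit:
{"api": "send_rows", "payload": {
  "motion": [
    [[-6,6,-40],0],
    [[-12,10,-38],0],
    [[-16,16,-34],0],
    [[-18,22,-28],0],
    [[-20,26,-14],0]
  ]
}}

```text
time_s: 22.03
position: [0.468, 0.1248, 0.2847]
tcp_rot: [[0.002, 0.998, 0.062], [1.0, -0.002, -0.0], [-0.0, 0.062, -0.998]]
force: [1.1, 0.6, -1.3]
opening: 0.306
```

Emit:
{"api": "send_rows", "payload": {
  "motion": [
    [[-20,30,-4],0],
    [[-20,30,0],0],
    [[-16,28,0],0],
    [[-10,22,0],0],
    [[-4,12,0],0]
  ]
}}

```text
time_s: 22.45
position: [0.5962, 0.0477, 0.3069]
tcp_rot: [[0.004, 0.997, 0.079], [1.0, -0.004, -0.002], [-0.002, 0.079, -0.997]]
force: [-0.1, -0.2, -0.8]
opening: 0.304
```

```bash
cat > hop.py <<'E'
from h import *
s=st();print(np.round(np.array(s['tcp_rot'])[:,2],3),np.round(tool([.617,.034,.240]),1))
E
python3 hop.py
```

```text
t 22.45 pos [0.5962 0.0477 0.3069] F [-0.1 -0.2 -0.8] open 0.304 j [ -6.3  21.3  83.5   0.4  70.7 -96.2]
[ 0.079 -0.002 -0.997] [-13.5  15.5  68.4]
```

Emit:
{"api": "send_rows", "payload": {
  "motion": [
    [[-3,2,8],0],
    [[-4,4,16],0],
    [[-4,4,18],0],
    [[-2,3,14],0],
    [[0,2,8],0]
  ]
}}

```text
time_s: 22.87
position: [0.6165, 0.0325, 0.242]
tcp_rot: [[0.006, 0.997, 0.08], [1.0, -0.006, -0.002], [-0.002, 0.08, -0.997]]
force: [0.4, 0.6, -0.6]
opening: 0.31
```

Emit:
{"api": "send_rows", "payload": {
  "motion": [
    [[0,1,4],0],
    [[0,0,3],0],
    [[0,0,1],0],
    [[0,0,0],0],
    [[0,0,0],0]
  ],
  "gripper": 0.42
}}

```text
time_s: 23.28
position: [0.614, 0.0345, 0.2309]
tcp_rot: [[0.004, 0.997, 0.072], [1.0, -0.004, -0.001], [-0.0, 0.072, -0.997]]
force: [-0.0, 0.3, -0.1]
opening: 0.556
```

Emit:
{"api": "send_rows", "payload": {
  "motion": [
    [[0,0,0],0],
    [[0,0,-4],0],
    [[0,-4,-10],0],
    [[0,-14,-20],0],
    [[0,-24,-26],0]
  ]
}}

```text
time_s: 23.7
position: [0.5684, 0.0347, 0.2884]
tcp_rot: [[0.004, 0.997, 0.071], [1.0, -0.004, -0.0], [-0.0, 0.071, -0.997]]
force: [0.1, -0.3, 1.7]
opening: 0.579
```

```bash
python3 - <<'E'
from h import *
s=st();print(np.round(np.array(s['tcp_rot'])[:,2],3))
c=cap('wrist');cv2.imwrite('pics/k1.png',c['image'])
E
```

```text
t 23.7 pos [0.5684 0.0347 0.2884] F [ 0.1 -0.3  1.7] open 0.579 j [ -8.   20.1  88.6   0.6  67.3 -98. ]
[ 0.071 -0.    -0.997]
```

View pics/k1.png

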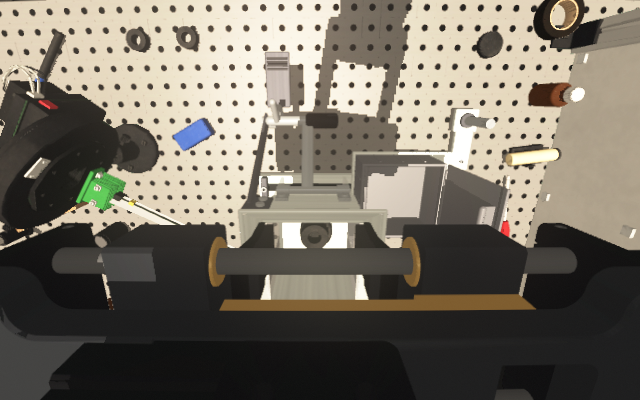

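Emit:
{"api": "send_rows", "payload": {
  "motion": [
    [[10,-16,0],0],
    [[22,-24,0],0],
    [[28,-24,6],0],
    [[32,-22,10],0],
    [[34,-18,14],0]
  ]
}}

```text
time_s: 24.17
position: [0.4692, 0.1587, 0.2676]
tcp_rot: [[0.015, 0.994, 0.105], [1.0, -0.015, -0.006], [-0.004, 0.105, -0.994]]
force: [1.2, -0.1, 0.5]
opening: 0.58
```

Emit:
{"api": "send_rows", "payload": {
  "motion": [
    [[32,-14,18],0],
    [[28,-10,20],0],
    [[20,-6,18],0],
    [[12,-4,14],0],
    [[6,-2,10],0]
  ]
}}

```text
time_s: 24.58
position: [0.4387, 0.2659, 0.1881]
tcp_rot: [[0.01, 0.993, 0.117], [1.0, -0.01, -0.0], [0.001, 0.117, -0.993]]
force: [0.7, -0.2, 0.1]
opening: 0.577
```

Emit:
{"api": "send_rows", "payload": {
  "motion": [
    [[3,0,6],-0.06],
    [[0,0,4],-0.1],
    [[0,0,3],-0.12],
    [[0,0,2],-0.1],
    [[0,0,0],-0.06]
  ]
}}

```text
time_s: 25.0
position: [0.4409, 0.2704, 0.1741]
tcp_rot: [[-0.435, 0.892, 0.119], [0.899, 0.438, 0.0], [-0.052, 0.107, -0.993]]
force: [0.2, -0.2, -0.8]
opening: 0.582
```

```bash
python3 part.py l1
```

```text
t 25.0 pos [0.4409 0.2704 0.1741] F [ 0.2 -0.2 -0.8] open 0.582 j [ 20.6  24.  104.7  -3.4  44.9 -93.2]
tilt [ 0.119  0.    -0.993] [-0.435  0.899 -0.052]
collar_1_mid 0.35 [346.4 283.5] [0.5748 0.376  0.006 ] tool shift to z.003: [ 46.4 146.6 186.4]
```

View pics/l1.png

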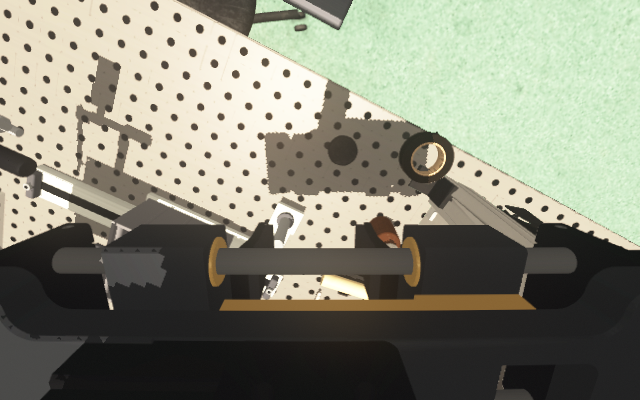

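Emit:
{"api": "send_rows", "payload": {
  "motion": [
    [[0,0,-30],0],
    [[0,0,-30],0],
    [[0,0,-30],0],
    [[0,0,-30],0],
    [[0,0,-30],0]
  ]
}}

```text
time_s: 25.57
position: [0.4202, 0.2672, 0.3239]
tcp_rot: [[-0.418, 0.902, 0.105], [0.907, 0.42, -0.005], [-0.049, 0.093, -0.994]]
force: [-0.7, 0.2, -0.0]
opening: 0.583
```

Emit:
{"api": "send_rows", "payload": {
  "motion": [
    [[0,0,0],0],
    [[0,0,0],0],
    [[0,0,0],0],
    [[0,0,0],0],
    [[0,0,0],0]
  ]
}}

```text
time_s: 25.98
position: [0.4231, 0.2675, 0.3318]
tcp_rot: [[-0.411, 0.904, 0.121], [0.91, 0.414, 0.0], [-0.05, 0.11, -0.993]]
force: [0.4, -0.1, -0.2]
opening: 0.579
```

Emit:
{"api": "send_rows", "payload": {
  "motion": [
    [[0,-2,5],0],
    [[0,-4,12],0],
    [[0,-5,19],0],
    [[0,-5,26],0],
    [[0,-6,33],0]
  ]
}}

```text
time_s: 26.4
position: [0.4175, 0.2592, 0.2329]
tcp_rot: [[-0.41, 0.903, 0.128], [0.911, 0.413, 0.003], [-0.05, 0.118, -0.992]]
force: [0.8, -0.6, -0.1]
opening: 0.586
```

Emit:
{"api": "send_rows", "payload": {
  "motion": [
    [[0,0,0],0],
    [[0,0,0],0],
    [[0,0,0],0],
    [[0,0,0],0],
    [[0,0,0],0]
  ]
}}

```text
time_s: 26.82
position: [0.4125, 0.257, 0.2265]
tcp_rot: [[-0.409, 0.906, 0.111], [0.911, 0.412, -0.003], [-0.049, 0.1, -0.994]]
force: [0.7, 0.3, 1.2]
opening: 0.579
```

Emit:
{"api": "send_rows", "payload": {
  "motion": [
    [[0,0,-41],0],
    [[0,0,-38],0],
    [[0,0,-30],0],
    [[0,0,-22],0],
    [[0,0,-14],0]
  ]
}}

```text
time_s: 27.23
position: [0.3968, 0.2581, 0.3789]
tcp_rot: [[-0.409, 0.906, 0.112], [0.911, 0.412, -0.003], [-0.049, 0.101, -0.994]]
force: [-0.1, 0.6, 0.4]
opening: 0.578
```

Emit:
{"api": "send_rows", "payload": {
  "motion": [
    [[0,0,-8],0],
    [[0,0,-4],0],
    [[0,0,-2],0],
    [[0,0,-1],0],
    [[0,0,0],0]
  ]
}}

```text
time_s: 27.65
position: [0.3965, 0.2592, 0.4021]
tcp_rot: [[-0.409, 0.904, 0.127], [0.911, 0.412, 0.003], [-0.049, 0.117, -0.992]]
force: [-0.8, 0.5, 0.0]
opening: 0.58
```

Emit:
{"api": "send_rows", "payload": {
  "motion": [
    [[0,0,4],0],
    [[0,0,9],0],
    [[0,0,15],0],
    [[0,0,21],0],
    [[0,0,27],0]
  ]
}}

```text
time_s: 28.07
position: [0.4078, 0.2599, 0.3234]
tcp_rot: [[-0.409, 0.903, 0.131], [0.911, 0.412, 0.005], [-0.05, 0.121, -0.991]]
force: [0.9, -0.2, 0.3]
opening: 0.58
```

Emit:
{"api": "send_rows", "payload": {
  "motion": [
    [[0,0,34],0],
    [[0,0,41],0],
    [[0,0,41],0],
    [[0,0,0],0],
    [[0,0,0],0]
  ]
}}

```text
time_s: 28.48
position: [0.4175, 0.2577, 0.1942]
tcp_rot: [[-0.409, 0.906, 0.112], [0.911, 0.412, -0.002], [-0.048, 0.101, -0.994]]
force: [0.7, -0.4, 1.0]
opening: 0.579
```

```bash
python3 part.py l2
```

```text
t 28.4833 pos [0.4175 0.2577 0.1942] F [ 0.7 -0.4  1. ] open 0.579 j [ 20.1  20.4 106.7  -3.2  46.9 -92.2]
tilt [ 0.112 -0.002 -0.994] [-0.409  0.911 -0.048]
```

View pics/l2.png

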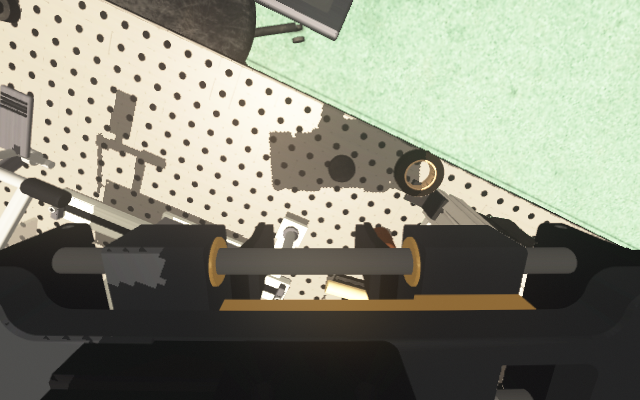

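```bash
python3 - <<'E'
from h import *
c=cap('wrist');P=at_z(c,(341,169),.01);print(P,np.round(tool([P[0],P[1],.003]),1))
print(place_of('wrist','cap_1_mid'),recognise('wrist','cap_1_mid'))
E
```

```text
[0.41576704 0.284242   0.01      ] [ 34.3 -14.9 193.3]
[] []
```

Emit:
{"api": "send_rows", "payload": {
  "motion": [
    [[4,-2,4],0],
    [[6,-3,9],0],
    [[7,-3,14],0],
    [[7,-3,19],0],
    [[6,-2,24],0]
  ]
}}

```text
time_s: 29.2
position: [0.4126, 0.2859, 0.1364]
tcp_rot: [[-0.407, 0.901, 0.151], [0.912, 0.409, 0.014], [-0.05, 0.143, -0.988]]
force: [0.1, -0.0, -0.2]
opening: 0.579
```

Emit:
{"api": "send_rows", "payload": {
  "motion": [
    [[3,-1,27],0],
    [[1,0,30],0],
    [[0,0,0],0],
    [[0,0,0],0],
    [[0,0,0],0]
  ]
}}

```text
time_s: 29.62
position: [0.4186, 0.293, 0.0793]
tcp_rot: [[-0.409, 0.899, 0.155], [0.911, 0.412, 0.017], [-0.049, 0.148, -0.988]]
force: [0.0, -0.1, 1.0]
opening: 0.578
```

```bash
python3 part.py l3
```

```text
t 29.6167 pos [0.4186 0.293  0.0793] F [ 0.  -0.1  1. ] open 0.578 j [ 24.1  33.2 111.3  -6.1  27.1 -85.1]
tilt [ 0.155  0.017 -0.988] [-0.409  0.911 -0.049]
```

View pics/l3.png

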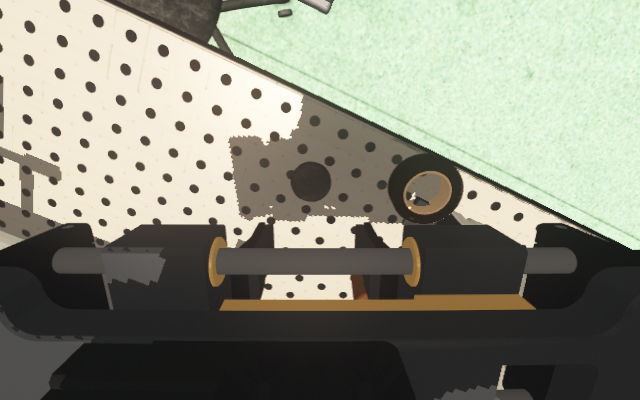

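Emit:
{"api": "send_rows", "payload": {
  "motion": [
    [[0,0,-5],0],
    [[0,0,-10],0],
    [[0,0,-15],0],
    [[0,0,-15],0],
    [[0,0,-15],0]
  ]
}}

```text
time_s: 30.18
position: [0.4096, 0.2917, 0.1465]
tcp_rot: [[-0.408, 0.899, 0.161], [0.912, 0.41, 0.019], [-0.049, 0.154, -0.987]]
force: [0.9, -0.3, 0.3]
opening: 0.579
```

Emit:
{"api": "send_rows", "payload": {
  "motion": [
    [[0,0,-15],0],
    [[0,0,-15],0],
    [[0,0,-15],0],
    [[0,0,-15],0],
    [[0,0,-15],0]
  ]
}}

```text
time_s: 30.6
position: [0.3957, 0.2898, 0.2327]
tcp_rot: [[-0.407, 0.897, 0.17], [0.912, 0.409, 0.024], [-0.048, 0.164, -0.985]]
force: [-0.5, 0.3, -0.7]
opening: 0.578
```

Emit:
{"api": "send_rows", "payload": {
  "motion": [
    [[0,0,-12],0],
    [[0,0,-9],0],
    [[0,0,-6],0],
    [[0,0,-3],0],
    [[0,0,-1],0]
  ]
}}

```text
time_s: 31.02
position: [0.3894, 0.2892, 0.2757]
tcp_rot: [[-0.407, 0.895, 0.184], [0.912, 0.409, 0.032], [-0.047, 0.181, -0.982]]
force: [0.2, -0.3, 0.3]
opening: 0.583
```

Emit:
{"api": "send_rows", "payload": {
  "motion": [
    [[0,0,30],0],
    [[0,0,0],0],
    [[0,0,0],0],
    [[0,0,0],0],
    [[0,0,0],0]
  ]
}}

```text
time_s: 31.43
position: [0.3949, 0.2902, 0.2478]
tcp_rot: [[-0.407, 0.894, 0.186], [0.912, 0.408, 0.033], [-0.047, 0.183, -0.982]]
force: [0.8, 0.2, 0.6]
opening: 0.583
```

Emit:
{"api": "send_rows", "payload": {
  "motion": [
    [[0,0,30],0],
    [[0,0,0],0],
    [[0,0,0],0],
    [[0,0,0],0],
    [[0,0,0],0]
  ]
}}

```text
time_s: 31.85
position: [0.4022, 0.2923, 0.2221]
tcp_rot: [[-0.407, 0.893, 0.191], [0.912, 0.408, 0.035], [-0.047, 0.188, -0.981]]
force: [-1.1, 0.1, 0.4]
opening: 0.579
```

Emit:
{"api": "send_rows", "payload": {
  "motion": [
    [[-14,32,0],0],
    [[0,0,0],0],
    [[0,0,0],0],
    [[0,0,0],0],
    [[0,0,0],0]
  ]
}}

```text
time_s: 32.27
position: [0.438, 0.2934, 0.2342]
tcp_rot: [[-0.408, 0.891, 0.198], [0.912, 0.409, 0.038], [-0.047, 0.196, -0.98]]
force: [0.3, 1.5, 0.3]
opening: 0.582
```

Emit:
{"api": "send_rows", "payload": {
  "motion": [
    [[14,-32,0],0],
    [[0,0,0],0],
    [[0,0,0],0],
    [[0,0,0],0],
    [[0,0,0],0]
  ]
}}

```text
time_s: 32.68
position: [0.3991, 0.2922, 0.2273]
tcp_rot: [[-0.409, 0.892, 0.195], [0.911, 0.41, 0.037], [-0.047, 0.193, -0.98]]
force: [0.5, 0.4, -0.0]
opening: 0.579
```

Emit:
{"api": "send_rows", "payload": {
  "motion": [
    [[0,0,-35],0],
    [[0,0,0],0],
    [[0,0,0],0],
    [[0,0,0],0],
    [[0,0,0],0]
  ]
}}

```text
time_s: 33.1
position: [0.3942, 0.2915, 0.263]
tcp_rot: [[-0.408, 0.891, 0.197], [0.912, 0.409, 0.038], [-0.047, 0.195, -0.98]]
force: [-0.3, -0.4, -0.4]
opening: 0.579
```

Emit:
{"api": "send_rows", "payload": {
  "motion": [
    [[-14,32,0],0],
    [[14,-32,0],0],
    [[0,0,0],0],
    [[0,0,0],0],
    [[0,0,0],0]
  ]
}}

```text
time_s: 33.52
position: [0.3915, 0.289, 0.2574]
tcp_rot: [[-0.407, 0.895, 0.183], [0.912, 0.409, 0.032], [-0.046, 0.18, -0.983]]
force: [0.1, -0.6, 0.3]
opening: 0.58
```

Emit:
{"api": "send_rows", "payload": {
  "motion": [
    [[0,0,0],0.1],
    [[0,0,0],0.1],
    [[0,0,0],0.1],
    [[0,0,0],0.1],
    [[0,0,0],0]
  ]
}}

```text
time_s: 33.93
position: [0.3933, 0.2894, 0.2568]
tcp_rot: [[-0.008, 0.983, 0.182], [1.0, 0.002, 0.031], [0.03, 0.182, -0.983]]
force: [1.1, -0.6, 0.1]
opening: 0.58
```

Emit:
{"api": "send_rows", "payload": {
  "motion": [
    [[0,40,0],0],
    [[0,-40,0],0],
    [[0,0,0],0],
    [[0,40,0],0],
    [[0,-40,0],0]
  ]
}}

```text
time_s: 34.35
position: [0.4152, 0.2914, 0.2588]
tcp_rot: [[-0.02, 0.983, 0.185], [0.999, 0.014, 0.032], [0.029, 0.185, -0.982]]
force: [2.6, 1.5, 1.6]
opening: 0.58
```

Emit:
{"api": "send_rows", "payload": {
  "motion": [
    [[0,0,0],0],
    [[0,40,0],0],
    [[0,-40,0],0],
    [[0,40,0],0],
    [[0,-40,0],0]
  ]
}}

```text
time_s: 34.77
position: [0.4013, 0.2795, 0.2422]
tcp_rot: [[-0.033, 0.994, 0.105], [0.999, 0.034, -0.0], [-0.004, 0.105, -0.994]]
force: [3.5, 2.1, 1.7]
opening: 0.575
```

Emit:
{"api": "send_rows", "payload": {
  "motion": [
    [[0,0,0],0],
    [[0,0,0],0],
    [[0,0,0],0],
    [[0,0,0],0],
    [[0,0,0],0]
  ]
}}

```text
time_s: 35.18
position: [0.402, 0.2797, 0.2418]
tcp_rot: [[-0.041, 0.994, 0.105], [0.999, 0.041, -0.001], [-0.005, 0.104, -0.995]]
force: [-0.3, -0.3, 0.1]
opening: 0.577
```

Emit:
{"api": "send_rows", "payload": {
  "motion": [
    [[0,0,0],0],
    [[0,40,0],0],
    [[0,-40,0],0],
    [[0,40,0],0],
    [[0,-40,0],0]
  ]
}}

```text
time_s: 35.6
position: [0.4048, 0.2764, 0.2366]
tcp_rot: [[-0.042, 0.996, 0.075], [0.999, 0.043, -0.013], [-0.016, 0.074, -0.997]]
force: [3.1, 0.6, 2.1]
opening: 0.583
```

Emit:
{"api": "send_rows", "payload": {
  "motion": [
    [[0,0,0],0],
    [[0,0,0],0],
    [[0,0,0],0],
    [[0,0,0],0],
    [[0,0,0],0]
  ]
}}

```text
time_s: 36.02
position: [0.4039, 0.2764, 0.2367]
tcp_rot: [[-0.043, 0.996, 0.073], [0.999, 0.044, -0.013], [-0.016, 0.073, -0.997]]
force: [0.0, 0.2, -0.3]
opening: 0.578
```

Emit:
{"api": "send_rows", "payload": {
  "motion": [
    [[0,0,0],0],
    [[0,40,0],0],
    [[0,-40,0],0],
    [[0,40,0],0],
    [[0,-40,0],0]
  ]
}}

```text
time_s: 36.43
position: [0.4064, 0.2727, 0.2303]
tcp_rot: [[-0.043, 0.998, 0.039], [0.999, 0.044, -0.026], [-0.028, 0.037, -0.999]]
force: [2.9, 1.3, 2.1]
opening: 0.577
```

Emit:
{"api": "send_rows", "payload": {
  "motion": [
    [[0,0,0],0],
    [[0,0,0],0],
    [[0,0,0],0],
    [[0,0,0],0],
    [[0,0,0],0]
  ]
}}

```text
time_s: 36.85
position: [0.4047, 0.2725, 0.2298]
tcp_rot: [[-0.044, 0.998, 0.035], [0.999, 0.045, -0.027], [-0.029, 0.034, -0.999]]
force: [-0.6, 1.1, 0.2]
opening: 0.579
```

Emit:
{"api": "send_rows", "payload": {
  "motion": [
    [[0,0,4],-0.06],
    [[0,0,6],-0.1],
    [[0,0,8],-0.1],
    [[0,0,8],-0.1],
    [[0,0,8],-0.06]
  ]
}}

```text
time_s: 37.27
position: [0.4151, 0.275, 0.2008]
tcp_rot: [[-0.463, 0.885, 0.054], [0.885, 0.465, -0.02], [-0.042, 0.039, -0.998]]
force: [0.2, 0.2, -0.2]
opening: 0.582
```

Emit:
{"api": "send_rows", "payload": {
  "motion": [
    [[2,0,10],0],
    [[2,0,10],0],
    [[2,0,10],0],
    [[0,0,10],0],
    [[0,0,10],0]
  ]
}}

```text
time_s: 37.68
position: [0.4239, 0.2826, 0.153]
tcp_rot: [[-0.465, 0.883, 0.07], [0.884, 0.466, -0.013], [-0.044, 0.056, -0.997]]
force: [-0.6, -0.4, -0.4]
opening: 0.582
```

Emit:
{"api": "send_rows", "payload": {
  "motion": [
    [[0,0,10],0],
    [[0,0,9],0],
    [[0,0,7],0],
    [[0,0,5],0],
    [[0,0,2],0]
  ]
}}

```text
time_s: 38.1
position: [0.4316, 0.284, 0.1191]
tcp_rot: [[-0.464, 0.882, 0.077], [0.885, 0.466, -0.01], [-0.045, 0.064, -0.997]]
force: [-0.8, -0.1, 0.2]
opening: 0.576
```

```bash
python3 part.py l4
```

```text
t 38.1 pos [0.4316 0.284  0.1191] F [-0.8 -0.1  0.2] open 0.576 j [ 22.3  30.  105.6  -3.4  40.5 -92.9]
tilt [ 0.077 -0.01  -0.997] [-0.464  0.885 -0.045]
```

View pics/l4.png

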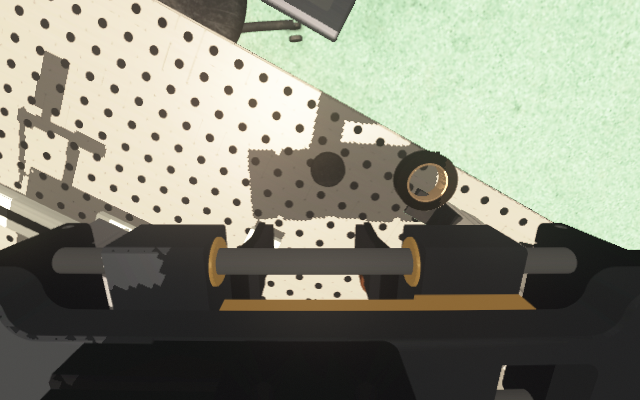

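```bash
python3 - <<'E'
from h import *
c=cap('wrist');P=at_z(c,(327.5,169.5),.008);print(P,np.round(tool([P[0],P[1],.003]),1))
E
```

```text
[0.41179812 0.28306813 0.008     ] [ 13.5 -25.4 115. ]
```

Emit:
{"api": "send_rows", "payload": {
  "motion": [
    [[1,-4,6],0],
    [[2,-5,8],0],
    [[2,-5,9],0],
    [[2,-5,9],0],
    [[2,-4,9],0]
  ]
}}

```text
time_s: 38.72
position: [0.4127, 0.2822, 0.0788]
tcp_rot: [[-0.463, 0.882, 0.089], [0.885, 0.466, -0.006], [-0.046, 0.076, -0.996]]
force: [0.7, -0.1, 0.3]
opening: 0.582
```

Emit:
{"api": "send_rows", "payload": {
  "motion": [
    [[1,-3,9],0],
    [[1,-2,9],0],
    [[0,-1,6],0],
    [[0,0,3],0],
    [[0,0,2],0]
  ]
}}

```text
time_s: 39.13
position: [0.4058, 0.2803, 0.047]
tcp_rot: [[-0.464, 0.881, 0.086], [0.884, 0.467, -0.006], [-0.046, 0.073, -0.996]]
force: [0.8, -0.7, 0.3]
opening: 0.581
```

```bash
python3 part.py l5
```

```text
t 39.1333 pos [0.4058 0.2803 0.047 ] F [ 0.8 -0.7  0.3] open 0.581 j [ 23.1  36.8 111.7  -5.   27.2 -90.4]
tilt [ 0.086 -0.006 -0.996] [-0.464  0.884 -0.046]
```

View pics/l5.png

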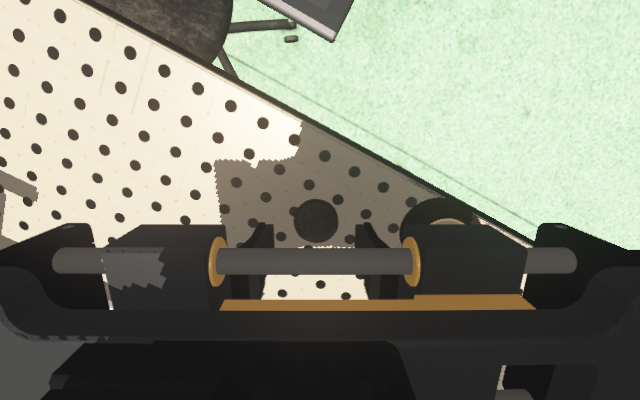

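```bash
python3 - <<'E'
from h import *
c=cap('wrist')
for uv in((316,221),(317,200)): P=at_z(c,uv,.009);print(P,np.round(tool([P[0],P[1],.004]),1))
E
```

```text
[0.41131936 0.28296029 0.009     ] [ 1.9  2.2 43.9]
[0.3959143  0.27566277 0.009     ] [  2.6 -14.8  42.6]
```

Emit:
{"api": "send_rows", "payload": {
  "motion": [
    [[1,0,5],0],
    [[1,0,6],0],
    [[0,0,6],0],
    [[0,0,5],0],
    [[0,0,5],0]
  ]
}}

```text
time_s: 39.75
position: [0.4101, 0.2833, 0.0205]
tcp_rot: [[-0.464, 0.881, 0.093], [0.885, 0.466, -0.003], [-0.046, 0.081, -0.996]]
force: [-0.2, 0.5, 0.1]
opening: 0.581
```

```bash
python3 - <<'E'
from h import *
st();print(np.round(tool([.4115,.283,.004]),1))
E
```

```text
t 39.75 pos [0.4101 0.2833 0.0205] F [-0.2  0.5  0.1] open 0.581 j [ 23.2  40.1 111.8  -5.7  23.4 -89.4]
[-0.2 -0.2 16.5]
```

Emit:
{"api": "send_rows", "payload": {
  "motion": [
    [[0,0,4],0],
    [[0,0,4],0],
    [[0,0,3],0],
    [[0,0,2.5],0],
    [[0,0,0],0]
  ],
  "gripper": 1
}}

```text
time_s: 40.17
position: [0.4109, 0.283, 0.0054]
tcp_rot: [[-0.464, 0.881, 0.092], [0.885, 0.466, -0.004], [-0.046, 0.079, -0.996]]
force: [-1.9, 0.1, 4.2]
opening: 0.375
```

Emit:
{"api": "send_rows", "payload": {
  "motion": [
    [[0,0,0],0],
    [[0,0,0],0],
    [[0,0,0],0],
    [[0,0,0],0],
    [[0,0,0],0]
  ]
}}

```text
time_s: 40.58
position: [0.411, 0.2831, 0.0054]
tcp_rot: [[-0.464, 0.881, 0.092], [0.885, 0.466, -0.004], [-0.046, 0.08, -0.996]]
force: [-0.3, -0.5, 2.3]
opening: 0.372
```

Emit:
{"api": "send_rows", "payload": {
  "motion": [
    [[0,0,-3],0],
    [[0,0,-8],0],
    [[0,0,-14],0],
    [[0,0,-18],0],
    [[0,0,-20],0]
  ]
}}

```text
time_s: 41.0
position: [0.4027, 0.282, 0.0675]
tcp_rot: [[-0.464, 0.882, 0.083], [0.885, 0.466, -0.007], [-0.045, 0.07, -0.997]]
force: [-0.8, 0.3, -0.2]
opening: 0.372
```

Emit:
{"api": "send_rows", "payload": {
  "motion": [
    [[0,0,-22],0],
    [[0,0,-24],0],
    [[0,0,-26],0],
    [[0,0,-26],0.06],
    [[0,0,-26],0.1]
  ]
}}

```text
time_s: 41.42
position: [0.3886, 0.2816, 0.1973]
tcp_rot: [[-0.313, 0.946, 0.078], [0.949, 0.315, -0.009], [-0.033, 0.071, -0.997]]
force: [1.1, 0.1, -0.9]
opening: 0.375
```

Emit:
{"api": "send_rows", "payload": {
  "motion": [
    [[0,0,-24],0.1],
    [[0,0,-22],0.1],
    [[0,0,-18],0.1],
    [[-6,4,-12],0.03],
    [[-12,10,-4],0]
  ]
}}

```text
time_s: 41.83
position: [0.3926, 0.2651, 0.2902]
tcp_rot: [[0.027, 0.996, 0.086], [1.0, -0.027, -0.003], [-0.0, 0.086, -0.996]]
force: [-0.1, -0.3, -1.0]
opening: 0.377
```

```bash
python3 hop.py
```

```text
t 41.8333 pos [0.3926 0.2651 0.2902] F [-0.1 -0.3 -1. ] open 0.377 j [ 21.8  11.8 100.7  -2.2  63.  -65.7]
[ 0.086 -0.003 -0.996] [-225.   225.3   70. ]
```

Emit:
{"api": "send_rows", "payload": {
  "motion": [
    [[-18,16,0],0],
    [[-22,22,0],0],
    [[-24,24,0],0],
    [[-24,24,0],0],
    [[-24,24,0],0]
  ]
}}

```text
time_s: 42.25
position: [0.4963, 0.1494, 0.3056]
tcp_rot: [[0.017, 0.996, 0.09], [1.0, -0.017, 0.002], [0.004, 0.09, -0.996]]
force: [0.7, 0.6, 0.3]
opening: 0.37
```

Emit:
{"api": "send_rows", "payload": {
  "motion": [
    [[-22,22,0],0],
    [[-20,20,0],0],
    [[-14,14,0],0],
    [[-8,8,0],0],
    [[-4,4,0],0]
  ]
}}

```text
time_s: 42.67
position: [0.5667, 0.0717, 0.3142]
tcp_rot: [[0.022, 0.995, 0.093], [1.0, -0.022, 0.001], [0.003, 0.093, -0.996]]
force: [-0.8, 0.3, -0.4]
opening: 0.374
```

```bash
python3 hop.py
```

```text
t 42.6667 pos [0.5667 0.0717 0.3142] F [-0.8  0.3 -0.4] open 0.374 j [ -4.2  18.3  87.2   0.5  69.3 -93.1]
[ 0.093  0.001 -0.996] [-36.8  44.1  78.5]
```

Emit:
{"api": "send_rows", "payload": {
  "motion": [
    [[-6,6,4],0],
    [[-9,9,8],0],
    [[-9,10,10],0],
    [[-7,8,12],0],
    [[-4,5,12],0]
  ]
}}

```text
time_s: 43.08
position: [0.6095, 0.0359, 0.271]
tcp_rot: [[0.019, 0.995, 0.096], [1.0, -0.019, 0.002], [0.004, 0.095, -0.995]]
force: [0.0, 0.4, -1.6]
opening: 0.371
```

```bash
python3 hop.py
```

```text
t 43.0833 pos [0.6095 0.0359 0.271 ] F [ 0.   0.4 -1.6] open 0.371 j [ -7.5  23.9  85.3   0.9  65.4 -96.8]
[ 0.096  0.002 -0.995] [-1.8  4.5 31.5]
```

Emit:
{"api": "send_rows", "payload": {
  "motion": [
    [[0,1,8],0],
    [[0,1,10],0],
    [[0,1,8],0],
    [[0,1,4],0],
    [[0,0,1],0]
  ]
}}

```text
time_s: 43.5
position: [0.6148, 0.0363, 0.2304]
tcp_rot: [[0.019, 0.996, 0.084], [1.0, -0.019, 0.004], [0.006, 0.084, -0.996]]
force: [0.3, -0.1, 0.1]
opening: 0.374
```

Emit:
{"api": "send_rows", "payload": {
  "motion": [
    [[0,0,0],0],
    [[0,0,0],0],
    [[0,0,0],0],
    [[0,0,0],0],
    [[0,0,0],0]
  ],
  "gripper": 0.42
}}

```text
time_s: 43.92
position: [0.6148, 0.0375, 0.2316]
tcp_rot: [[0.017, 0.996, 0.086], [1.0, -0.017, 0.005], [0.006, 0.085, -0.996]]
force: [0.0, -0.3, 0.3]
opening: 0.566
```

Emit:
{"api": "send_rows", "payload": {
  "motion": [
    [[0,0,-4],0],
    [[0,0,-10],0],
    [[0,-2,-16],0],
    [[0,-6,-16],0],
    [[0,-12,-14],0]
  ]
}}

```text
time_s: 44.33
position: [0.5899, 0.0372, 0.2924]
tcp_rot: [[0.017, 0.996, 0.084], [1.0, -0.018, 0.005], [0.006, 0.084, -0.996]]
force: [0.4, -0.1, -0.2]
opening: 0.582
```

```bash
python3 hop.py; python3 - <<'E'
from h import *
c=cap('wrist');cv2.imwrite('pics/m1.png',c['image'])
for k,z in(('collar_1_mid',.006),):
    for r in place_of('wrist',k): print(k,round(r['p'],2),np.round(r['xy'],1),np.round(at_z(c,r['xy'],z),4))
E
```

```text
t 44.3333 pos [0.5899 0.0372 0.2924] F [ 0.4 -0.1 -0.2] open 0.582 j [ -7.7  21.3  85.9   1.   68.  -97. ]
[ 0.084  0.005 -0.996] [-3.  22.6 54.5]
collar_1_mid 0.43 [310.7 212.6] [0.6947 0.0316 0.006 ]
```

View pics/m1.png

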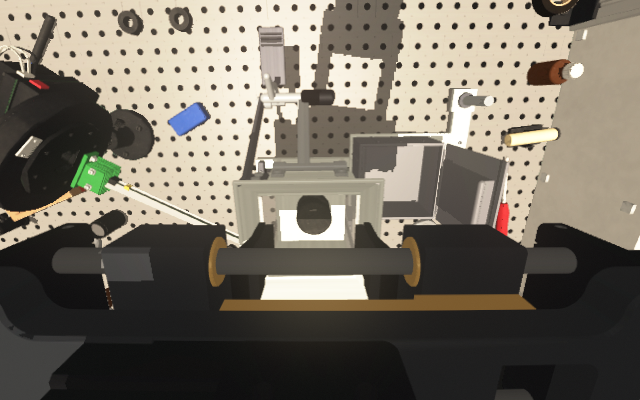

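```bash
python3 - <<'E'
from h import *
ob=[]
for n in('top','scene'):
    c=cap(n,'n_'+n)
    for r in place_of(n,'stage_motor')[:2]: print(n,r)
    r=place_of(n,'stage_motor')
    if r: ob.append((c,r[0]['xy']))
    for r in recognise(n,'stage_motor')[:2]: print('rec',n,r)
if len(ob)>1:
    P=tri(ob);print(P,[proj(c,P)[0]-uv for c,uv in ob])
c=ob[0][0]
for uv in((437,213),(455,225),(432,200),(470,228)): print(uv,at_z(c,uv,.1))
im=cv2.imread('pics/n_top.png')[130:280,370:510];cv2.imwrite('pics/n_z.png',cv2.resize(im,None,fx=4,fy=4))
E
```

```text
Traceback (most recent call last):
ValueError: it knows: bottle_mid, box_floor, box_lid, cap_1_mid, cap_2_mid, catch, catch_paddle, collar_1_mid, collar_2_mid, collar_3_mid, hopper_floor, laser_mid, lever_grip, lid_edge, lid_hinge, shuttle, shuttl
```

```bash
python3 - <<'E'
from h import *
c=cap('top','n_top');s=cap('scene','n_scene')
for uv in((437,213),(455,225),(432,200),(470,228)): print(uv,at_z(c,uv,.1))
a=cv2.resize(c['image'][140:270,370:500],None,fx=3,fy=3);b=cv2.resize(s['image'][190:320,380:510],None,fx=3,fy=3)
cv2.imwrite('pics/n_z.png',np.hstack([a,b]))
E
```

```text
(437, 213) [ 0.50155855 -0.2151403   0.1       ]
(455, 225) [ 0.47360393 -0.25668162  0.1       ]
(432, 200) [ 0.53285115 -0.20396834  0.1       ]
(470, 228) [ 0.46716362 -0.29149802  0.1       ]
```

View pics/n_z.png

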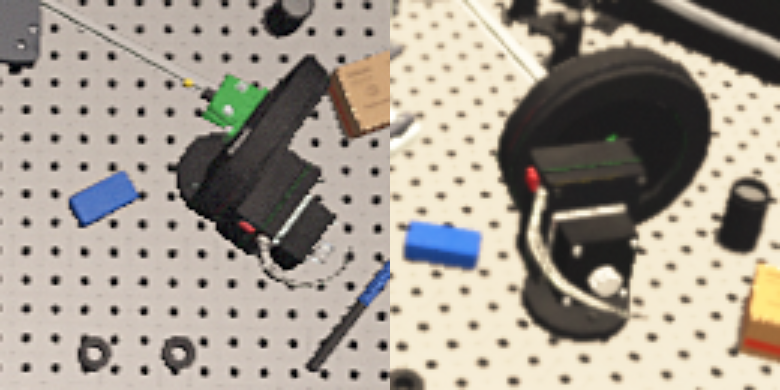

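Emit:
{"api": "send_rows", "payload": {
  "motion": [
    [[-8,-14,0],0],
    [[-14,-22,0],0],
    [[-20,-24,0],0],
    [[-22,-24,0],0],
    [[-24,-24,0],0]
  ]
}}

```text
time_s: 45.1
position: [0.4822, -0.0479, 0.2753]
tcp_rot: [[0.009, 0.997, 0.08], [1.0, -0.01, 0.008], [0.009, 0.08, -0.997]]
force: [-0.0, -0.6, 0.1]
opening: 0.583
```

Emit:
{"api": "send_rows", "payload": {
  "motion": [
    [[-24,-18,6],0],
    [[-22,-12,12],0],
    [[-16,-6,16],0.06],
    [[-8,-4,16],0.1],
    [[-4,-2,12],0.06]
  ]
}}

```text
time_s: 45.52
position: [0.4386, -0.1264, 0.2062]
tcp_rot: [[0.238, 0.968, 0.078], [0.971, -0.239, 0.007], [0.025, 0.075, -0.997]]
force: [-0.1, 0.8, -0.0]
opening: 0.577
```

Emit:
{"api": "send_rows", "payload": {
  "motion": [
    [[-2,-1,10],0],
    [[0,-1,10],0],
    [[0,-1,8],0],
    [[0,0,5],0],
    [[0,0,2],0]
  ]
}}

```text
time_s: 45.93
position: [0.4358, -0.1292, 0.1636]
tcp_rot: [[0.246, 0.967, 0.069], [0.969, -0.248, 0.012], [0.029, 0.064, -0.998]]
force: [0.2, 0.0, -1.1]
opening: 0.581
```

```bash
python3 part.py o1
```

```text
t 45.9333 pos [ 0.4358 -0.1292  0.1636] F [ 0.2  0.  -1.1] open 0.581 j [ -32.5   21.6  112.     3.9   43.5 -111. ]
tilt [ 0.069  0.012 -0.998] [0.246 0.969 0.029]
```

View pics/o1.png

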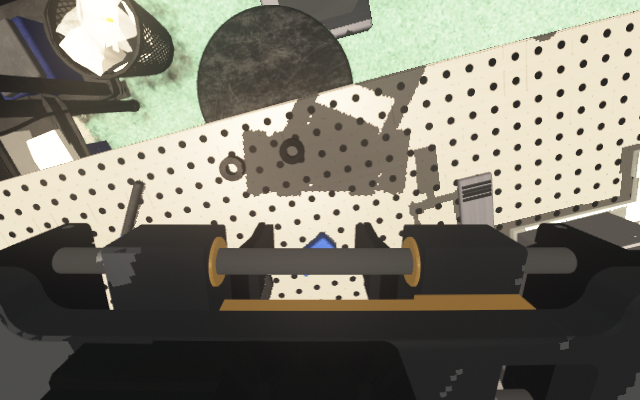

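```bash
cat > px.py <<'E'
from h import *
import sys
c=cap('wrist'); z=float(sys.argv[1]); zt=float(sys.argv[2])
a=sys.argv[3:]
for i in range(0,len(a),2):
    P=at_z(c,(float(a[i]),float(a[i+1])),z);print(np.round(P,4),'shift',np.round(tool([P[0],P[1],zt]),1))
E
python3 px.py .009 .004 292 151 232 168
```

```text
[ 0.4036 -0.1416  0.009 ] shift [-24.4 -39.5 158.1]
[ 0.4052 -0.2126  0.009 ] shift [-92.8 -20.5 157.5]
```

Emit:
{"api": "send_rows", "payload": {
  "motion": [
    [[-2,-4,5],0],
    [[-4,-6,9],0],
    [[-4,-7,11],0],
    [[-4,-7,12],0],
    [[-4,-6,12],0]
  ]
}}

```text
time_s: 46.55
position: [0.4106, -0.1415, 0.1161]
tcp_rot: [[0.241, 0.967, 0.085], [0.97, -0.242, 0.001], [0.022, 0.082, -0.996]]
force: [0.2, -0.6, 0.1]
opening: 0.58
```

Emit:
{"api": "send_rows", "payload": {
  "motion": [
    [[-2,-4,12],0],
    [[-1,-3,12],0],
    [[0,-2,10],0],
    [[0,-1,6],0],
    [[0,0,3],0]
  ]
}}

```text
time_s: 46.97
position: [0.402, -0.1427, 0.0706]
tcp_rot: [[0.242, 0.966, 0.086], [0.97, -0.243, -0.0], [0.021, 0.084, -0.996]]
force: [-0.4, 0.2, -0.4]
opening: 0.579
```

```bash
python3 part.py o2
```

```text
t 46.9667 pos [ 0.402  -0.1427  0.0706] F [-0.4  0.2 -0.4] open 0.579 j [ -36.8   31.5  121.1    7.4   23.5 -119.5]
tilt [ 0.086 -0.    -0.996] [0.242 0.97  0.021]
```

View pics/o2.png

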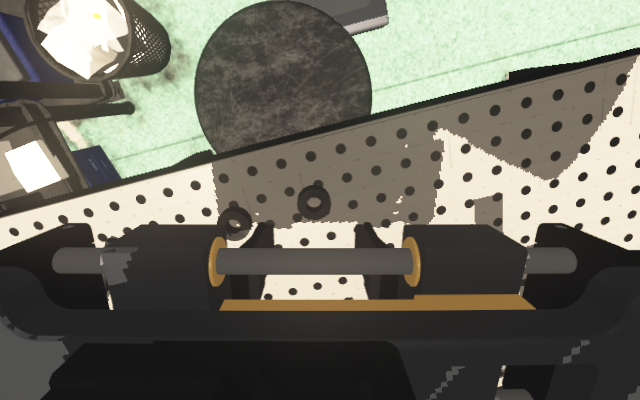

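```bash
python3 px.py .009 .004 314 203
```

```text
[ 0.4035 -0.1416  0.009 ] shift [ 0.2 -5.5 67.3]
```

Emit:
{"api": "send_rows", "payload": {
  "motion": [
    [[0,-1,6],0],
    [[0,-2,9],0],
    [[0,-2,10],0],
    [[0,-2,9],0],
    [[0,-1,7],0]
  ]
}}

```text
time_s: 47.58
position: [0.4026, -0.1436, 0.0314]
tcp_rot: [[0.24, 0.966, 0.098], [0.971, -0.24, -0.009], [0.015, 0.097, -0.995]]
force: [-0.2, 0.8, -0.0]
opening: 0.581
```

```bash
python3 part.py o3; python3 - <<'E'
from h import *
print(np.round(tool([.4035,-.1416,.004]),1))
E
```

```text
t 47.5833 pos [ 0.4026 -0.1436  0.0314] F [-0.2  0.8 -0. ] open 0.581 j [ -36.9   37.2  122.8   11.1   15.5 -123.5]
tilt [ 0.098 -0.009 -0.995] [0.24  0.971 0.015]
[ 1.6 -2.  27.4]
```

Emit:
{"api": "send_rows", "payload": {
  "motion": [
    [[1,-1,5],0],
    [[0,-1,6],0],
    [[0,-1,5],0],
    [[0,-1,4],0],
    [[0,0,3],0]
  ]
}}

```text
time_s: 48.15
position: [0.4024, -0.1425, 0.0078]
tcp_rot: [[0.24, 0.966, 0.101], [0.971, -0.24, -0.011], [0.013, 0.101, -0.995]]
force: [-0.5, 0.3, -0.4]
opening: 0.578
```

```bash
python3 px.py .009 .004 320 240; python3 - <<'E'
from h import *
print(np.round(tool([.4035,-.1416,.004]),1))
E
```

```text
[ 0.4039 -0.1388  0.009 ] shift [3.9 0.3 3.5]
[1.1 0.5 3.5]
```

Emit:
{"api": "send_rows", "payload": {
  "motion": [
    [[1,0,2],0],
    [[0,0,1],0],
    [[0,0,0],0],
    [[0,0,0],0],
    [[0,0,0],0]
  ],
  "gripper": 1
}}

```text
time_s: 48.62
position: [0.403, -0.1415, 0.0038]
tcp_rot: [[0.24, 0.966, 0.1], [0.971, -0.24, -0.011], [0.013, 0.1, -0.995]]
force: [-0.3, -0.2, -0.4]
opening: 0.312
```

Emit:
{"api": "send_rows", "payload": {
  "motion": [
    [[0,0,0],0],
    [[0,0,0],0],
    [[0,0,0],0],
    [[0,0,0],0],
    [[0,0,0],0]
  ]
}}

```text
time_s: 49.03
position: [0.4032, -0.1416, 0.0042]
tcp_rot: [[0.24, 0.966, 0.101], [0.971, -0.24, -0.011], [0.013, 0.101, -0.995]]
force: [-0.4, 0.0, -0.4]
opening: 0.305
```

Emit:
{"api": "send_rows", "payload": {
  "motion": [
    [[0,0,-3],0],
    [[0,0,-9],0],
    [[0,0,-16],0],
    [[0,0,-22],0],
    [[0,0,-26],0]
  ]
}}

```text
time_s: 49.45
position: [0.3931, -0.1396, 0.0787]
tcp_rot: [[0.241, 0.966, 0.092], [0.97, -0.241, -0.006], [0.016, 0.09, -0.996]]
force: [0.7, -0.1, -0.7]
opening: 0.3
```

Emit:
{"api": "send_rows", "payload": {
  "motion": [
    [[0,0,-28],-0.04],
    [[0,0,-28],-0.06],
    [[0,0,-28],-0.08],
    [[0,0,-28],-0.06],
    [[4,4,-28],0]
  ]
}}

```text
time_s: 49.87
position: [0.3793, -0.1329, 0.2244]
tcp_rot: [[-0.006, 0.996, 0.084], [1.0, 0.007, -0.004], [-0.005, 0.084, -0.996]]
force: [1.1, -1.1, -0.7]
opening: 0.306
```

```bash
python3 hop.py
```

```text
t 49.8667 pos [ 0.3793 -0.1329  0.2244] F [ 1.1 -1.1 -0.7] open 0.306 j [ -37.5   10.9  115.2    3.6   50.  -130.1]
[ 0.084 -0.004 -0.996] [165.3 239.2   3.8]
```

Emit:
{"api": "send_rows", "payload": {
  "motion": [
    [[8,10,-24],0],
    [[14,16,-22],0],
    [[18,22,-16],0],
    [[20,26,-8],0],
    [[20,28,0],0]
  ]
}}

```text
time_s: 50.28
position: [0.4723, -0.0514, 0.3137]
tcp_rot: [[0.005, 0.996, 0.091], [1.0, -0.003, -0.013], [-0.013, 0.091, -0.996]]
force: [0.1, -1.1, -1.7]
opening: 0.305
```

Emit:
{"api": "send_rows", "payload": {
  "motion": [
    [[20,28,0],0],
    [[18,26,0],0],
    [[14,22,0],0],
    [[8,14,0],0],
    [[4,8,0],0]
  ]
}}

```text
time_s: 50.7
position: [0.5746, 0.02, 0.3247]
tcp_rot: [[0.001, 0.995, 0.096], [1.0, 0.0, -0.015], [-0.015, 0.096, -0.995]]
force: [-0.4, 0.3, -1.1]
opening: 0.305
```

```bash
python3 hop.py
```

```text
t 50.7 pos [0.5746 0.02   0.3247] F [-0.4  0.3 -1.1] open 0.305 j [ -9.2  18.   85.9   0.   70.6 -99.1]
[ 0.096 -0.015 -0.995] [15.4 34.1 88.2]
```

Emit:
{"api": "send_rows", "payload": {
  "motion": [
    [[3,6,6],0],
    [[5,10,10],0],
    [[5,10,13],0],
    [[3,8,13],0],
    [[1,5,12],0]
  ]
}}

```text
time_s: 51.12
position: [0.6187, 0.036, 0.273]
tcp_rot: [[0.002, 0.995, 0.096], [1.0, -0.0, -0.017], [-0.017, 0.096, -0.995]]
force: [0.7, 0.3, -0.6]
opening: 0.31
```

Emit:
{"api": "send_rows", "payload": {
  "motion": [
    [[0,2,10],0],
    [[0,1,8],0],
    [[0,0,6],0],
    [[0,0,3],0],
    [[0,0,1],0]
  ]
}}

```text
time_s: 51.53
position: [0.6212, 0.0336, 0.2375]
tcp_rot: [[0.004, 0.996, 0.085], [1.0, -0.003, -0.017], [-0.017, 0.085, -0.996]]
force: [-0.3, -0.2, 0.0]
opening: 0.303
```

```bash
python3 hop.py
```

```text
t 51.5333 pos [0.6212 0.0336 0.2375] F [-0.3 -0.2  0. ] open 0.303 j [ -7.   27.1  85.4  -0.5  62.5 -96.6]
[ 0.085 -0.017 -0.996] [ 0.3 -4.  -2.9]
```

Emit:
{"api": "send_rows", "payload": {
  "motion": [
    [[0,0,0],0],
    [[0,0,0],0],
    [[0,0,0],0],
    [[0,0,0],0],
    [[0,0,0],0]
  ],
  "gripper": 0.42
}}

```text
time_s: 51.95
position: [0.6216, 0.033, 0.2397]
tcp_rot: [[0.005, 0.996, 0.088], [1.0, -0.003, -0.018], [-0.018, 0.088, -0.996]]
force: [-0.5, 0.2, 0.2]
opening: 0.554
```

Emit:
{"api": "send_rows", "payload": {
  "motion": [
    [[0,0,-4],0],
    [[0,0,-10],0],
    [[0,-2,-16],0],
    [[0,-8,-16],0],
    [[0,-14,-14],0]
  ]
}}

```text
time_s: 52.37
position: [0.593, 0.0341, 0.2998]
tcp_rot: [[0.005, 0.996, 0.087], [1.0, -0.003, -0.018], [-0.018, 0.087, -0.996]]
force: [-0.2, 0.5, 0.1]
opening: 0.581
```

```bash
python3 hop.py; python3 - <<'E'
from h import *
c=cap('wrist');cv2.imwrite('pics/q1.png',c['image'])
E
```

```text
t 52.3667 pos [0.593  0.0341 0.2998] F [-0.2  0.5  0.1] open 0.581 j [ -7.3  21.2  85.   -0.4  68.7 -96.9]
[ 0.087 -0.018 -0.996] [ 1.1 18.7 61.6]
```

View pics/q1.png

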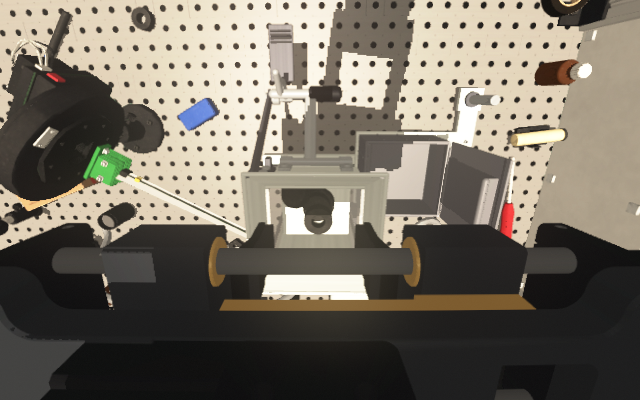

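Emit:
{"api": "send_rows", "payload": {
  "motion": [
    [[-10,-14,0],0],
    [[-16,-22,0],0],
    [[-22,-24,0],0],
    [[-26,-24,0],0],
    [[-28,-22,2],0]
  ]
}}

```text
time_s: 52.83
position: [0.4888, -0.066, 0.2988]
tcp_rot: [[-0.006, 0.994, 0.107], [1.0, 0.008, -0.019], [-0.02, 0.107, -0.994]]
force: [0.6, -0.7, 0.3]
opening: 0.581
```

Emit:
{"api": "send_rows", "payload": {
  "motion": [
    [[-28,-16,8],0],
    [[-26,-12,12],0],
    [[-20,-8,16],0.06],
    [[-16,-6,16],0.1],
    [[-8,-2,14],0.06]
  ]
}}

```text
time_s: 53.25
position: [0.4489, -0.1735, 0.2349]
tcp_rot: [[0.222, 0.968, 0.12], [0.975, -0.22, -0.029], [-0.002, 0.124, -0.992]]
force: [0.6, 0.6, -0.7]
opening: 0.583
```

Emit:
{"api": "send_rows", "payload": {
  "motion": [
    [[-4,-1,12],0],
    [[-2,-1,10],0],
    [[0,-1,8],0],
    [[0,0,5],0],
    [[0,0,2],0]
  ]
}}

```text
time_s: 53.67
position: [0.4494, -0.1841, 0.196]
tcp_rot: [[0.23, 0.966, 0.122], [0.973, -0.228, -0.032], [-0.003, 0.126, -0.992]]
force: [0.6, 0.1, 0.3]
opening: 0.58
```

```bash
python3 part.py r1
```

```text
t 53.6667 pos [ 0.4494 -0.1841  0.196 ] F [0.6 0.1 0.3] open 0.58 j [ -37.3   19.3  108.5    3.9   45.6 -116.6]
tilt [ 0.122 -0.032 -0.992] [ 0.23   0.973 -0.003]
```

View pics/r1.png

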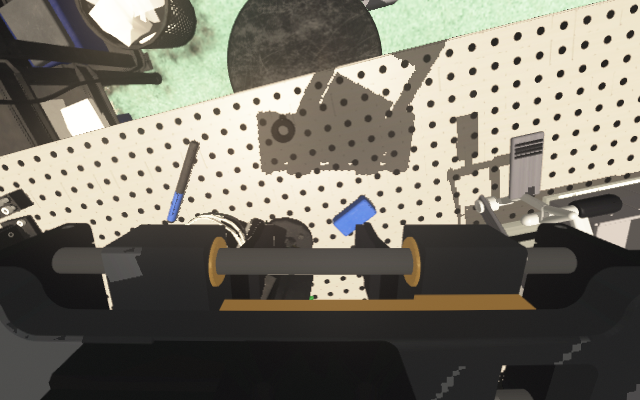

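```bash
python3 px.py .009 .004 283 130
```

```text
[ 0.4047 -0.212   0.009 ] shift [-36.8 -61.7 186.8]
```

Emit:
{"api": "send_rows", "payload": {
  "motion": [
    [[-3,-6,5],0],
    [[-6,-9,8],0],
    [[-7,-11,10],0],
    [[-7,-11,11],0],
    [[-5,-10,12],0]
  ]
}}

```text
time_s: 54.28
position: [0.4069, -0.2046, 0.1483]
tcp_rot: [[0.223, 0.965, 0.136], [0.975, -0.219, -0.042], [-0.011, 0.142, -0.99]]
force: [0.0, 0.1, -0.3]
opening: 0.585
```

Emit:
{"api": "send_rows", "payload": {
  "motion": [
    [[-3,-8,12],0],
    [[-2,-5,12],0],
    [[0,-3,10],0],
    [[0,-1,6],0],
    [[0,0,3],0]
  ]
}}

```text
time_s: 54.7
position: [0.3912, -0.2076, 0.1011]
tcp_rot: [[0.224, 0.965, 0.134], [0.975, -0.22, -0.043], [-0.012, 0.141, -0.99]]
force: [0.0, -0.5, 0.5]
opening: 0.582
```

```bash
python3 part.py r2;  python3 - <<'E'
from h import *
print(np.round(tool([.4047,-.2125,.004]),1))
E
```

```text
t 54.7 pos [ 0.3912 -0.2076  0.1011] F [ 0.  -0.5  0.5] open 0.582 j [ -45.1   27.5  120.1    8.7   25.4 -129.9]
tilt [ 0.134 -0.043 -0.99 ] [ 0.224  0.975 -0.012]
collar_1_mid 0.33 [307.6 200.4] [ 0.4055 -0.2181  0.006 ] tool shift to z.003: [-5.9  1.7 99.8]
[-0.4 -0.6 98.8]
```

View pics/r2.png

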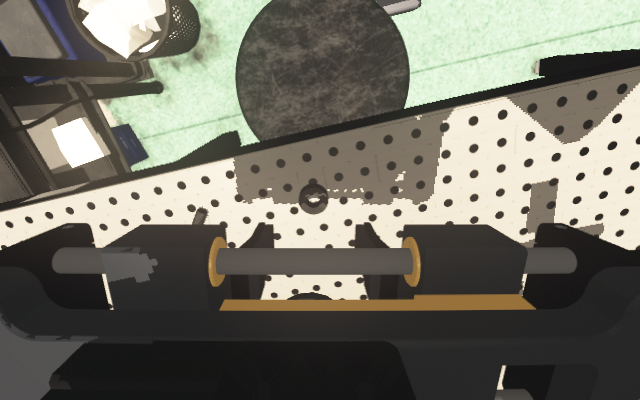

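```bash
python3 px.py .010 .005 313.5 199.5
```

```text
[ 0.4052 -0.2124  0.01  ] shift [-0.1 -0.3 98. ]
```

Emit:
{"api": "send_rows", "payload": {
  "motion": [
    [[0,-1,5],0],
    [[-1,-1,9],0],
    [[-1,-1,11],0],
    [[0,-2,12],0],
    [[0,-1,11],0]
  ]
}}

```text
time_s: 55.32
position: [0.3968, -0.2141, 0.0562]
tcp_rot: [[0.221, 0.964, 0.146], [0.975, -0.215, -0.055], [-0.021, 0.155, -0.988]]
force: [0.1, -0.4, -0.1]
opening: 0.583
```

Emit:
{"api": "send_rows", "payload": {
  "motion": [
    [[0,-1,9],0],
    [[0,-1,6],0],
    [[0,-1,4],0],
    [[0,0,2],0],
    [[0,0,1],0]
  ]
}}

```text
time_s: 55.73
position: [0.3985, -0.2155, 0.0321]
tcp_rot: [[0.22, 0.964, 0.148], [0.975, -0.214, -0.057], [-0.023, 0.157, -0.987]]
force: [-0.1, -0.8, 0.1]
opening: 0.582
```

```bash
python3 part.py r3;  python3 - <<'E'
from h import *
print(np.round(tool([.4047,-.2125,.004]),1))
E
```

```text
t 55.7333 pos [ 0.3985 -0.2155  0.0321] F [-0.1 -0.8  0.1] open 0.582 j [ -45.2   37.5  121.8   17.    12.9 -138.9]
tilt [ 0.148 -0.057 -0.987] [ 0.22   0.975 -0.023]
[ 4.9  0.9 28.8]
```

View pics/r3.png

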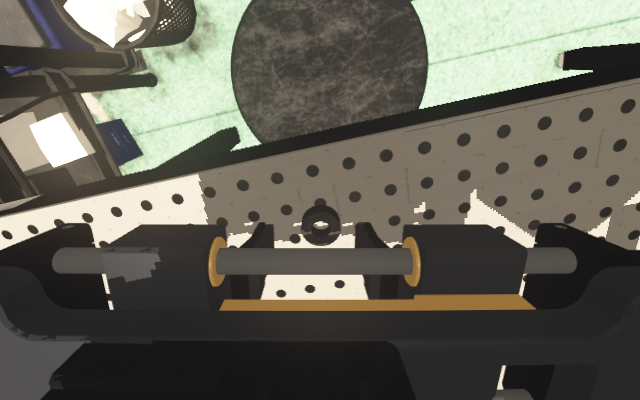

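Emit:
{"api": "send_rows", "payload": {
  "motion": [
    [[1,0,4],0],
    [[1,0,5],0],
    [[1,0,5],0],
    [[1,0,5],0],
    [[0,0,4],0]
  ]
}}

```text
time_s: 56.3
position: [0.4041, -0.2135, 0.0096]
tcp_rot: [[0.22, 0.964, 0.151], [0.975, -0.213, -0.06], [-0.026, 0.161, -0.987]]
force: [-0.6, 0.9, -0.5]
opening: 0.578
```

```bash
python3 hop.py;  python3 - <<'E'
from h import *
print(np.round(tool([.4050,-.2124,.005]),1))
E
```

```text
t 56.3 pos [ 0.4041 -0.2135  0.0096] F [-0.6  0.9 -0.5] open 0.578 j [ -44.4   40.9  121.8   22.7    9.4 -144. ]
[ 0.151 -0.06  -0.987] [ 282.2  189.6 -210.1]
[ 1.4 -0.1  4.6]
```

Emit:
{"api": "send_rows", "payload": {
  "motion": [
    [[1,0,2],0],
    [[0,0,2],0],
    [[0,0,0],0],
    [[0,0,0],0],
    [[0,0,0],0]
  ],
  "gripper": 1
}}

```text
time_s: 56.72
position: [0.4047, -0.2121, 0.0034]
tcp_rot: [[0.219, 0.964, 0.149], [0.975, -0.213, -0.058], [-0.024, 0.158, -0.987]]
force: [-0.3, -0.1, 0.1]
opening: 0.309
```

Emit:
{"api": "send_rows", "payload": {
  "motion": [
    [[0,0,0],0],
    [[0,0,0],0],
    [[0,0,0],0],
    [[0,0,0],0],
    [[0,0,0],0]
  ]
}}

```text
time_s: 57.13
position: [0.4048, -0.2124, 0.0039]
tcp_rot: [[0.22, 0.964, 0.15], [0.975, -0.213, -0.059], [-0.025, 0.159, -0.987]]
force: [-0.4, -0.2, -0.3]
opening: 0.304
```

Emit:
{"api": "send_rows", "payload": {
  "motion": [
    [[0,0,-3],0],
    [[0,0,-9],0],
    [[0,0,-16],0],
    [[0,0,-22],0],
    [[0,0,-26],0]
  ]
}}

```text
time_s: 57.55
position: [0.3911, -0.2068, 0.0777]
tcp_rot: [[0.221, 0.965, 0.142], [0.975, -0.215, -0.053], [-0.021, 0.15, -0.988]]
force: [-0.2, 0.1, 0.2]
opening: 0.304
```

Emit:
{"api": "send_rows", "payload": {
  "motion": [
    [[0,0,-28],0],
    [[0,0,-28],-0.06],
    [[0,0,-28],-0.1],
    [[0,0,-28],-0.08],
    [[4,4,-28],0]
  ]
}}

```text
time_s: 57.97
position: [0.3703, -0.1929, 0.2221]
tcp_rot: [[-0.025, 0.991, 0.134], [0.998, 0.032, -0.052], [-0.055, 0.133, -0.99]]
force: [1.0, -0.1, -0.4]
opening: 0.304
```

```bash
python3 hop.py
```

```text
t 57.9667 pos [ 0.3703 -0.1929  0.2221] F [ 1.  -0.1 -0.4] open 0.304 j [ -45.6   11.1  115.9    4.8   45.6 -140.3]
[ 0.134 -0.052 -0.99 ] [219.4 254.    3.7]
```

Emit:
{"api": "send_rows", "payload": {
  "motion": [
    [[12,8,-22],0],
    [[20,12,-18],0],
    [[26,16,-10],0],
    [[26,22,-4],0],
    [[26,28,0],0]
  ]
}}

```text
time_s: 58.38
position: [0.4438, -0.0787, 0.2914]
tcp_rot: [[-0.01, 0.99, 0.142], [0.998, 0.02, -0.067], [-0.069, 0.141, -0.988]]
force: [-0.2, -1.1, -0.7]
opening: 0.308
```

Emit:
{"api": "send_rows", "payload": {
  "motion": [
    [[24,30,0],0],
    [[22,30,0],0],
    [[18,26,0],0],
    [[10,18,0],0],
    [[6,10,0],0]
  ]
}}

```text
time_s: 58.8
position: [0.5591, 0.0131, 0.3048]
tcp_rot: [[-0.013, 0.989, 0.146], [0.997, 0.023, -0.069], [-0.072, 0.145, -0.987]]
force: [0.1, -0.9, -0.6]
opening: 0.305
```

```bash
python3 hop.py
```

```text
t 58.8 pos [0.5591 0.0131 0.3048] F [ 0.1 -0.9 -0.6] open 0.305 j [ -8.6  16.6  91.8  -3.   62.8 -98.5]
[ 0.146 -0.069 -0.987] [24.7 48.3 70.9]
```

Emit:
{"api": "send_rows", "payload": {
  "motion": [
    [[4,8,5],0],
    [[7,12,8],0],
    [[6,12,9],0],
    [[4,8,11],0],
    [[2,4,11],0]
  ]
}}

```text
time_s: 59.22
position: [0.6106, 0.0362, 0.2652]
tcp_rot: [[-0.014, 0.989, 0.148], [0.997, 0.025, -0.071], [-0.074, 0.146, -0.986]]
force: [-0.1, -0.5, -0.7]
opening: 0.307
```

Emit:
{"api": "send_rows", "payload": {
  "motion": [
    [[0,0,8],0],
    [[0,0,6],0],
    [[0,0,4],0],
    [[0,0,2],0],
    [[0,0,1],0]
  ]
}}

```text
time_s: 59.63
position: [0.6097, 0.0329, 0.2373]
tcp_rot: [[-0.012, 0.991, 0.136], [0.997, 0.022, -0.072], [-0.074, 0.135, -0.988]]
force: [0.1, -0.2, -0.2]
opening: 0.311
```

```bash
python3 hop.py
```

```text
t 59.6333 pos [0.6097 0.0329 0.2373] F [ 0.1 -0.2 -0.2] open 0.311 j [ -5.7  25.3  89.3  -3.9  57.2 -94.8]
[ 0.136 -0.072 -0.988] [ 0.8  7.6 -1.8]
```

Emit:
{"api": "send_rows", "payload": {
  "motion": [
    [[0,0,0],0],
    [[0,0,0],0],
    [[0,0,0],0],
    [[0,0,0],0],
    [[0,0,0],0]
  ],
  "gripper": 0.42
}}

```text
time_s: 60.05
position: [0.6099, 0.032, 0.2394]
tcp_rot: [[-0.011, 0.99, 0.14], [0.997, 0.021, -0.073], [-0.075, 0.138, -0.988]]
force: [-0.4, -0.1, -0.7]
opening: 0.551
```

Emit:
{"api": "send_rows", "payload": {
  "motion": [
    [[0,0,-4],0],
    [[0,0,-10],0],
    [[0,-2,-16],0],
    [[0,-8,-16],0],
    [[0,-14,-14],0]
  ]
}}

```text
time_s: 60.47
position: [0.5784, 0.0358, 0.2976]
tcp_rot: [[-0.011, 0.99, 0.139], [0.997, 0.021, -0.072], [-0.075, 0.137, -0.988]]
force: [-0.8, 0.1, 1.3]
opening: 0.58
```

```bash
python3 hop.py; python3 - <<'E'
from h import *
c=cap('wrist');cv2.imwrite('pics/s1.png',c['image'])
E
```

```text
t 60.4667 pos [0.5784 0.0358 0.2976] F [-0.8  0.1  1.3] open 0.58 j [ -5.7  19.   89.2  -3.7  63.5 -95.2]
[ 0.139 -0.072 -0.988] [ 2.  30.2 62.3]
```

View pics/s1.png

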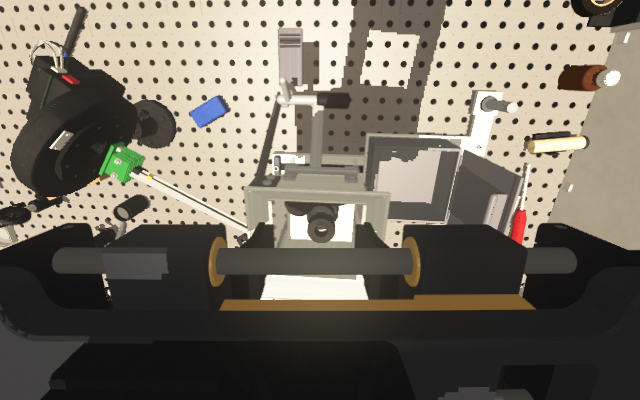

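Emit:
{"api": "send_rows", "payload": {
  "motion": [
    [[-12,-12,-4],0],
    [[-20,-18,-8],0],
    [[-26,-20,-8],0],
    [[-28,-20,-8],0],
    [[-28,-18,-8],0]
  ],
  "gripper": 0.3
}}

```text
time_s: 60.93
position: [0.4857, -0.0748, 0.3367]
tcp_rot: [[-0.023, 0.989, 0.149], [0.997, 0.033, -0.071], [-0.075, 0.147, -0.986]]
force: [1.0, -0.1, 0.7]
opening: 0.694
```

Emit:
{"api": "send_rows", "payload": {
  "motion": [
    [[-28,-12,0],0],
    [[-24,-8,0],0],
    [[-18,-4,0],0],
    [[-10,0,0],0],
    [[-4,0,0],0]
  ]
}}

```text
time_s: 61.35
position: [0.4606, -0.1667, 0.3459]
tcp_rot: [[-0.018, 0.987, 0.158], [0.996, 0.03, -0.078], [-0.082, 0.156, -0.984]]
force: [0.5, 0.1, 0.5]
opening: 0.702
```

Emit:
{"api": "send_rows", "payload": {
  "motion": [
    [[0,0,0],0],
    [[-18,36,0],0],
    [[18,-36,0],0],
    [[-18,36,0],0],
    [[18,-36,0],0]
  ]
}}

```text
time_s: 61.77
position: [0.4597, -0.1607, 0.3268]
tcp_rot: [[-0.023, 0.996, 0.086], [0.999, 0.026, -0.028], [-0.03, 0.085, -0.996]]
force: [2.1, -1.6, 1.5]
opening: 0.701
```

Emit:
{"api": "send_rows", "payload": {
  "motion": [
    [[0,0,0],0],
    [[0,0,0],0],
    [[0,0,0],0],
    [[0,0,0],0],
    [[0,0,0],0]
  ]
}}

```text
time_s: 62.18
position: [0.4611, -0.1563, 0.3254]
tcp_rot: [[-0.029, 0.996, 0.084], [0.999, 0.031, -0.024], [-0.027, 0.083, -0.996]]
force: [-0.6, 0.2, 0.8]
opening: 0.701
```

Excellent; one more wiggle brings it near zero.

Emit:
{"api": "send_rows", "payload": {
  "motion": [
    [[0,0,0],0],
    [[-18,36,0],0],
    [[18,-36,0],0],
    [[-18,36,0],0],
    [[18,-36,0],0]
  ]
}}

```text
time_s: 62.6
position: [0.4606, -0.1543, 0.3107]
tcp_rot: [[-0.029, 0.999, 0.03], [1.0, 0.029, 0.009], [0.008, 0.031, -0.999]]
force: [2.6, -1.0, 1.4]
opening: 0.702
```

Emit:
{"api": "send_rows", "payload": {
  "motion": [
    [[0,0,0],0],
    [[0,0,0],0.04],
    [[0,0,0],0.08],
    [[0,0,0],0.1],
    [[0,0,0],0.1]
  ]
}}

```text
time_s: 63.02
position: [0.4623, -0.1555, 0.3114]
tcp_rot: [[0.3, 0.953, 0.034], [0.954, -0.3, 0.007], [0.017, 0.03, -0.999]]
force: [0.1, 0.8, -0.3]
opening: 0.701
```

Emit:
{"api": "send_rows", "payload": {
  "motion": [
    [[0,0,0],0.1],
    [[0,0,0],0.1],
    [[0,0,0],0.1],
    [[0,0,0],0.08],
    [[0,0,0],0.04]
  ]
}}

```text
time_s: 63.43
position: [0.4752, -0.1638, 0.3231]
tcp_rot: [[0.68, 0.73, 0.066], [0.732, -0.681, -0.012], [0.036, 0.057, -0.998]]
force: [0.1, 0.6, -0.6]
opening: 0.703
```

```bash
python3 hop.py; python3 - <<'E'
from h import *
s=bot.read_state();print(np.round(s['tcp_rot'],3).tolist());print(np.round(tool([.511,.243,.25]),1))
for n in('top','scene'):
    c=cap(n,'t_'+n)
    for k in('shuttle_post','box_floor','lid_edge'): print(n,k,[(np.round(r['xy'],1),round(r['p'],2)) for r in place_of(n,k)[:2]])
a=cv2.imread('pics/t_top.png')[140:240,220:380];cv2.imwrite('pics/t_z.png',cv2.resize(a,None,fx=5,fy=5,interpolation=cv2.INTER_CUBIC))
E
```

```text
t 63.4333 pos [ 0.4752 -0.1638  0.3231] F [ 0.1  0.6 -0.6] open 0.703 j [-32.7  12.4  94.1   1.5  70.  -80.2]
[ 0.066 -0.012 -0.998] [238.3 -36.   89.8]
[[0.68, 0.73, 0.066], [0.732, -0.681, -0.012], [0.036, 0.057, -0.998]]
[ 319.5 -255.1   70.3]
top shuttle_post [(array([241.9, 205.9]), 0.87)]
top box_floor [(array([288.4, 169.9]), 0.67)]
top lid_edge [(array([249.7, 150.5]), 0.93)]
scene shuttle_post [(array([266. , 191.8]), 0.59)]
scene box_floor [(array([323.3, 200. ]), 0.79)]
scene lid_edge [(array([302.7, 135.8]), 0.69), (array([257.4, 179.6]), 0.48)]
```

View pics/t_z.png

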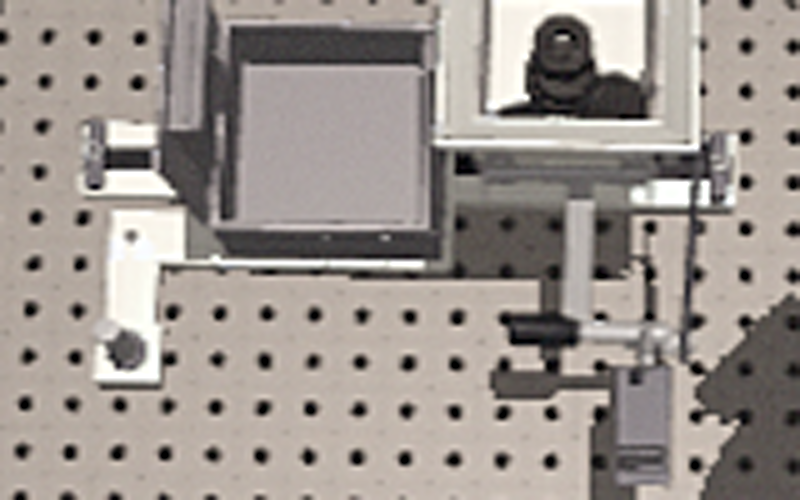

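```bash
python3 - <<'E'
from h import *
import numpy as np
c=cap('top');s=cap('scene','t_scene')
for uv in((245.4,209.6),): print('post',at_z(c,uv,.082))
for uv,z in(((348.0,213.5),.115),((349,237),.115),((349,232),.115)): print('paddle',at_z(c,uv,z))
print('bottle/hopper', at_z(c,(334,145),.252))
a=s['image'][120:250,230:400];cv2.imwrite('pics/t_s.png',cv2.resize(a,None,fx=4.5,fy=4.5,interpolation=cv2.INTER_CUBIC))
E
```

```text
post [0.50428143 0.24586857 0.082     ]
paddle [ 0.49357988 -0.00395265  0.115     ]
paddle [ 0.43792836 -0.00701758  0.115     ]
paddle [ 0.4496935  -0.00686644  0.115     ]
bottle/hopper [0.61669228 0.03153755 0.252     ]
```

View pics/t_s.png

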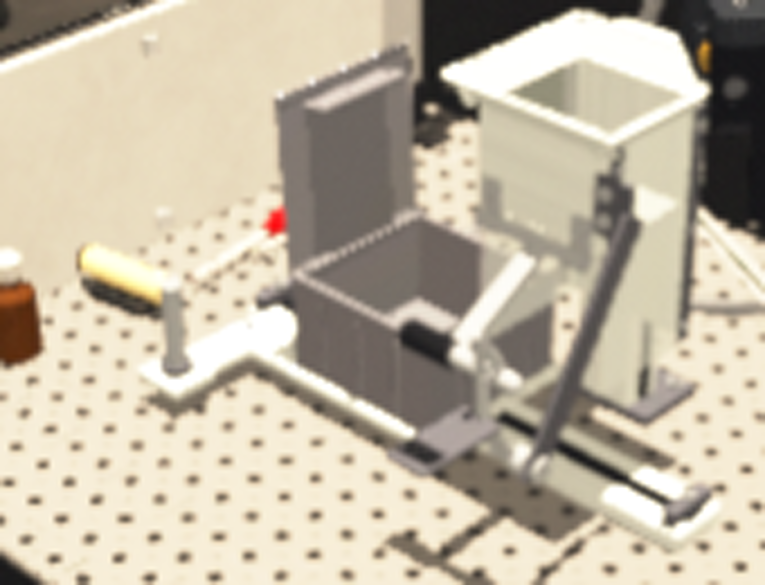

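```bash
python3 - <<'E'
from h import *
c=cap('top');s=cap('scene')
print('base',at_z(c,(245.4,209.6),.024),'top',at_z(c,(241.4,206),.082),at_z(c,(241.4,206),.075))
print('scene base',at_z(s,(269.1,201.8),.024),'top',at_z(s,(268,182.7),.082))
print(tri([(c,(241.9,205.9)),(s,(266,191.8))]), tri([(c,(241.4,206)),(s,(268,183))]))
E
```

```text
base [0.51487632 0.25678186 0.024     ] top [0.51306302 0.25621596 0.082     ] [0.51439463 0.25759543 0.075     ]
scene base [0.51285626 0.25666667 0.024     ] top [0.51564988 0.25841889 0.082     ]
[0.51561529 0.26328611 0.05231106] [0.51308203 0.25578521 0.08322668]
```

Emit:
{"api": "send_rows", "payload": {
  "motion": [
    [[12,-10,0],0],
    [[20,-16,0],0],
    [[26,-21,0],0],
    [[26,-21,0],0],
    [[26,-21,0],0]
  ],
  "gripper": 0.3
}}

```text
time_s: 64.45
position: [0.484, -0.0237, 0.3193]
tcp_rot: [[0.686, 0.725, 0.061], [0.727, -0.687, -0.013], [0.033, 0.053, -0.998]]
force: [1.9, -0.9, -0.5]
opening: 0.705
```

Emit:
{"api": "send_rows", "payload": {
  "motion": [
    [[26,-21,0],0],
    [[26,-21,0],0],
    [[26,-21,0],0],
    [[26,-21,0],0],
    [[26,-21,0],0]
  ]
}}

```text
time_s: 64.87
position: [0.4967, 0.1507, 0.3181]
tcp_rot: [[0.687, 0.724, 0.062], [0.726, -0.688, -0.013], [0.033, 0.054, -0.998]]
force: [0.9, -0.2, 0.3]
opening: 0.701
```

```bash
cat > to.py <<'E'
from h import *
import sys
s=st();print(np.round(s['tcp_rot'],3).tolist());print('shift',np.round(tool([float(v) for v in sys.argv[1:4]]),1))
E
python3 to.py .514 .257 .15
```

```text
t 64.8667 pos [0.4967 0.1507 0.3181] F [ 0.9 -0.2  0.3] open 0.701 j [  5.2  14.4  92.1  -1.1  70.  -41. ]
[[0.687, 0.724, 0.062], [0.726, -0.688, -0.013], [0.033, 0.054, -0.998]]
shift [ 83.5 -69.7 167.5]
```

Emit:
{"api": "send_rows", "payload": {
  "motion": [
    [[20,-17,6],0],
    [[16,-14,12],0],
    [[12,-10,16],0],
    [[8,-7,18],0],
    [[4,-4,18],0]
  ]
}}

```text
time_s: 65.28
position: [0.5079, 0.2414, 0.2501]
tcp_rot: [[0.679, 0.73, 0.076], [0.732, -0.681, -0.007], [0.047, 0.061, -0.997]]
force: [-0.1, -0.1, 0.7]
opening: 0.697
```

Emit:
{"api": "send_rows", "payload": {
  "motion": [
    [[2,-3,17],0],
    [[0,-2,14],0],
    [[0,0,10],0],
    [[0,0,6],0],
    [[0,0,3],0]
  ]
}}

```text
time_s: 65.7
position: [0.5072, 0.2487, 0.1934]
tcp_rot: [[0.676, 0.734, 0.07], [0.736, -0.677, -0.008], [0.041, 0.057, -0.998]]
force: [0.0, 0.3, 0.5]
opening: 0.701
```

```bash
python3 to.py .514 .257 .055; python3 - <<'E'
from h import *
c=cap('wrist','u1')
E
```

```text
t 65.7 pos [0.5072 0.2487 0.1934] F [0.  0.3 0.5] open 0.701 j [ 15.6  26.5  95.2  -1.9  54.7 -30.7]
[[0.676, 0.734, 0.07], [0.736, -0.677, -0.008], [0.041, 0.057, -0.998]]
shift [  5.   -8.5 138.4]
```

View pics/u1.png

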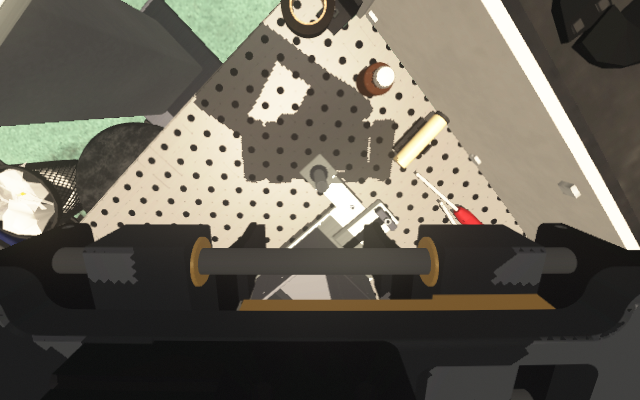

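```bash
python3 px.py .024 .055 318 181; python3 px.py .082 .055 320 172
```

```text
[0.5213 0.2517 0.024 ] shift [  5.9   0.2 139.5]
[0.5029 0.2675 0.082 ] shift [  4.4 -24.4 138.8]
```

Emit:
{"api": "send_rows", "payload": {
  "motion": [
    [[1,-2,6],0],
    [[1,-3,9],0],
    [[1,-3,11],0],
    [[0,-3,12],0],
    [[0,-2,12],0]
  ]
}}

```text
time_s: 66.27
position: [0.509, 0.2611, 0.1472]
tcp_rot: [[0.677, 0.731, 0.086], [0.734, -0.679, -0.003], [0.056, 0.065, -0.996]]
force: [-0.8, -0.4, -0.1]
opening: 0.7
```

```bash
python3 to.py .514 .257 .055; python3 - <<'E'
from h import *
c=cap('wrist','u2')
E
```

```text
t 66.2667 pos [0.509  0.2611 0.1472] F [-0.8 -0.4 -0.1] open 0.7 j [ 16.8  30.4  97.3  -2.2  47.7 -29. ]
[[0.677, 0.731, 0.086], [0.734, -0.679, -0.003], [0.056, 0.065, -0.996]]
shift [-4.8  0.4 92.3]
```

View pics/u2.png

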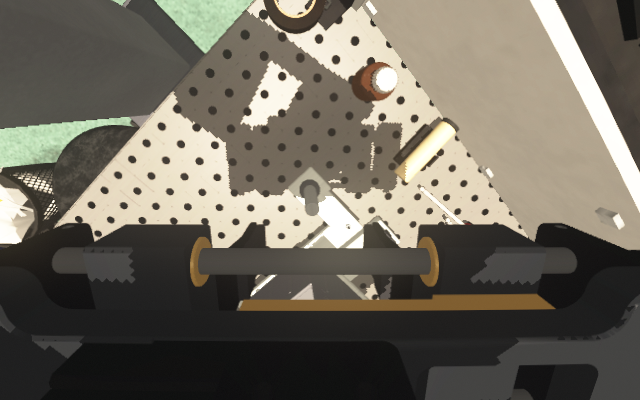

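```bash
python3 - <<'E'
from h import *
c=cap('wrist');print(proj(c,[[.514,.257,.024],[.514,.257,.082]]))
for uv,z in(((309,190),.024),((313,209),.082)): P=at_z(c,uv,z);print(P,np.round(tool([P[0],P[1],.055]),1))
E
```

```text
[[309.43226076 191.50686436]
 [311.94141976 212.17740021]]
[0.51248612 0.25779505 0.024     ] [-3.1 -0.  90.7]
[0.51250456 0.25960337 0.082     ] [-1.8 -1.2 90.7]
```

Emit:
{"api": "send_rows", "payload": {
  "motion": [
    [[-1,-1,8],0],
    [[-1,-1,12],0],
    [[-1,-1,14],0],
    [[-1,-1,14],0],
    [[0,-1,12],0]
  ]
}}

```text
time_s: 66.78
position: [0.5102, 0.2622, 0.0871]
tcp_rot: [[0.676, 0.731, 0.093], [0.734, -0.679, -0.001], [0.062, 0.069, -0.996]]
force: [-0.3, 0.3, 0.4]
opening: 0.696
```

```bash
python3 to.py .513 .258 .053
```

```text
t 66.7833 pos [0.5102 0.2622 0.0871] F [-0.3  0.3  0.4] open 0.696 j [ 16.9  35.9  99.7  -2.5  39.4 -28.4]
[[0.676, 0.731, 0.093], [0.734, -0.679, -0.001], [0.062, 0.069, -0.996]]
shift [-3.3  2.6 34.2]
```

Emit:
{"api": "send_rows", "payload": {
  "motion": [
    [[-1,1,6],0],
    [[-1,0,8],0],
    [[-1,0,8],0],
    [[0,0,6],0],
    [[0,0,3],0]
  ],
  "gripper": 1
}}

```text
time_s: 67.2
position: [0.5125, 0.2589, 0.0534]
tcp_rot: [[0.676, 0.731, 0.094], [0.734, -0.679, -0.001], [0.063, 0.07, -0.996]]
force: [0.2, 0.1, -0.5]
opening: 0.409
```

Emit:
{"api": "send_rows", "payload": {
  "motion": [
    [[0,0,0],0],
    [[0,0,0],0],
    [[0,0,0],0],
    [[0,0,0],0],
    [[0,0,0],0]
  ]
}}

```text
time_s: 67.62
position: [0.5139, 0.2592, 0.0532]
tcp_rot: [[0.676, 0.731, 0.096], [0.734, -0.679, -0.0], [0.065, 0.071, -0.995]]
force: [0.3, 0.9, -4.6]
opening: 0.14
```

Emit:
{"api": "send_rows", "payload": {
  "motion": [
    [[0,0,0],0],
    [[0,0,0],0],
    [[0,0,0],0],
    [[0,0,0],0],
    [[0,0,0],0]
  ]
}}

```text
time_s: 68.03
position: [0.5139, 0.2592, 0.0532]
tcp_rot: [[0.676, 0.731, 0.096], [0.734, -0.679, -0.001], [0.064, 0.071, -0.995]]
force: [1.3, 1.3, -2.4]
opening: 0.145
```

```bash
python3 to.py .513 .138 .053
```

```text
t 68.0333 pos [0.5139 0.2592 0.0532] F [ 1.3  1.3 -2.4] open 0.145 j [ 16.5  39.2 100.4  -2.8  35.1 -28.5]
[[0.676, 0.731, 0.096], [0.734, -0.679, -0.001], [0.064, 0.071, -0.995]]
shift [-89.6  81.6   0.2]
```

Emit:
{"api": "send_rows", "payload": {
  "motion": [
    [[-2,1.8,0],0],
    [[-4,3.7,0],0],
    [[-5,4.6,0],0],
    [[-5,4.6,0],0],
    [[-5,4.6,0],0]
  ]
}}

```text
time_s: 68.45
position: [0.5138, 0.23, 0.0532]
tcp_rot: [[0.674, 0.732, 0.096], [0.736, -0.677, 0.0], [0.066, 0.071, -0.995]]
force: [1.8, 2.3, -4.0]
opening: 0.145
```

Emit:
{"api": "send_rows", "payload": {
  "motion": [
    [[-5,4.6,0],0],
    [[-5,4.6,0],0],
    [[-5,4.6,0],0],
    [[-5,4.6,0],0],
    [[-5,4.6,0],0]
  ]
}}

```text
time_s: 68.87
position: [0.5136, 0.1912, 0.0532]
tcp_rot: [[0.675, 0.731, 0.096], [0.735, -0.678, -0.0], [0.065, 0.071, -0.995]]
force: [1.7, 1.6, -3.6]
opening: 0.146
```

```bash
python3 to.py .513 .138 .053; python3 - <<'E'
from h import *
a=cap('scene','v1')['image'][100:260,220:420];cv2.imwrite('pics/v1z.png',cv2.resize(a,None,fx=4,fy=3.7,interpolation=cv2.INTER_CUBIC))
E
```

```text
t 68.8667 pos [0.5136 0.1912 0.0532] F [ 1.7  1.6 -3.6] open 0.146 j [  9.2  38.  104.7  -1.7  31.9 -36.7]
[[0.675, 0.731, 0.096], [0.735, -0.678, -0.0], [0.065, 0.071, -0.995]]
shift [-39.5  35.6   0.1]
```

View pics/v1z.png

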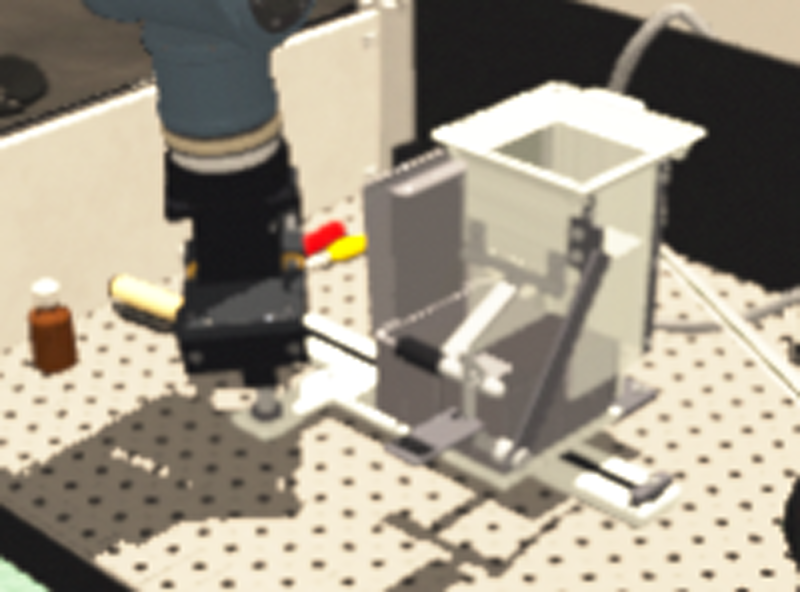

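Emit:
{"api": "send_rows", "payload": {
  "motion": [
    [[-5,4.6,0],0],
    [[-5,4.6,0],0],
    [[-5,4.6,0],0],
    [[-5,4.6,0],0],
    [[-4,3.7,0],0]
  ]
}}

```text
time_s: 69.33
position: [0.5134, 0.1544, 0.0532]
tcp_rot: [[0.675, 0.731, 0.095], [0.735, -0.678, -0.001], [0.064, 0.071, -0.995]]
force: [1.3, 1.0, -3.4]
opening: 0.139
```

Emit:
{"api": "send_rows", "payload": {
  "motion": [
    [[-3,2.8,0],0],
    [[-3,2.8,0],0],
    [[-2,1.8,0],0],
    [[-2,1.8,0],0],
    [[-2,1.8,0],0]
  ]
}}

```text
time_s: 69.75
position: [0.5133, 0.1401, 0.0532]
tcp_rot: [[0.68, 0.727, 0.097], [0.73, -0.684, 0.006], [0.071, 0.066, -0.995]]
force: [1.6, 23.5, -5.0]
opening: 0.14
```

Emit:
{"api": "send_rows", "payload": {
  "motion": [
    [[-2,1.8,0],0],
    [[-2,1.8,0],0],
    [[-2,1.8,0],0],
    [[-2,1.8,0],0],
    [[-2,1.8,0],0]
  ]
}}

```text
time_s: 70.17
position: [0.5134, 0.1405, 0.0532]
tcp_rot: [[0.683, 0.724, 0.102], [0.726, -0.688, 0.024], [0.088, 0.057, -0.995]]
force: [1.8, 15.4, -4.4]
opening: 0.147
```

Emit:
{"api": "send_rows", "payload": {
  "motion": [
    [[0,0,0],0],
    [[0,0,0],0],
    [[0,0,0],0],
    [[0,0,0],0],
    [[0,0,0],0]
  ],
  "gripper": 0.5
}}

```text
time_s: 70.58
position: [0.5134, 0.1411, 0.0546]
tcp_rot: [[0.681, 0.725, 0.104], [0.727, -0.686, 0.025], [0.089, 0.059, -0.994]]
force: [0.4, 0.9, -0.3]
opening: 0.433
```

Emit:
{"api": "send_rows", "payload": {
  "motion": [
    [[0,0,-5],0],
    [[0,0,-12],0],
    [[0,0,-18],0],
    [[0,0,-22],0],
    [[0,0,-24],0]
  ]
}}

```text
time_s: 71.0
position: [0.5015, 0.1371, 0.1344]
tcp_rot: [[0.684, 0.724, 0.092], [0.725, -0.688, 0.023], [0.08, 0.051, -0.995]]
force: [1.1, 0.3, 0.3]
opening: 0.497
```

```bash
python3 to.py .455 -.006 .2; python3 - <<'E'
from h import *
a=cap('scene','v2')['image'][100:260,220:420];cv2.imwrite('pics/v2z.png',cv2.resize(a,None,fx=4,fy=3.7,interpolation=cv2.INTER_CUBIC))
E
```

```text
t 71.0 pos [0.5015 0.1371 0.1344] F [1.1 0.3 0.3] open 0.497 j [  2.3  28.  106.1   1.7  40.5 -45.5]
[[0.684, 0.724, 0.092], [0.725, -0.688, 0.023], [0.08, 0.051, -0.995]]
shift [-130.3   68.2  -72.9]
```

View pics/v2z.png

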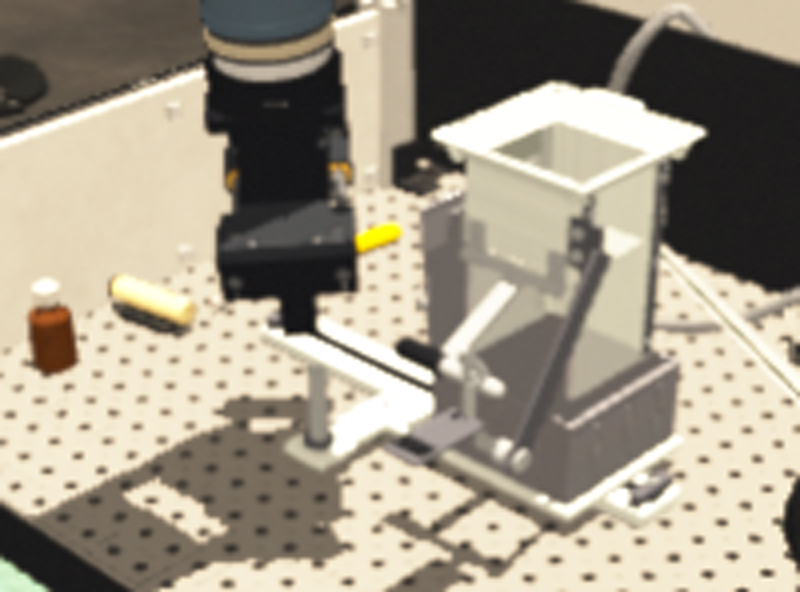

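Emit:
{"api": "send_rows", "payload": {
  "motion": [
    [[0,0,-18],0],
    [[-10,2,-18],0],
    [[-18,5,-14],0],
    [[-22,6,-8],0],
    [[-24,7,0],0]
  ],
  "gripper": 1
}}

```text
time_s: 71.47
position: [0.4647, 0.0682, 0.1988]
tcp_rot: [[0.679, 0.726, 0.114], [0.728, -0.685, 0.024], [0.095, 0.067, -0.993]]
force: [0.2, -0.4, -0.9]
opening: 0.208
```

Emit:
{"api": "send_rows", "payload": {
  "motion": [
    [[-22,6,0],0],
    [[-18,5,0],0],
    [[-12,3,0],0],
    [[-6,1,0],0],
    [[0,0,0],-0.05]
  ]
}}

```text
time_s: 71.88
position: [0.4323, 0.0099, 0.1969]
tcp_rot: [[0.644, 0.756, 0.118], [0.759, -0.651, 0.021], [0.092, 0.076, -0.993]]
force: [0.6, 0.2, 0.3]
opening: 0.009
```

Emit:
{"api": "send_rows", "payload": {
  "motion": [
    [[0,0,0],-0.1],
    [[0,0,0],-0.12],
    [[0,0,0],-0.12],
    [[0,0,0],-0.12],
    [[0,0,0],-0.1]
  ]
}}

```text
time_s: 72.3
position: [0.432, 0.0092, 0.1982]
tcp_rot: [[0.123, 0.985, 0.12], [0.992, -0.126, 0.02], [0.035, 0.117, -0.993]]
force: [0.0, 0.5, -0.2]
opening: 0.005
```

```bash
python3 to.py .446 -.006 .15; python3 - <<'E'
from h import *
c=cap('wrist','w2');t=cap('top');s=cap('scene')
for n in('wrist','top','scene'):print(n,[(np.round(r['xy'],1),round(r['p'],2)) for r in place_of(n,'catch_paddle')[:2]])
E
```

```text
t 72.3 pos [0.432  0.0092 0.1982] F [ 0.   0.5 -0.2] open 0.005 j [ -15.9   15.2  115.1    4.4   43.5 -101.7]
[[0.123, 0.985, 0.12], [0.992, -0.126, 0.02], [0.035, 0.117, -0.993]]
shift [-15.   10.1  49.2]
wrist []
top []
scene [(array([321.2, 221.3]), 0.68)]
```

View pics/w2.png

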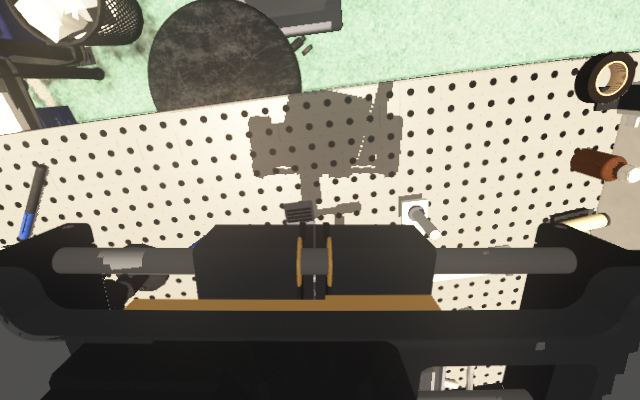

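```bash
python3 - <<'E'
from h import *
c=cap('wrist');t=cap('top')
P=tri([(t,(348.9,237.2)),(c,(299.5,204))]);print(P,proj(t,P)-(348.9,237.2),proj(c,P)-(299.5,204))
for z in(.105,.115,.125):print(z,at_z(c,(299.5,204),z),at_z(t,(348.9,237.2),z))
im=c['image'][180:240,260:340];cv2.imwrite('pics/w2z.png',cv2.resize(im,None,fx=8,fy=8,interpolation=cv2.INTER_CUBIC))
E
```

```text
[ 0.43591556 -0.00379166  0.13000233] [[-1.10519367 -0.19330545]] [[-3.00931367 -0.01406949]]
0.105 [ 0.44684098 -0.00314252  0.105     ] [ 0.43874176 -0.00709279  0.105     ]
0.115 [ 0.44262583 -0.00238341  0.115     ] [ 0.43745377 -0.00679073  0.115     ]
0.125 [ 0.43841068 -0.00162431  0.125     ] [ 0.43616578 -0.00648866  0.125     ]
```

View pics/w2z.png

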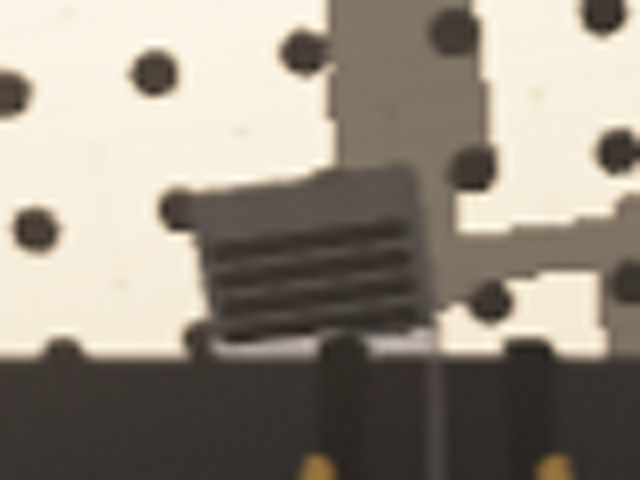

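Emit:
{"api": "send_rows", "payload": {
  "motion": [
    [[-2,1,4],-0.04],
    [[-3,1,7],-0.05],
    [[-3,1,9],-0.03],
    [[-3,1,9],0],
    [[-2,1,8],0]
  ]
}}

```text
time_s: 73.12
position: [0.4423, -0.0037, 0.162]
tcp_rot: [[0.008, 0.992, 0.125], [1.0, -0.01, 0.019], [0.02, 0.125, -0.992]]
force: [0.6, 0.4, 0.2]
opening: 0.004
```

```bash
python3 to.py .449 -.004 .13
```

```text
t 73.1167 pos [ 0.4423 -0.0037  0.162 ] F [0.6 0.4 0.2] open 0.004 j [ -17.3   19.9  116.3    5.2   37.3 -110.8]
[[0.008, 0.992, 0.125], [1.0, -0.01, 0.019], [0.02, 0.125, -0.992]]
shift [-0.9  2.6 32.6]
```

Emit:
{"api": "send_rows", "payload": {
  "motion": [
    [[-1,0,5],0],
    [[-1,0,6],0],
    [[0,0,6],0],
    [[0,0,5],0],
    [[0,0,3],0]
  ]
}}

```text
time_s: 73.53
position: [0.4458, -0.0055, 0.1342]
tcp_rot: [[0.01, 0.992, 0.124], [1.0, -0.013, 0.02], [0.021, 0.123, -0.992]]
force: [0.1, -0.9, 0.6]
opening: 0.005
```

Emit:
{"api": "send_rows", "payload": {
  "motion": [
    [[0,-0.5,3],0],
    [[0,-0.5,3],0],
    [[0,-0.5,3],0],
    [[0,-0.5,3],0],
    [[0,-0.5,3],0]
  ]
}}

```text
time_s: 73.95
position: [0.444, -0.0046, 0.1175]
tcp_rot: [[0.009, 0.993, 0.121], [1.0, -0.012, 0.02], [0.021, 0.121, -0.992]]
force: [-1.8, -1.2, 1.8]
opening: 0.005
```

```bash
python3 to.py .449 -.004 .10; python3 - <<'E'
from h import *
c=cap('wrist')
im=c['image'][150:250,200:420];cv2.imwrite('pics/x1.png',cv2.resize(im,None,fx=3.5,fy=3.5,interpolation=cv2.INTER_CUBIC))
a=cap('scene')['image'][120:260,250:420];cv2.imwrite('pics/x1s.png',cv2.resize(a,None,fx=4.2,fy=4.2,interpolation=cv2.INTER_CUBIC))
E
```

```text
t 73.95 pos [ 0.444  -0.0046  0.1175] F [-1.8 -1.2  1.8] open 0.005 j [ -17.3   25.6  118.4    6.4   29.8 -112.1]
[[0.009, 0.993, 0.121], [1.0, -0.012, 0.02], [0.021, 0.121, -0.992]]
shift [ 0.3  2.8 18. ]
```

View pics/x1s.png

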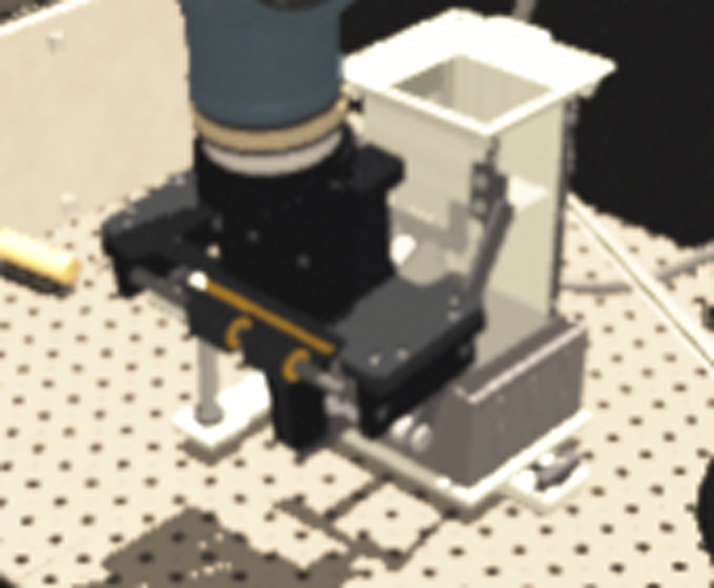

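Contact seems near; continue pressing.

Emit:
{"api": "send_rows", "payload": {
  "motion": [
    [[0,0.5,3],0],
    [[0,0.5,3],0],
    [[0,0,3],0],
    [[0,0,2],0],
    [[0,0,2],0]
  ]
}}

```text
time_s: 74.47
position: [0.4446, -0.004, 0.1037]
tcp_rot: [[0.009, 0.993, 0.118], [1.0, -0.011, 0.021], [0.022, 0.117, -0.993]]
force: [-4.1, -2.6, 3.9]
opening: 0.002
```

Emit:
{"api": "send_rows", "payload": {
  "motion": [
    [[0,0,2],0],
    [[0,0,2],0],
    [[0,0,0],0],
    [[0,0,0],0],
    [[0,0,0],0]
  ]
}}

```text
time_s: 74.88
position: [0.4442, -0.0041, 0.1021]
tcp_rot: [[0.008, 0.993, 0.119], [1.0, -0.011, 0.02], [0.021, 0.119, -0.993]]
force: [-2.8, -1.0, 4.0]
opening: 0.009
```

```bash
python3 to.py .449 -.004 .10; python3 - <<'E'
from h import *
a=cap('scene')['image'][120:260,250:420];cv2.imwrite('pics/x2s.png',cv2.resize(a,None,fx=4.2,fy=4.2,interpolation=cv2.INTER_CUBIC))
E
```

```text
t 74.8833 pos [ 0.4442 -0.0041  0.1021] F [-2.8 -1.   4. ] open 0.009 j [ -17.2   27.6  119.1    6.8   27.3 -112.6]
[[0.008, 0.993, 0.119], [1.0, -0.011, 0.02], [0.021, 0.119, -0.993]]
shift [0.1 4.6 2.6]
```

View pics/x2s.png

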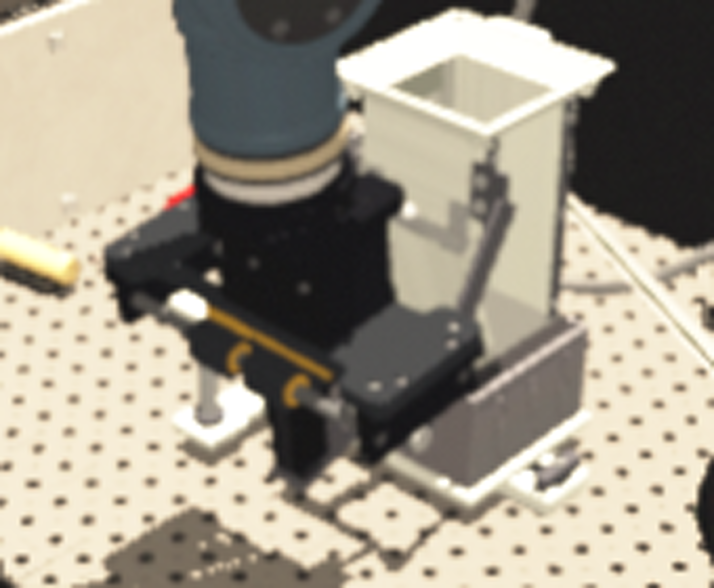

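Emit:
{"api": "send_rows", "payload": {
  "motion": [
    [[0,0,2],0],
    [[0,0,2],0],
    [[0,0,1],0],
    [[0,0,0],0],
    [[0,0,0],0]
  ]
}}

```text
time_s: 75.35
position: [0.4442, -0.0042, 0.102]
tcp_rot: [[0.007, 0.992, 0.124], [1.0, -0.009, 0.018], [0.019, 0.124, -0.992]]
force: [-3.2, -0.7, 3.8]
opening: 0.007
```

Emit:
{"api": "send_rows", "payload": {
  "motion": [
    [[0,0,-4],0],
    [[0,-3,-8],0],
    [[0,-6,-12],0],
    [[0,-8,-14],0],
    [[0,-8,-16],0]
  ]
}}

```text
time_s: 75.77
position: [0.4179, -0.0062, 0.1536]
tcp_rot: [[0.009, 0.991, 0.134], [1.0, -0.011, 0.016], [0.018, 0.133, -0.991]]
force: [0.4, -0.9, 0.2]
opening: 0.006
```

Emit:
{"api": "send_rows", "payload": {
  "motion": [
    [[0,-4,-20],0],
    [[0,0,-22],0],
    [[0,0,-22],0],
    [[0,0,-20],0],
    [[0,0,-14],0]
  ]
}}

```text
time_s: 76.18
position: [0.3984, -0.0072, 0.2551]
tcp_rot: [[0.01, 0.991, 0.133], [1.0, -0.012, 0.017], [0.019, 0.133, -0.991]]
force: [-1.0, 0.3, -0.1]
opening: 0.007
```

```bash
python3 to.py .449 -.004 .10; python3 - <<'E'
from h import *
cap('wrist','y1')
a=cap('scene')['image'][120:260,250:420];cv2.imwrite('pics/y1s.png',cv2.resize(a,None,fx=4.2,fy=4.2,interpolation=cv2.INTER_CUBIC))
E
```

```text
t 76.1833 pos [ 0.3984 -0.0072  0.2551] F [-1.   0.3 -0.1] open 0.007 j [ -20.1    6.3  115.     4.5   51.9 -112. ]
[[0.01, 0.991, 0.133], [1.0, -0.012, 0.017], [0.019, 0.133, -0.991]]
shift [  0.8  29.4 160.5]
```

View pics/y1s.png

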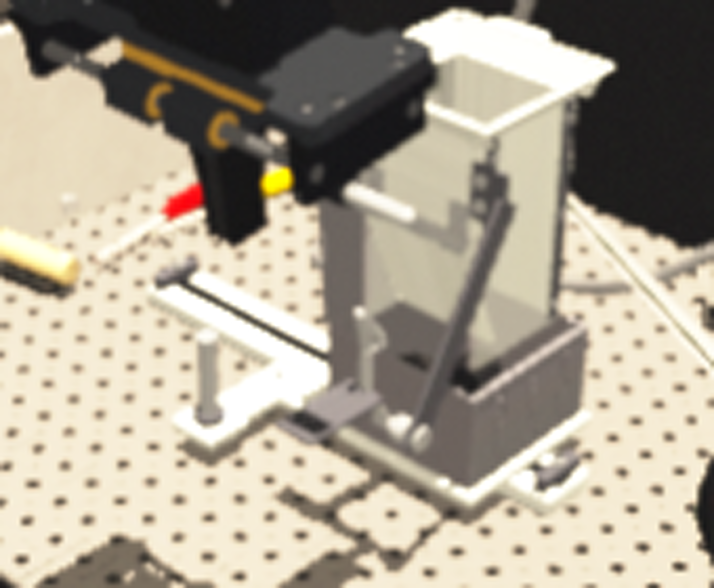

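View pics/y1.png

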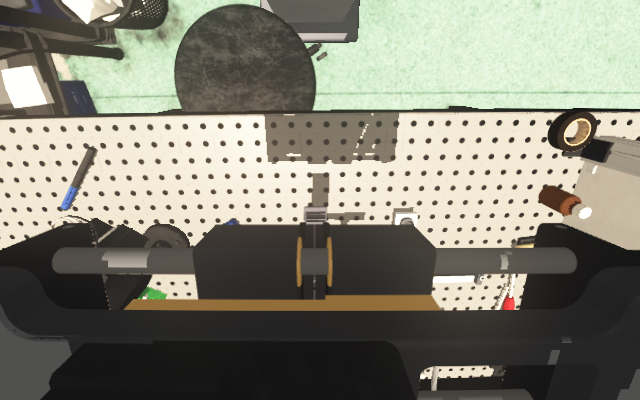

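Emit:
{"api": "send_rows", "payload": {
  "motion": [
    [[14,6,-18],0],
    [[24,12,-16],0],
    [[28,16,-14],0],
    [[26,16,-10],0],
    [[18,12,-6],0]
  ]
}}

```text
time_s: 76.7
position: [0.4522, 0.1022, 0.3273]
tcp_rot: [[0.02, 0.991, 0.13], [1.0, -0.022, 0.016], [0.019, 0.129, -0.991]]
force: [0.2, 0.0, -0.3]
opening: 0.004
```

Emit:
{"api": "send_rows", "payload": {
  "motion": [
    [[10,6,0],0],
    [[5,3,0],0],
    [[0,0,0],0],
    [[0,36,0],0],
    [[0,-36,0],0]
  ]
}}

```text
time_s: 77.12
position: [0.4763, 0.1209, 0.3251]
tcp_rot: [[0.014, 0.991, 0.131], [1.0, -0.017, 0.018], [0.02, 0.131, -0.991]]
force: [2.8, 0.0, 0.8]
opening: 0.003
```

Emit:
{"api": "send_rows", "payload": {
  "motion": [
    [[0,36,0],0],
    [[0,-36,0],0],
    [[0,0,0],0],
    [[0,0,0],0],
    [[0,0,0],0]
  ]
}}

```text
time_s: 77.53
position: [0.4484, 0.1176, 0.2992]
tcp_rot: [[0.019, 1.0, 0.022], [1.0, -0.019, 0.016], [0.017, 0.022, -1.0]]
force: [1.3, 0.2, 0.0]
opening: 0.008
```

Emit:
{"api": "send_rows", "payload": {
  "motion": [
    [[-6,8,0],0],
    [[-12,14,0],0],
    [[-16,18,0],0],
    [[-14,16,0],0],
    [[-10,10,0],0]
  ]
}}

```text
time_s: 77.95
position: [0.5264, 0.0546, 0.3086]
tcp_rot: [[0.015, 0.999, 0.048], [1.0, -0.016, 0.014], [0.015, 0.048, -0.999]]
force: [-0.0, -0.1, 0.8]
opening: 0.004
```

Emit:
{"api": "send_rows", "payload": {
  "motion": [
    [[-5,5,0],0],
    [[-3,3,0],0],
    [[-1,1,0],0],
    [[0,0,0],0],
    [[0,0,0],0]
  ]
}}

```text
time_s: 78.37
position: [0.5454, 0.0402, 0.3145]
tcp_rot: [[0.019, 0.998, 0.066], [1.0, -0.02, 0.011], [0.012, 0.066, -0.998]]
force: [0.3, -0.7, -1.4]
opening: 0.004
```

```bash
python3 to.py .515 .046 .25; python3 - <<'E'
from h import *
im=cap('wrist')['image'];cv2.imwrite('pics/z1.png',cv2.resize(im[60:310,160:480],None,fx=2.4,fy=2.4))
im=cap('scene')['image'];cv2.imwrite('pics/z1s.png',cv2.resize(im[120:260,250:420],None,fx=4.2,fy=4.2,interpolation=cv2.INTER_CUBIC))
E
```

```text
t 78.3667 pos [0.5454 0.0402 0.3145] F [ 0.3 -0.7 -1.4] open 0.004 j [ -8.2  16.8  89.3   1.2  70.3 -97.4]
[[0.019, 0.998, 0.066], [1.0, -0.02, 0.011], [0.012, 0.066, -0.998]]
shift [  4.4 -34.6  62.4]
```

View pics/z1.png

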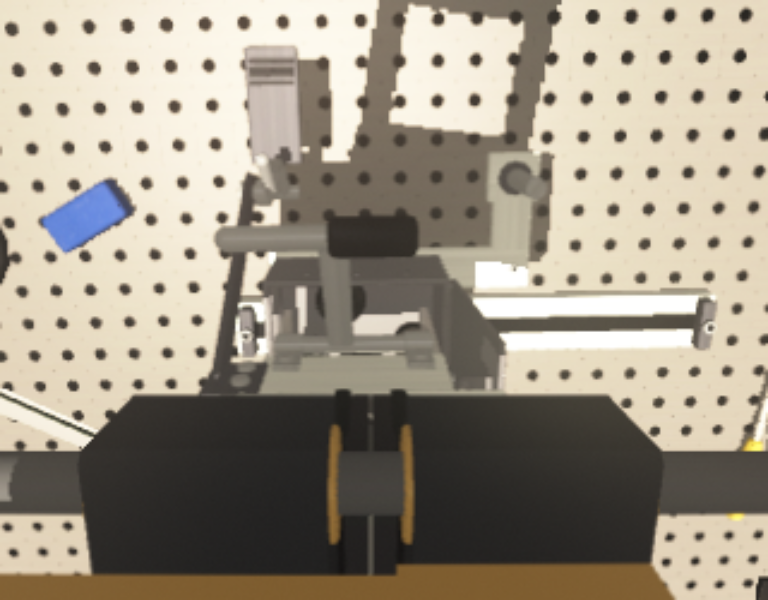

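View pics/z1s.png

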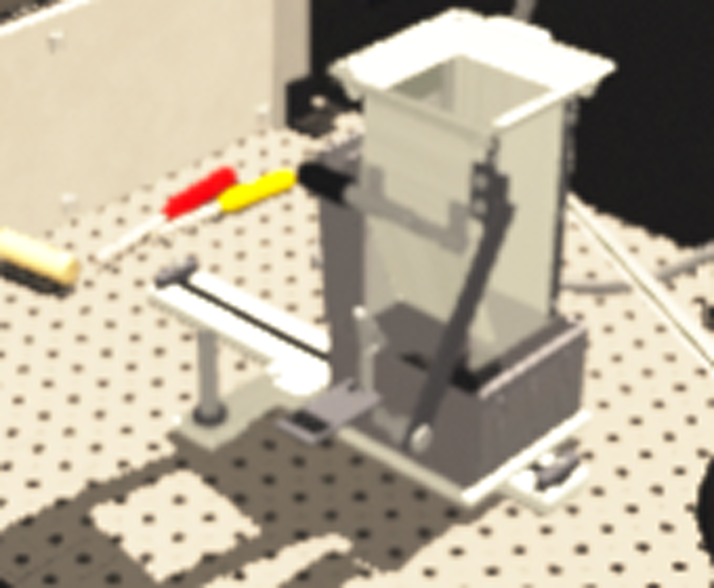

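Emit:
{"api": "send_rows", "payload": {
  "motion": [
    [[1,-7,5],0],
    [[1,-9,9],0],
    [[1,-9,11],0],
    [[0,-8,12],0],
    [[0,-5,11],0]
  ]
}}

```text
time_s: 78.88
position: [0.5072, 0.0476, 0.2636]
tcp_rot: [[0.015, 0.997, 0.07], [1.0, -0.016, 0.011], [0.012, 0.07, -0.997]]
force: [-1.0, 0.4, -0.3]
opening: 0.003
```

```bash
python3 to.py .512 .046 .24
```

```text
t 78.8833 pos [0.5072 0.0476 0.2636] F [-1.   0.4 -0.3] open 0.003 j [ -8.   16.6  98.4   1.4  61.  -97.7]
[[0.015, 0.997, 0.07], [1.0, -0.016, 0.011], [0.012, 0.07, -0.997]]
shift [-1.8  3.2 23.9]
```

Emit:
{"api": "send_rows", "payload": {
  "motion": [
    [[-1,1,4],0],
    [[-1,0,5],0],
    [[0,0,5],0],
    [[0,0,5],0],
    [[0,-1,5],0]
  ]
}}

```text
time_s: 79.3
position: [0.5051, 0.0477, 0.2367]
tcp_rot: [[0.012, 0.998, 0.066], [1.0, -0.013, 0.012], [0.013, 0.066, -0.998]]
force: [0.6, -0.2, 0.3]
opening: 0.007
```

Emit:
{"api": "send_rows", "payload": {
  "motion": [
    [[0,-1,5],0],
    [[0,-1,4],0],
    [[0,-1,4],0],
    [[0,-1,4],0],
    [[0,-1,4],0]
  ]
}}

```text
time_s: 79.72
position: [0.502, 0.0479, 0.2135]
tcp_rot: [[0.012, 0.998, 0.067], [1.0, -0.013, 0.012], [0.013, 0.067, -0.998]]
force: [-0.5, -0.9, -0.3]
opening: 0.003
```

Emit:
{"api": "send_rows", "payload": {
  "motion": [
    [[0,-1,4],0],
    [[0,-1,4],0],
    [[0,-1,4],0],
    [[0,-0.5,4],0],
    [[0,0,4],0]
  ]
}}

```text
time_s: 80.13
position: [0.4991, 0.0482, 0.1913]
tcp_rot: [[0.012, 0.998, 0.066], [1.0, -0.013, 0.012], [0.013, 0.066, -0.998]]
force: [-0.8, -0.4, 0.5]
opening: 0.006
```

Emit:
{"api": "send_rows", "payload": {
  "motion": [
    [[0,0.2,4],0],
    [[0,0.2,4],0],
    [[0,0.2,4],0],
    [[0,0.2,4],0],
    [[0,0.3,4],0]
  ]
}}

```text
time_s: 80.55
position: [0.5009, 0.0484, 0.1692]
tcp_rot: [[0.012, 0.998, 0.064], [1.0, -0.013, 0.012], [0.013, 0.064, -0.998]]
force: [-1.8, -0.6, 2.7]
opening: 0.004
```

Emit:
{"api": "send_rows", "payload": {
  "motion": [
    [[0,0.5,4],0],
    [[0,0.5,4],0],
    [[0,0.5,4],0],
    [[0,0.5,3],0],
    [[0,0.5,3],0]
  ]
}}

```text
time_s: 80.97
position: [0.505, 0.0483, 0.1497]
tcp_rot: [[0.012, 0.998, 0.065], [1.0, -0.013, 0.011], [0.012, 0.065, -0.998]]
force: [-0.2, -0.8, 0.5]
opening: -0.0
```

Emit:
{"api": "send_rows", "payload": {
  "motion": [
    [[0,0.5,2],0],
    [[0,0.5,2],0],
    [[0,0,2],0],
    [[0,0,2],0],
    [[0,0,2],0]
  ]
}}

```text
time_s: 81.38
position: [0.5094, 0.0484, 0.1402]
tcp_rot: [[0.012, 0.998, 0.069], [1.0, -0.013, 0.011], [0.012, 0.069, -0.998]]
force: [-9.5, -0.7, 33.0]
opening: 0.003
```

Same end depth as before. Back off and check.

Emit:
{"api": "send_rows", "payload": {
  "motion": [
    [[0,0,-3],0],
    [[0,0,-4],0],
    [[0,-1,-5],0],
    [[0,-2,-8],0],
    [[0,-3,-12],0]
  ]
}}

```text
time_s: 81.8
position: [0.5005, 0.0483, 0.1723]
tcp_rot: [[0.012, 0.998, 0.067], [1.0, -0.013, 0.012], [0.013, 0.067, -0.998]]
force: [0.3, 0.4, 0.1]
opening: 0.002
```

Emit:
{"api": "send_rows", "payload": {
  "motion": [
    [[6,-4,-18],0],
    [[12,-6,-22],0],
    [[16,-8,-22],0],
    [[18,-8,-18],0],
    [[18,-6,-12],0]
  ]
}}

```text
time_s: 82.22
position: [0.4613, 0.1167, 0.2671]
tcp_rot: [[0.019, 0.998, 0.065], [1.0, -0.02, 0.011], [0.012, 0.065, -0.998]]
force: [-0.3, 0.0, -0.3]
opening: 0.007
```

Emit:
{"api": "send_rows", "payload": {
  "motion": [
    [[16,-4,-8],0],
    [[12,-2,-4],0],
    [[8,0,-2],0],
    [[4,0,0],0],
    [[0,0,0],0]
  ]
}}

```text
time_s: 82.63
position: [0.4533, 0.1614, 0.2873]
tcp_rot: [[0.015, 0.997, 0.073], [1.0, -0.016, 0.013], [0.014, 0.073, -0.997]]
force: [-0.2, 0.2, 0.8]
opening: 0.006
```

```bash
python3 to.py .513 .14 .25; python3 - <<'E'
from h import *
im=cap('top')['image'];a=cv2.resize(im[120:250,220:390],None,fx=2.3,fy=2.3)
im=cap('scene')['image'];b=cv2.resize(im[120:250,250:420],None,fx=2.3,fy=2.3)
cv2.imwrite('pics/A1.png',np.hstack([a,b]))
cap('wrist','A1w')
E
```

```text
t 82.6333 pos [0.4533 0.1614 0.2873] F [-0.2  0.2  0.8] open 0.006 j [  6.1  12.5 100.1   0.3  63.1 -83.2]
[[0.015, 0.997, 0.073], [1.0, -0.016, 0.013], [0.014, 0.073, -0.997]]
shift [-21.   57.1  41.3]
```

View pics/A1.png

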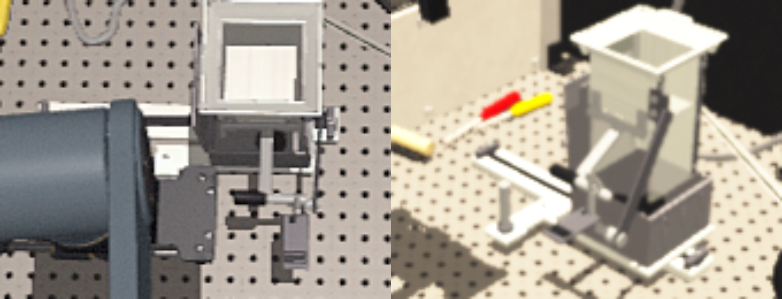

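View pics/A1w.png

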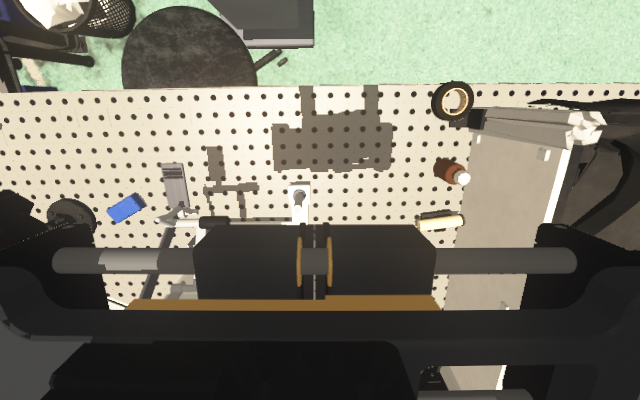

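Emit:
{"api": "send_rows", "payload": {
  "motion": [
    [[0,0,0],0.06],
    [[0,0,0],0.1],
    [[0,0,0],0.12],
    [[0,0,0],0.12],
    [[0,0,0],0.12]
  ],
  "gripper": 0.4
}}

```text
time_s: 83.2
position: [0.4533, 0.1564, 0.2835]
tcp_rot: [[0.53, 0.845, 0.065], [0.847, -0.532, 0.01], [0.043, 0.05, -0.998]]
force: [-0.0, 0.2, 0.2]
opening: 0.298
```

Emit:
{"api": "send_rows", "payload": {
  "motion": [
    [[0,0,0],0.1],
    [[0,0,0],0.06],
    [[0,0,0],0.03],
    [[0,0,0],0],
    [[0,0,0],0]
  ]
}}

```text
time_s: 83.62
position: [0.4533, 0.1522, 0.2802]
tcp_rot: [[0.695, 0.717, 0.058], [0.717, -0.697, 0.007], [0.046, 0.036, -0.998]]
force: [-1.2, -1.0, 0.1]
opening: 0.581
```

```bash
python3 to.py .513 .14 .15; python3 - <<'E'
from h import *
cap('wrist','B1w')
E
```

```text
t 83.6167 pos [0.4533 0.1522 0.2802] F [-1.2 -1.   0.1] open 0.581 j [  5.   13.2 100.5   0.2  63.  -40.9]
[[0.695, 0.717, 0.058], [0.717, -0.697, 0.007], [0.046, 0.036, -0.998]]
shift [ 26.8  46.5 133.3]
```

Emit:
{"api": "send_rows", "payload": {
  "motion": [
    [[4,7,5],0],
    [[6,10,9],0],
    [[6,10,12],0],
    [[4,7,14],0],
    [[2,4,15],0]
  ]
}}

```text
time_s: 84.08
position: [0.5061, 0.1405, 0.2268]
tcp_rot: [[0.693, 0.718, 0.067], [0.719, -0.695, 0.008], [0.052, 0.043, -0.998]]
force: [-0.1, -0.4, -0.4]
opening: 0.602
```

Emit:
{"api": "send_rows", "payload": {
  "motion": [
    [[1,1,14],0],
    [[0,0,12],0],
    [[0,0,9],0],
    [[0,0,6],0],
    [[0,0,3],0]
  ]
}}

```text
time_s: 84.5
position: [0.5158, 0.1383, 0.1742]
tcp_rot: [[0.694, 0.717, 0.064], [0.718, -0.696, 0.006], [0.049, 0.042, -0.998]]
force: [0.5, 0.2, -0.8]
opening: 0.598
```

```bash
python3 to.py .513 .14 .055; python3 - <<'E'
from h import *
c=cap('wrist','C1w');print(proj(c,[[.513,.14,.024],[.513,.14,.082]]))
E
```

```text
t 84.5 pos [0.5158 0.1383 0.1742] F [ 0.5  0.2 -0.8] open 0.598 j [  2.9  25.8 100.7   0.2  49.8 -43.2]
[[0.694, 0.717, 0.064], [0.718, -0.696, 0.006], [0.049, 0.042, -0.998]]
shift [ -6.6  -8.1 118.8]
[[306.61298327 177.44991288]
 [308.09874851 191.9122715 ]]
```

View pics/C1w.png

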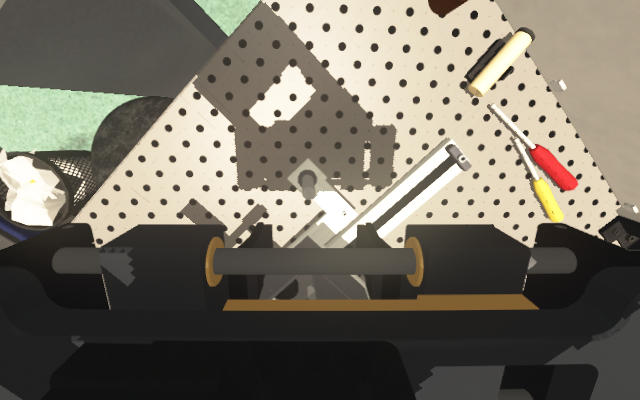

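Emit:
{"api": "send_rows", "payload": {
  "motion": [
    [[-1,-2,7],0],
    [[-2,-2,11],0],
    [[-1,-2,14],0],
    [[-1,-2,15],0],
    [[0,-2,15],0]
  ]
}}

```text
time_s: 84.97
position: [0.5136, 0.1426, 0.1135]
tcp_rot: [[0.693, 0.717, 0.078], [0.719, -0.695, 0.007], [0.059, 0.051, -0.997]]
force: [-0.5, 0.1, -0.1]
opening: 0.599
```

```bash
python3 to.py .513 .14 .052
```

```text
t 84.9667 pos [0.5136 0.1426 0.1135] F [-0.5  0.1 -0.1] open 0.599 j [  3.4  31.2 104.3   0.2  40.  -42.7]
[[0.693, 0.717, 0.078], [0.719, -0.695, 0.007], [0.059, 0.051, -0.997]]
shift [-6.  -1.7 61.3]
```

Emit:
{"api": "send_rows", "payload": {
  "motion": [
    [[-1,-1,10],0],
    [[-1,-1,12],0],
    [[-1,-1,12],0],
    [[-1,0,9],0],
    [[0,0,6],0]
  ]
}}

```text
time_s: 85.38
position: [0.5127, 0.1432, 0.0621]
tcp_rot: [[0.691, 0.718, 0.081], [0.72, -0.694, 0.008], [0.062, 0.053, -0.997]]
force: [0.6, 1.0, 1.0]
opening: 0.601
```

```bash
python3 to.py .513 .14 .052
```

```text
t 85.3833 pos [0.5127 0.1432 0.0621] F [0.6 1.  1. ] open 0.601 j [  3.5  36.4 106.3   0.3  32.6 -42.8]
[[0.691, 0.718, 0.081], [0.72, -0.694, 0.008], [0.062, 0.053, -0.997]]
shift [-2.7  1.9 10.1]
```

Emit:
{"api": "send_rows", "payload": {
  "motion": [
    [[-1,1,4],0],
    [[-1,1,3],0],
    [[0,0,2],0],
    [[0,0,0],0],
    [[0,0,0],0]
  ],
  "gripper": 1
}}

```text
time_s: 85.8
position: [0.5145, 0.1402, 0.0524]
tcp_rot: [[0.691, 0.718, 0.083], [0.72, -0.694, 0.008], [0.063, 0.054, -0.997]]
force: [-0.5, -1.1, 0.1]
opening: 0.308
```

Emit:
{"api": "send_rows", "payload": {
  "motion": [
    [[0,0,0],0],
    [[0,0,0],0],
    [[0,0,0],0],
    [[0,0,0],0],
    [[0,0,0],0]
  ]
}}

```text
time_s: 86.22
position: [0.5145, 0.1401, 0.053]
tcp_rot: [[0.69, 0.719, 0.083], [0.721, -0.693, 0.007], [0.063, 0.055, -0.997]]
force: [1.3, -0.1, -1.4]
opening: 0.142
```

Emit:
{"api": "send_rows", "payload": {
  "motion": [
    [[0,0,0],0],
    [[1,-1,0],0],
    [[2,-2,0],0],
    [[4,-4,0],0],
    [[5,-5,0],0]
  ]
}}

```text
time_s: 86.63
position: [0.5146, 0.156, 0.053]
tcp_rot: [[0.691, 0.718, 0.083], [0.72, -0.694, 0.005], [0.061, 0.056, -0.997]]
force: [1.4, -2.1, -3.1]
opening: 0.139
```

Emit:
{"api": "send_rows", "payload": {
  "motion": [
    [[5,-5,0],0],
    [[5,-5,0],0],
    [[5,-5,0],0],
    [[5,-5,0],0],
    [[5,-5,0],0]
  ]
}}

```text
time_s: 87.05
position: [0.5148, 0.1957, 0.053]
tcp_rot: [[0.69, 0.719, 0.085], [0.721, -0.693, 0.005], [0.063, 0.057, -0.996]]
force: [2.4, -1.8, -2.8]
opening: 0.138
```

```bash
python3 to.py .513 .30 .054
```

```text
t 87.05 pos [0.5148 0.1957 0.053 ] F [ 2.4 -1.8 -2.8] open 0.138 j [  9.5  38.2 103.9  -0.9  33.1 -35.9]
[[0.69, 0.719, 0.085], [0.721, -0.693, 0.005], [0.063, 0.057, -0.996]]
shift [ 74.  -73.5  -0.6]
```

Emit:
{"api": "send_rows", "payload": {
  "motion": [
    [[6,-6,0],0],
    [[6,-6,0],0],
    [[6,-6,0],0],
    [[6,-6,0],0],
    [[6,-6,0],0]
  ]
}}

```text
time_s: 87.47
position: [0.5151, 0.2431, 0.0531]
tcp_rot: [[0.689, 0.719, 0.087], [0.722, -0.692, 0.005], [0.064, 0.059, -0.996]]
force: [3.5, -2.2, -5.1]
opening: 0.142
```

Emit:
{"api": "send_rows", "payload": {
  "motion": [
    [[6,-6,0],0],
    [[6,-6,0],0],
    [[6,-6,0],0],
    [[4,-4,0],0],
    [[3,-3,0],0]
  ]
}}

```text
time_s: 87.88
position: [0.5153, 0.2836, 0.0531]
tcp_rot: [[0.688, 0.72, 0.09], [0.722, -0.692, 0.006], [0.066, 0.061, -0.996]]
force: [4.1, -1.5, -4.2]
opening: 0.14
```

Emit:
{"api": "send_rows", "payload": {
  "motion": [
    [[2,-2,0],0],
    [[2,-2,0],0],
    [[2,-2,0],0],
    [[2,-2,0],0],
    [[2,-2,0],0]
  ]
}}

```text
time_s: 88.3
position: [0.5154, 0.299, 0.0531]
tcp_rot: [[0.688, 0.72, 0.09], [0.722, -0.691, 0.006], [0.067, 0.061, -0.996]]
force: [3.9, -2.2, -4.9]
opening: 0.144
```

Emit:
{"api": "send_rows", "payload": {
  "motion": [
    [[2,-2,0],0],
    [[2,-2,0],0],
    [[2,-2,0],0],
    [[2,-2,0],0],
    [[2,-2,0],0]
  ]
}}

```text
time_s: 88.72
position: [0.5152, 0.2992, 0.053]
tcp_rot: [[0.684, 0.724, 0.084], [0.728, -0.685, -0.019], [0.044, 0.074, -0.996]]
force: [5.0, -11.9, -2.0]
opening: 0.14
```

Emit:
{"api": "send_rows", "payload": {
  "motion": [
    [[0,0,0],0],
    [[0,0,0],0],
    [[0,0,0],0],
    [[0,0,0],0],
    [[0,0,0],0]
  ],
  "gripper": 0.5
}}

```text
time_s: 89.13
position: [0.5121, 0.2995, 0.0543]
tcp_rot: [[0.687, 0.722, 0.079], [0.725, -0.688, -0.017], [0.042, 0.07, -0.997]]
force: [0.1, -0.8, -0.6]
opening: 0.431
```

Emit:
{"api": "send_rows", "payload": {
  "motion": [
    [[0,0,-5],0],
    [[0,0,-12],0],
    [[0,0,-18],0],
    [[0,0,-24],0],
    [[0,0,-28],0]
  ]
}}

```text
time_s: 89.55
position: [0.4994, 0.3007, 0.1406]
tcp_rot: [[0.687, 0.724, 0.065], [0.726, -0.687, -0.021], [0.03, 0.062, -0.998]]
force: [1.5, -0.2, -0.1]
opening: 0.498
```

Emit:
{"api": "send_rows", "payload": {
  "motion": [
    [[0,0,-30],0],
    [[0,0,-30],0],
    [[0,0,-28],0],
    [[-6,-6,-22],0],
    [[-8,-8,-14],0]
  ],
  "gripper": 1
}}

```text
time_s: 89.97
position: [0.4713, 0.3043, 0.2772]
tcp_rot: [[0.686, 0.724, 0.074], [0.726, -0.687, -0.016], [0.039, 0.065, -0.997]]
force: [0.5, 0.3, 0.3]
opening: 0.207
```

```bash
python3 to.py .62 .29 .3; python3 - <<'E'
from h import *
c=cap('top');s=cap('scene')
a=cv2.resize(c['image'][120:240,190:350],None,fx=2.4,fy=2.4);b=cv2.resize(s['image'][120:240,240:400],None,fx=2.4,fy=2.4)
cv2.imwrite('pics/D1.png',np.hstack([a,b]))
for z in(.15,.2,.25):print(z,at_z(c,(192,150),z),at_z(c,(188,100),z))
for n,c in(('top',c),('scene',s)):
  for k in('lid_edge','lid_hinge','box_floor','shuttle_post'): print(n,k,[(np.round(r['xy'],1),round(r['p'],2)) for r in place_of(n,k)[:2]])
E
```

```text
t 89.9667 pos [0.4713 0.3043 0.2772] F [0.5 0.3 0.3] open 0.207 j [ 22.8  20.5  89.9  -2.7  66.1 -22.7]
[[0.686, 0.724, 0.074], [0.726, -0.687, -0.016], [0.039, 0.065, -0.997]]
shift [ 92.6 118.9 -11.5]
0.15 [0.63307226 0.36821679 0.15      ] [0.75907825 0.38752765 0.15      ]
0.2 [0.61748247 0.35263    0.2       ] [0.73772743 0.37105796 0.2       ]
0.25 [0.60189267 0.33704321 0.25      ] [0.7163766  0.35458827 0.25      ]
top lid_edge [(array([232.3, 148.2]), 0.97)]
top lid_hinge []
top box_floor [(array([270.3, 163.4]), 0.64), (array([233.2, 151.2]), 0.59)]
top shuttle_post [(array([227.2, 206. ]), 0.78), (array([332.4, 176.5]), 0.61)]
scene lid_edge [(array([294. , 132.3]), 0.61)]
scene lid_hinge [(array([295.1, 134.6]), 0.69), (array([300. , 169.2]), 0.55)]
scene box_floor [(array([311.7, 192.3]), 0.84), (array([232.9, 184.6]), 0.26)]
scene shuttle_post [(array([254.4, 184. ]), 0.94), (array([304.8, 187.9]), 0.39)]
```

View pics/D1.png

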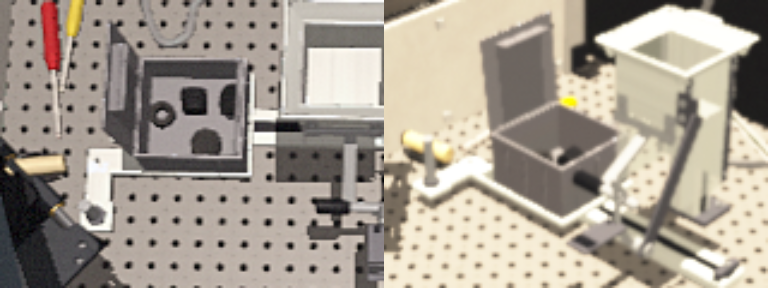

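Emit:
{"api": "send_rows", "payload": {
  "motion": [
    [[8,10,-6],0],
    [[14,18,-6],0],
    [[18,23,-4],0],
    [[18,23,0],0],
    [[14,18,0],0]
  ]
}}

```text
time_s: 90.88
position: [0.5825, 0.2923, 0.29]
tcp_rot: [[0.684, 0.727, 0.052], [0.729, -0.684, -0.024], [0.018, 0.054, -0.998]]
force: [0.8, 0.9, -0.4]
opening: 0.005
```

Emit:
{"api": "send_rows", "payload": {
  "motion": [
    [[8,10,0],0.05],
    [[3,3,0],0.1],
    [[0,0,0],0.12],
    [[0,0,0],0.12],
    [[0,0,0],0.12]
  ]
}}

```text
time_s: 91.3
position: [0.6083, 0.2881, 0.2843]
tcp_rot: [[0.959, 0.278, 0.048], [0.28, -0.96, -0.026], [0.039, 0.039, -0.998]]
force: [0.0, -0.4, 0.5]
opening: 0.006
```

Emit:
{"api": "send_rows", "payload": {
  "motion": [
    [[0,0,0],0.12],
    [[0,0,0],0.08],
    [[0,0,0],0.04],
    [[0,0,0],0],
    [[0,0,0],0]
  ]
}}

```text
time_s: 91.72
position: [0.6088, 0.2867, 0.2778]
tcp_rot: [[0.999, 0.027, 0.039], [0.028, -0.999, -0.029], [0.038, 0.03, -0.999]]
force: [0.0, -0.3, -0.2]
opening: 0.007
```

```bash
python3 to.py .618 .288 .22; python3 - <<'E'
from h import *
cap('wrist','E1w')
E
```

```text
t 91.7167 pos [0.6088 0.2867 0.2778] F [ 0.  -0.3 -0.2] open 0.007 j [16.8 30.6 72.  -2.3 75.7 15.7]
[[0.999, 0.027, 0.039], [0.028, -0.999, -0.029], [0.038, 0.03, -0.999]]
shift [ 7.  -2.8 58. ]
```

View pics/E1w.png

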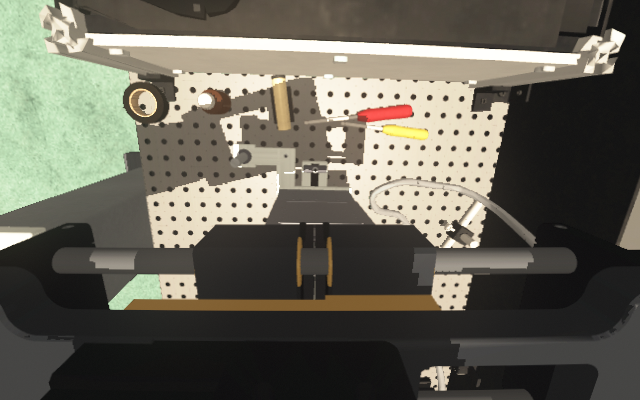

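```bash
python3 px.py .198 .16 318 223 265 223 370 223; python3 px.py .086 .16 316 190
```

```text
[0.6162 0.2649 0.198 ] shift [  2.3  18.5 118.7]
[0.5676 0.2643 0.198 ] shift [-46.2  17.8 116.8]
[0.6646 0.2655 0.198 ] shift [ 50.7  19.2 120.6]
[0.6194 0.2657 0.086 ] shift [  5.5  17.8 119.2]
```

Emit:
{"api": "send_rows", "payload": {
  "motion": [
    [[1,-3,6],0],
    [[1,-2,11],0],
    [[0,-1,15],0],
    [[0,0,16],0],
    [[0,0,16],0]
  ]
}}

```text
time_s: 92.28
position: [0.6164, 0.2932, 0.2147]
tcp_rot: [[0.998, 0.029, 0.05], [0.03, -0.999, -0.025], [0.049, 0.027, -0.998]]
force: [0.3, -0.6, 0.4]
opening: 0.007
```

Emit:
{"api": "send_rows", "payload": {
  "motion": [
    [[0,0,12],0],
    [[0,0,9],0],
    [[0,0,6],0],
    [[0,0,3],0],
    [[0,0,0],0]
  ]
}}

```text
time_s: 92.7
position: [0.6146, 0.2922, 0.1749]
tcp_rot: [[0.999, 0.031, 0.039], [0.032, -0.999, -0.028], [0.039, 0.029, -0.999]]
force: [0.3, -0.2, -0.2]
opening: 0.006
```

```bash
python3 to.py .618 .22 .16; python3 - <<'E'
from h import *
s=cap('scene')
cv2.imwrite('pics/F1.png',cv2.resize(s['image'][80:240,220:400],None,fx=4,fy=3.7))
E
```

```text
t 92.7 pos [0.6146 0.2922 0.1749] F [ 0.3 -0.2 -0.2] open 0.006 j [17.  36.9 77.2 -2.5 64.2 16.3]
[[0.999, 0.031, 0.039], [0.032, -0.999, -0.028], [0.039, 0.029, -0.999]]
shift [ 0.6 71.8 17. ]
```

View pics/F1.png

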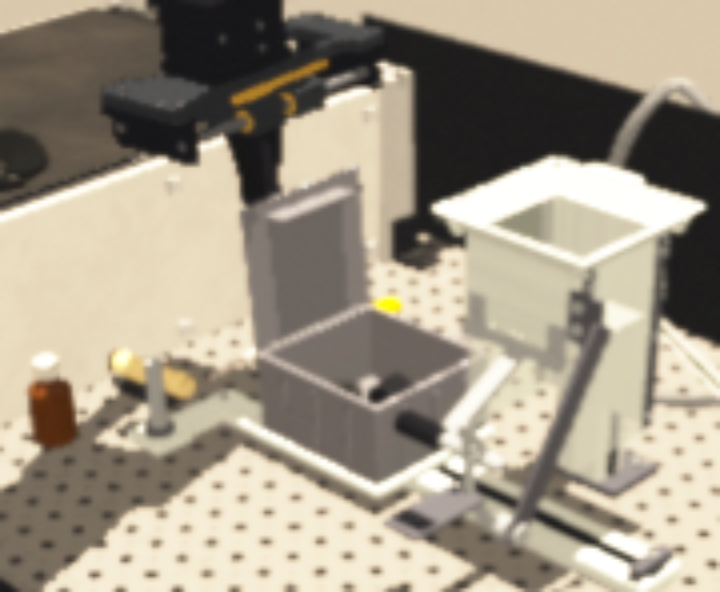

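Emit:
{"api": "send_rows", "payload": {
  "motion": [
    [[0,5,2],0],
    [[0,7,2],0],
    [[0,7,1],0],
    [[0,7,0],0],
    [[0,7,0],0]
  ]
}}

```text
time_s: 93.17
position: [0.6176, 0.2581, 0.1739]
tcp_rot: [[0.998, 0.033, 0.046], [0.034, -0.999, -0.026], [0.045, 0.027, -0.999]]
force: [-0.3, 0.8, -0.1]
opening: 0.001
```

Emit:
{"api": "send_rows", "payload": {
  "motion": [
    [[0,7,0],0],
    [[0,7,0],0],
    [[0,7,0],0],
    [[0,7,1],0],
    [[0,6,2],0]
  ]
}}

```text
time_s: 93.58
position: [0.6199, 0.2192, 0.1736]
tcp_rot: [[0.998, 0.031, 0.049], [0.032, -0.999, -0.025], [0.048, 0.027, -0.998]]
force: [0.7, -0.3, -0.4]
opening: 0.007
```

```bash
python3 to.py .618 .185 .15; python3 - <<'E'
from h import *
s=cap('scene')
cv2.imwrite('pics/G1.png',cv2.resize(s['image'][80:240,220:400],None,fx=4,fy=3.7))
E
```

```text
t 93.5833 pos [0.6199 0.2192 0.1736] F [ 0.7 -0.3 -0.4] open 0.007 j [10.7 35.  81.6 -2.2 61.   9.9]
[[0.998, 0.031, 0.049], [0.032, -0.999, -0.025], [0.048, 0.027, -0.998]]
shift [-4.1 33.5 24.4]
```

View pics/G1.png

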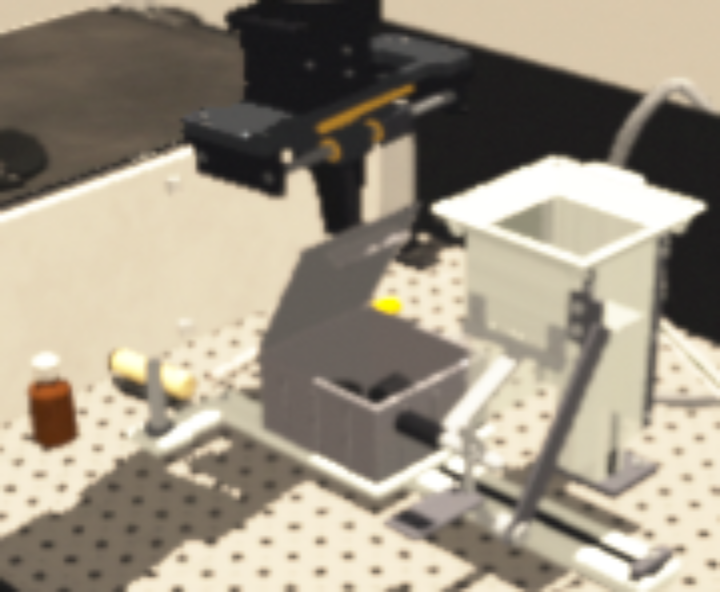

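Emit:
{"api": "send_rows", "payload": {
  "motion": [
    [[0,6,2],0],
    [[0,6,3],0],
    [[0,5,4],0],
    [[0,5,5],0],
    [[0,4,5],0]
  ]
}}

```text
time_s: 94.05
position: [0.6219, 0.1892, 0.154]
tcp_rot: [[0.998, 0.03, 0.049], [0.032, -0.999, -0.026], [0.048, 0.028, -0.998]]
force: [-0.4, -0.5, 0.8]
opening: 0.004
```

Emit:
{"api": "send_rows", "payload": {
  "motion": [
    [[0,3,6],0],
    [[0,3,6],0],
    [[0,3,6],0],
    [[0,2,6],0],
    [[0,1,5],0]
  ]
}}

```text
time_s: 94.47
position: [0.6237, 0.174, 0.1216]
tcp_rot: [[0.998, 0.03, 0.048], [0.031, -0.999, -0.027], [0.047, 0.028, -0.998]]
force: [0.1, 0.1, -0.2]
opening: 0.009
```

```bash
python3 to.py .618 .147 .09; python3 - <<'E'
from h import *
s=cap('scene')
cv2.imwrite('pics/H1.png',cv2.resize(s['image'][80:240,220:400],None,fx=4,fy=3.7))
E
```

```text
t 94.4667 pos [0.6237 0.174  0.1216] F [ 0.1  0.1 -0.2] open 0.009 j [ 6.6 38.  85.5 -2.3 54.   6.1]
[[0.998, 0.03, 0.048], [0.031, -0.999, -0.027], [0.047, 0.028, -0.998]]
shift [-8.  25.9 32. ]
```

View pics/H1.png

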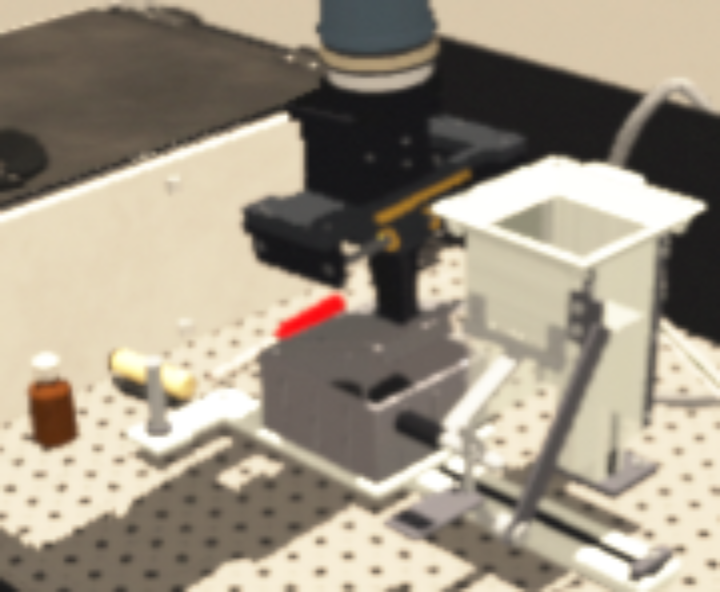

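Emit:
{"api": "send_rows", "payload": {
  "motion": [
    [[-1,5,2],0],
    [[-1,5,3],0],
    [[-1,4,3],0],
    [[-1,4,3],0],
    [[0,3,3],0]
  ]
}}

```text
time_s: 94.93
position: [0.6206, 0.1519, 0.1058]
tcp_rot: [[0.998, 0.031, 0.048], [0.032, -0.999, -0.026], [0.047, 0.027, -0.999]]
force: [0.4, 1.0, 1.1]
opening: 0.008
```

Emit:
{"api": "send_rows", "payload": {
  "motion": [
    [[0,1,3],0],
    [[0,0,3],0],
    [[0,0,3],0],
    [[0,0,2],0],
    [[0,0,2],0]
  ]
}}

```text
time_s: 95.35
position: [0.621, 0.1491, 0.0937]
tcp_rot: [[0.998, 0.03, 0.047], [0.031, -0.999, -0.026], [0.047, 0.028, -0.999]]
force: [-0.6, -0.2, 1.9]
opening: 0.008
```

```bash
python3 to.py .618 .147 .088; python3 - <<'E'
from h import *
s=cap('scene')
cv2.imwrite('pics/I1.png',cv2.resize(s['image'][120:240,260:400],None,fx=5,fy=4.7))
E
```

```text
t 95.35 pos [0.621  0.1491 0.0937] F [-0.6 -0.2  1.9] open 0.008 j [ 4.3 39.6 87.8 -2.2 50.   4. ]
[[0.998, 0.03, 0.047], [0.031, -0.999, -0.026], [0.047, 0.028, -0.999]]
shift [-3.3  1.9  5.6]
```

View pics/I1.png

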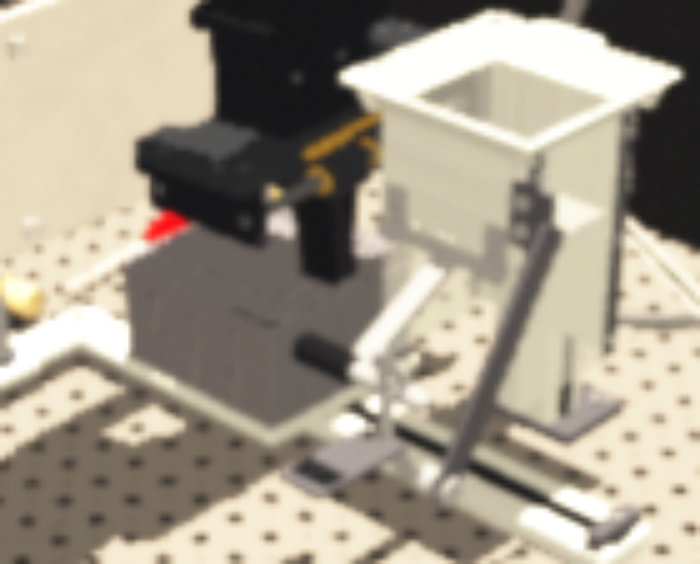

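Lid nearly shut; press on down, watching the force.

Emit:
{"api": "send_rows", "payload": {
  "motion": [
    [[-1,1,2],0],
    [[0,0,2],0],
    [[0,0,2],0],
    [[0,0,1.5],0],
    [[0,0,1],0]
  ]
}}

```text
time_s: 95.82
position: [0.6206, 0.1481, 0.0896]
tcp_rot: [[0.998, 0.031, 0.049], [0.032, -0.999, -0.027], [0.048, 0.028, -0.998]]
force: [-1.9, 0.3, 3.1]
opening: 0.004
```

Emit:
{"api": "send_rows", "payload": {
  "motion": [
    [[0,0,1],0],
    [[0,0,1],0],
    [[0,0,1],0],
    [[0,0,1],0],
    [[0,0,1],0]
  ]
}}

```text
time_s: 96.23
position: [0.6207, 0.1481, 0.0895]
tcp_rot: [[0.998, 0.032, 0.05], [0.033, -0.999, -0.027], [0.049, 0.029, -0.998]]
force: [-2.7, -0.3, 7.9]
opening: 0.011
```

Emit:
{"api": "send_rows", "payload": {
  "motion": [
    [[0,0,2],0],
    [[0,0,2],0],
    [[0,0,2],0],
    [[0,0,2],0],
    [[0,0,2],0]
  ]
}}

```text
time_s: 96.65
position: [0.6208, 0.1481, 0.0893]
tcp_rot: [[0.998, 0.033, 0.052], [0.035, -0.999, -0.028], [0.051, 0.03, -0.998]]
force: [-4.4, -0.9, 12.5]
opening: 0.001
```

Emit:
{"api": "send_rows", "payload": {
  "motion": [
    [[0,0,3],0],
    [[0,0,3],0],
    [[0,0,3],0],
    [[0,0,3],0],
    [[0,0,3],0]
  ]
}}

```text
time_s: 97.07
position: [0.6208, 0.1481, 0.0891]
tcp_rot: [[0.998, 0.035, 0.055], [0.037, -0.999, -0.029], [0.054, 0.031, -0.998]]
force: [-5.7, -0.5, 17.1]
opening: 0.005
```

Emit:
{"api": "send_rows", "payload": {
  "motion": [
    [[0,0,-2],0],
    [[0,0,-5],0],
    [[0,-1,-8],0],
    [[0,-2,-12],0],
    [[0,-4,-16],0]
  ]
}}

```text
time_s: 97.48
position: [0.6161, 0.1557, 0.1318]
tcp_rot: [[0.998, 0.034, 0.049], [0.036, -0.999, -0.03], [0.048, 0.032, -0.998]]
force: [0.9, -0.1, -0.1]
opening: 0.01
```

Emit:
{"api": "send_rows", "payload": {
  "motion": [
    [[0,-6,-20],0],
    [[0,-8,-24],0],
    [[0,-8,-24],0],
    [[0,-6,-18],0],
    [[0,-4,-12],0]
  ]
}}

```text
time_s: 97.9
position: [0.6094, 0.1925, 0.2347]
tcp_rot: [[0.998, 0.034, 0.047], [0.035, -0.999, -0.03], [0.046, 0.032, -0.998]]
force: [-0.7, -0.0, -0.6]
opening: 0.009
```

```bash
python3 to.py .618 .147 .088; python3 - <<'E'
from h import *
s=cap('scene');w=cap('wrist','J1w')
cv2.imwrite('pics/J1.png',cv2.resize(s['image'][120:240,260:400],None,fx=5,fy=4.7))
E
```

```text
t 97.9 pos [0.6094 0.1925 0.2347] F [-0.7 -0.  -0.6] open 0.009 j [ 8.6 29.8 80.9 -2.3 67.   7.4]
[[0.998, 0.034, 0.047], [0.035, -0.999, -0.03], [0.046, 0.032, -0.998]]
shift [  0.2  41.1 148.2]
```

View pics/J1.png

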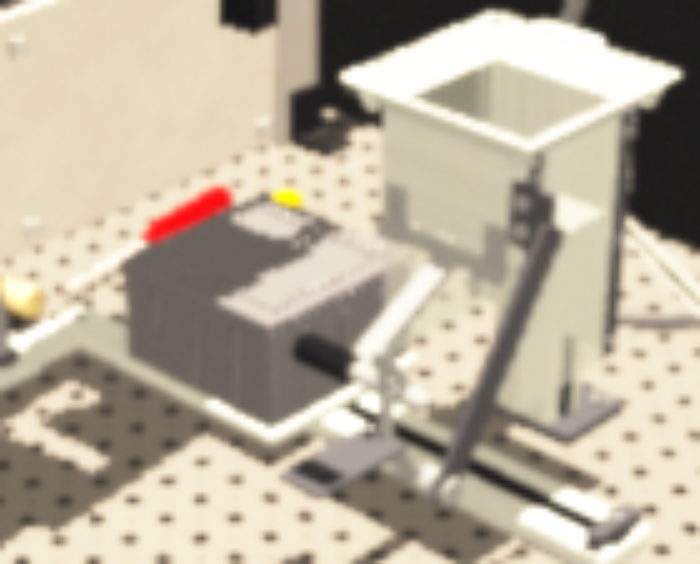

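View pics/J1w.png

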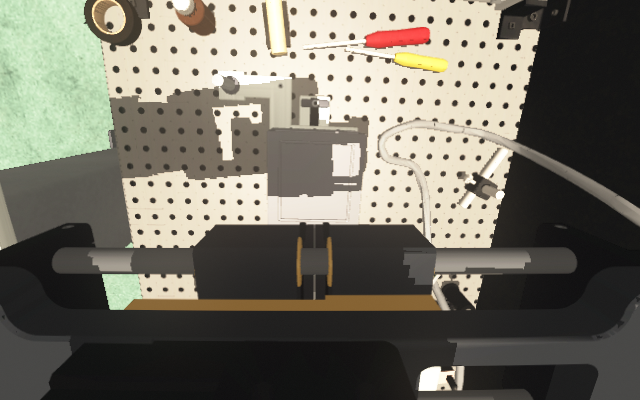

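Emit:
{"api": "send_rows", "payload": {
  "motion": [
    [[0,-4,-14],0],
    [[-8,-10,-24],0],
    [[-16,-16,-26],0],
    [[-22,-20,-22],0],
    [[-24,-22,-16],0]
  ]
}}

```text
time_s: 98.42
position: [0.5324, 0.2609, 0.3259]
tcp_rot: [[0.999, 0.025, 0.037], [0.026, -0.999, -0.036], [0.036, 0.037, -0.999]]
force: [0.1, 0.9, -0.3]
opening: 0.004
```

Emit:
{"api": "send_rows", "payload": {
  "motion": [
    [[-24,-24,-8],0],
    [[-22,-22,0],0],
    [[-16,-16,0],0],
    [[-10,-10,0],0],
    [[-4,-4,0],0]
  ]
}}

```text
time_s: 98.83
position: [0.4468, 0.3391, 0.3286]
tcp_rot: [[0.999, 0.027, 0.035], [0.028, -0.999, -0.036], [0.034, 0.037, -0.999]]
force: [0.4, -0.1, -0.7]
opening: 0.008
```

```bash
python3 to.py .618 .147 .088; python3 - <<'E'
from h import *
c=cap('top','K1t');s=cap('scene','K1s')
cv2.imwrite('pics/K1.png',cv2.resize(c['image'][90:280,180:450],None,fx=2.9,fy=2.9,interpolation=cv2.INTER_CUBIC))
for k in('shuttle_post','bottle_mid','laser_mid','collar_1_mid','cap_1_mid'):
    for n,cc in(('top',c),('scene',s)): print(k,n,[(np.round(r['xy'],1),round(r['p'],2)) for r in place_of(n,k)[:3]])
print(proj(c,[[.514,.299,.024],[.514,.299,.082]]))
E
```

```text
t 98.8333 pos [0.4468 0.3391 0.3286] F [ 0.4 -0.1 -0.7] open 0.008 j [27.3 18.9 83.7 -2.8 76.6 26.4]
[[0.999, 0.027, 0.035], [0.028, -0.999, -0.036], [0.034, 0.037, -0.999]]
shift [157.4 187.6 253.2]
shuttle_post top [(array([226.1, 205.4]), 0.9)]
shuttle_post scene [(array([325.9, 193.6]), 0.7), (array([257.2, 186.8]), 0.68), (array([257.7, 179.8]), 0.45)]
bottle_mid top [(array([200.8, 224.8]), 0.5)]
bottle_mid scene [(array([232.8, 186.6]), 0.82)]
laser_mid top [(array([333.4, 173.6]), 0.7), (array([201.4, 191. ]), 0.56)]
laser_mid scene [(array([258.4, 180.7]), 0.72)]
collar_1_mid top []
collar_1_mid scene []
cap_1_mid top [(array([332.1, 152.1]), 0.21)]
cap_1_mid scene []
[[229.0949642  209.62517423]
 [224.13522053 205.30254946]]
```

View pics/K1.png

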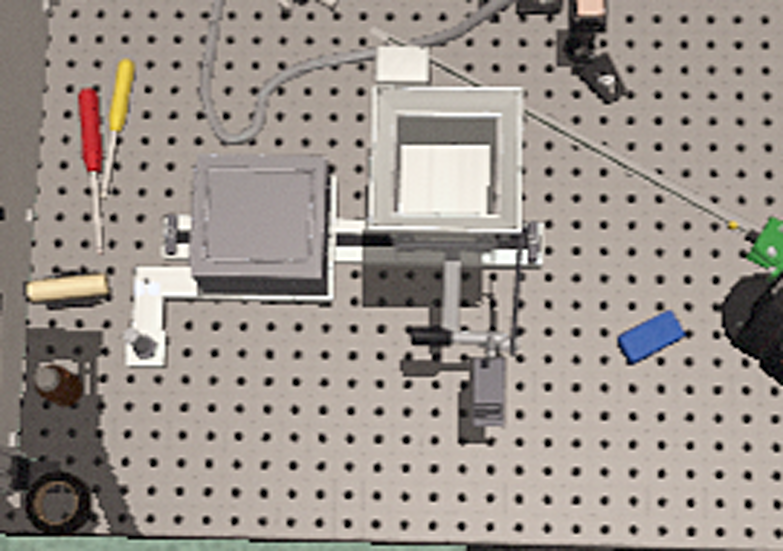

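View pics/K1s.png

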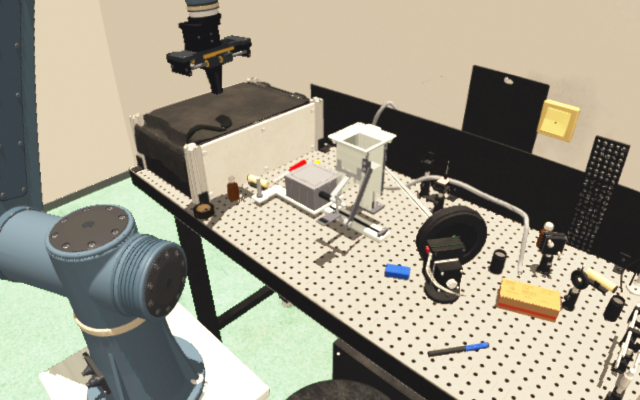

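```bash
python3 -c "
from h import *
st();print(bot.hand_in())"
```

```text
t 99.4333 pos [0.4496 0.3378 0.3296] F [-0.7 -0.1 -0.1] open 0.002 j [27.1 18.9 83.5 -2.8 76.6 26.3]
the job is handed in; nothing more can be done
None
```

I packed all five parts (three collars, two caps) in the kit box with its lid snapped shut, and handed the job in at 99 s, within the 210 s limit.

In order: I latched the trap and dropped the five parts into the hopper one by one. Then I pushed the shuttle in to its stop and pressed the catch so the load dropped into the box. I latched the trap again, drew the box out to its outer stop and pressed the lid shut.

**Last checks (top and scene cameras):**
- The hopper is empty, and the lever has stayed down under the catch.
- No collar or cap is left on the bench.
- The bottle, laser and other bystanders look to be where they started.
- The shuttle post sits where the outer stop put it. I measured about 0.159 m of travel between the stops, against 0.16 m.
- The lid lies flat and stayed shut after the press (up to 17 N) was let go.

**Not fully confirmed:**
- I could pick out only four parts in the open box. I take the fifth to be hidden under or beside another, since the hopper and bench were both clear.
- I felt no click from the lid tab. I judge it snapped in because the lid stopped dead and did not spring back.
- The tool drifted out of upright by up to about 11° during fast moves. I brought it back each time with short back-and-forth moves.

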